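# Nest the kidney dishes and collect the leftover vials

### The arm

A 7-joint arm with a two-finger parallel gripper is mounted at the origin on the work surface. World frame = base frame: x ahead of the robot, y to its left, z up, the work surface at z = 0. Lengths are in m, angles in rad, forces in N, time in s.
With the tool pointing down it reaches from about 0.375 to 0.925 m from the base axis. Payload 3.1 kg.
Tool frame: the origin (TCP) lies midway between the tips of the shut fingers; the grasp point (between the pads) lies 19 mm behind it; x points along the fingers, z is the direction in which the jaws open and shut, and the axes are right-handed (so a half turn about x gives the same grasp; the last joint's range is limited). The gripper opens to 85 mm and grips with 20 to 120 N. Pads are 22 mm wide; open, the fingers measure 114 mm over their backs; the gripper's body (76 mm by 85 mm) begins 54 mm behind the grasp point. The pads swing forward as they close: fully open they stand 13 mm farther back than shut.
Start: joints at [-1.3, 0.383, 0.044, 1.598, -0.018, 1.161, -0.05], TCP at [0.234, 0.606, 0.231] pointing down, gripper open.
Joint ranges: [-2.61, 2.61], [-0.41, 2.15], [-1.48, 1.57], [0, 2.5], [-1.57, 4.71], [0.05, 1.97], [-2.85, 2.85]. Speed limits (rad/s): [2.79, 2.79, 3.14, 3.14, 3.14, 3.14, 3.14].

### API

Orientations are given as a unit quaternion [w, x, y, z].
In Python, from station import ctrl gives the robot as it stands.
- The arm moves only by the tool carry_out, never from a script. Its argument "rows" is a list that holds one entry, the list of rows, each a list of 4 numbers: the shift along the tool's x, y, z in mm, then the turn about the tool's x in degrees. In form: [[[tx, ty, tz, spin], ...]]. A call has exactly 10 rows; each row shifts and turns the commanded pose from where the row before left it, along the tool's axes as they then stand; what a row does not reach is not made up. A row lasts 1/10 s, in which the tool goes at most 50 mm and 8.59 degrees, less where a joint would pass 70% of its speed; a pose out of reach is approached as far as the arm can. A call with a gripper value outside its range is refused whole. "jaw" is the opening, from 0 (shut) to 1 (fully open), set as the call begins (left out, the last holds). The fingers move at their own pace and stop on an object; the grip force is fixed at half the most. Time passes only in rows, so rows that do not move let the fingers close, or fill a call up. It gives the time, the measured TCP pose, the force and the opening at its end, in the units of the state.
- ctrl.get_obs(): the state, without advancing time (a new reading comes with each control period).
- ctrl.camera(name): name is "side" or "top"; returns the picture (480x640x3 uint8, red, green, blue); there is no depth.
- ctrl.camera_model(name): a dict with "vfov" (degrees; the focal length in pixels is half the picture's height over the tangent of half this angle, whatever the lens; pixels are square), "cx", "cy" (the principal point, pixels), "D" ([k1, k2, p1, p2, k3] as OpenCV has them; the pictures are not rectified), "rvec" (rotation vector, rad) and "tvec" (3), from world to camera coordinates, as OpenCV has them. Camera axes: x right, y down, z forward; pixel columns grow to the right and rows downward; lengths in m; the calibration is good to about 2 mm. A picture is of the moment at which its call begins. camera_model takes no time and is no camera call.
- ctrl.job_done(): hands the job in, once; it reports no verdict.
The state is a dict: "t": time; "joint_pos": joint angles; "joint_vel": joint speeds; "tau": joint torques, N m; "position": TCP position; "orientation": TCP orientation; "contact_force": force on the tool from outside, world axes, zero at the start; "wrist_torque": the same for the moment, N m; "gripper_width": finger opening in m.
Only numpy, scipy, OpenCV 4.12 (cv2) and the standard library are available. Lean on these libraries where they do the work, as an engineer would, in place of code of your own. Each camera call takes 0.05 s, during which the arm holds its last target.

### The job

Clear up after the vaccination session. First nest all the loose kidney dishes in the one on the grey plate, each turned until its outline matches the dish below so that it sits level and fully home; then pluck all the leftover vials out of the pocket tray and put them in the topmost dish, standing or lying, ready to be carried back to the fridge. Leave everything else where it is.

Things in the scene. Friction and masses are not known exactly. Their poses are not given: they have to be found in the camera images.
- stand_dish (a point): the lowest kidney dish, like dish1 and with the same axes, fixed on a grey plate 130 x 62 x 10 mm that does not move. Point: at its waist, 18 mm above its own underside, 28 mm above the worktop. Each dish nested fully home stands 14 mm above the one below, at the same place and heading, with about 2 mm of play; turned otherwise it cannot go in.
- dish1_mid (a point): loose steel kidney dish, 151 mm long, 36 mm high, 120 g (0.7 to 1.4 times that). Point: on its middle line at the waist, half-way up (18 mm above its underside). x runs along the dish, y across from its hollow side (-y) to its bulging side (+y), z up. May be absent. All dishes are alike: see also dish2 for the outline, dish3 for the grip lips.
- dish2_mid (a point): loose dish like dish1, same axes; may be absent. Outline from above: the middle line is an arc of 80 mm radius about (0, -80) mm, ending 38 degrees either side of +y, so the ends curve to -y. Rim 52 mm wide (30.5 mm at the bottom), with round ends; 2 mm walls, sloping in 16 degrees downwards. The flat inner floor is 14 mm above the underside.
- dish3_mid (a point): loose dish like dish1, same axes; may be absent. At the waist of every dish, on both sides, is a flat upright grip lip 30 mm long (x) and 11 mm high, its top level with the rim. The lips' outer faces stand at y = -30 and +30 mm, 60 mm apart: squeeze there.
- vial1_mid (a point): closed plastic vial of square section, 18 x 18 x 40 mm, 20 g, with a grey cap. Point: its centre; z towards the cap, x and y square to its sides. It begins upright in one of the tray's pockets, its sides parallel to the tray's, standing 25 mm out of the tray's top. May be absent.
- vial2_mid (a point): closed plastic vial of square section, 18 x 18 x 40 mm, 20 g, with a grey cap. Point: its centre; z towards the cap, x and y square to its sides. It begins upright in one of the tray's pockets, its sides parallel to the tray's, standing 25 mm out of the tray's top. May be absent.
- vial3_mid (a point): closed plastic vial of square section, 18 x 18 x 40 mm, 20 g, with a grey cap. Point: its centre; z towards the cap, x and y square to its sides. It begins upright in one of the tray's pockets, its sides parallel to the tray's, standing 25 mm out of the tray's top. May be absent.
- vial4_mid (a point): closed plastic vial of square section, 18 x 18 x 40 mm, 20 g, with a grey cap. Point: its centre; z towards the cap, x and y square to its sides. It begins upright in one of the tray's pockets, its sides parallel to the tray's, standing 25 mm out of the tray's top. May be absent.
- vial5_mid (a point): closed plastic vial of square section, 18 x 18 x 40 mm, 20 g, with a grey cap. Point: its centre; z towards the cap, x and y square to its sides. It begins upright in one of the tray's pockets, its sides parallel to the tray's, standing 25 mm out of the tray's top. May be absent.
- tray: white plastic pocket tray, fixed, 108 (x) x 150 (y) x 20 mm high, origin at the centre of its underside. It has 6 square pockets of 22 mm, 15 mm deep (their floor is 5 mm above the worktop), sides parallel to the tray's, centred at x = -28 and +28 mm and y = -48, 0 and +48 mm.
- tape: roll of white tape, 42 mm across, 19 mm high, bystander; origin under its centre
- jar: small amber jar with a white lid, 34 mm across, 32 mm high, bystander; origin under its centre
- soap: green pump bottle, 68 mm across, 190 mm high, bystander; origin under its centre
- gel: clear pump bottle, 56 mm across, 190 mm high, bystander; origin under its centre
- gloves: glove box, 120 x 230 x 75 mm, bystander; origin under its centre
- carton: small carton, 50 x 100 x 45 mm, bystander; origin under its centre
Mind the look-alikes: they are no part of the job. What is shaped like the part that bears dish2_mid but purple or turquoise is not meant.

How it is judged:
On the way:
1. all the loose dishes are nested fully home on the dish on the plate and let go (horizontal distance between each of dish1_mid, dish2_mid, dish3_mid and stand_dish below 0.01 m and angle between each of dish1_mid, dish2_mid, dish3_mid's own z axis and vertical below 0.06 rad and angle between the x axis of each of dish1_mid, dish2_mid, dish3_mid and the x axis of stand_dish, either way round below 0.15 rad and z of dish1_mid in the frame of stand_dish between 0.01 and 0.0455 m and z of dish2_mid in the frame of stand_dish between 0.01 and 0.0455 m and z of dish3_mid in the frame of stand_dish between 0.01 and 0.0455 m and (z of dish1_mid in the frame of stand_dish between 0.0105 and 0.0175 m or z of dish2_mid in the frame of stand_dish between 0.0105 and 0.0175 m or z of dish3_mid in the frame of stand_dish between 0.0105 and 0.0175 m) and (z of dish1_mid in the frame of stand_dish between 0.0245 and 0.0315 m or z of dish2_mid in the frame of stand_dish between 0.0245 and 0.0315 m or z of dish3_mid in the frame of stand_dish between 0.0245 and 0.0315 m) and contact force between the fingers and anything else below 0.3 N), for 0.3 s.
At the end, for the whole second after the job is handed in: All loose dishes nested: waist within 10 mm of the lowest dish's, tilt under 0.06 rad, heading within 0.15 rad, one at 14 and one at 28 mm (3.5 mm either way), none over 45.5 mm above the lowest. All vials within the topmost dish, centres above every dish's middle height (horizontal distance between each of dish1_mid, dish2_mid, dish3_mid and stand_dish below 0.01 m and angle between each of dish1_mid, dish2_mid, dish3_mid's own z axis and vertical below 0.06 rad and angle between the x axis of each of dish1_mid, dish2_mid, dish3_mid and the x axis of stand_dish, either way round below 0.15 rad and z of dish1_mid in the frame of stand_dish between 0.01 and 0.0455 m and z of dish2_mid in the frame of stand_dish between 0.01 and 0.0455 m and z of dish3_mid in the frame of stand_dish between 0.01 and 0.0455 m and (z of dish1_mid in the frame of stand_dish between 0.0105 and 0.0175 m or z of dish2_mid in the frame of stand_dish between 0.0105 and 0.0175 m or z of dish3_mid in the frame of stand_dish between 0.0105 and 0.0175 m) and (z of dish1_mid in the frame of stand_dish between 0.0245 and 0.0315 m or z of dish2_mid in the frame of stand_dish between 0.0245 and 0.0315 m or z of dish3_mid in the frame of stand_dish between 0.0245 and 0.0315 m) and z of each of vial1_mid, vial2_mid, vial3_mid, vial4_mid, vial5_mid in the frame of dish1_mid above 0 m and z of each of vial1_mid, vial2_mid, vial3_mid, vial4_mid, vial5_mid in the frame of dish2_mid above 0 m and z of each of vial1_mid, vial2_mid, vial3_mid, vial4_mid, vial5_mid in the frame of dish3_mid above 0 m and z of vial1_mid in the frame of stand_dish between 0 and 0.068 m and x of vial1_mid in the frame of stand_dish between -0.075 and 0.075 m and y of vial1_mid in the frame of stand_dish between -0.05 and 0.03 m and z of vial2_mid in the frame of stand_dish between 0 and 0.068 m and x of vial2_mid in the frame of stand_dish between -0.075 and 0.075 m and y of vial2_mid in the frame of stand_dish between -0.05 and 0.03 m and z of vial3_mid in the frame of stand_dish between 0 and 0.068 m and x of vial3_mid in the frame of stand_dish between -0.075 and 0.075 m and y of vial3_mid in the frame of stand_dish between -0.05 and 0.03 m and z of vial4_mid in the frame of stand_dish between 0 and 0.068 m and x of vial4_mid in the frame of stand_dish between -0.075 and 0.075 m and y of vial4_mid in the frame of stand_dish between -0.05 and 0.03 m and z of vial5_mid in the frame of stand_dish between 0 and 0.068 m and x of vial5_mid in the frame of stand_dish between -0.075 and 0.075 m and y of vial5_mid in the frame of stand_dish between -0.05 and 0.03 m); the robot touches nothing.
It fails at once if a bystander (tape, jar, pump bottles, glove box, carton) is moved more than 4 cm (distance of any of tape, jar, soap, gel, gloves, carton from where it was at the start of the episode above 0.04 m).
Of dish1, dish2, dish3 only 2 to 3 are there at a start; the rules pass over those that are not, and their reading is None.
Of vial1, vial2, vial3, vial4, vial5 only 4 to 5 are there at a start; the rules pass over those that are not, and their reading is None.
At some moment in a run one of dish1, dish2, dish3 may be knocked a few centimetres aside while the robot is not near it.
Once in a run the grip may slacken for a moment while it holds something.
It also fails if it takes over 210 s, if anything falls off the work surface, if the arm or the gripper's body presses on something with over 40 N, if the wrist force passes 120 N, or if a joint passes its speed limit or range.

## Working session

There is one attempt and no reset: what is moved stays moved. The work goes in short steps, Python scripts to look and compute and a tool call to move; the robot and the scene stay as the last step left them, time stands still between calls to the robot, and variables do not carry over. Pictures are saved under pics/ and viewed, and the job is handed in when it is done.

Besides the shell and the picture viewer there is one more tool, called in YAML: its name, and indented under it one key for each argument. carry_out: Moves the arm, as the interface text tells. Its arguments: {"type":"object","properties":{"rows":{"type":"array","items":{"type":"array","items":{"type":"array","items":{"type":"number"}}}},"jaw":{"type":"number"}},"required":["rows"]}

```bash
mkdir -p pics; ls; python3 - <<'E'
from station import ctrl
import cv2
o=ctrl.get_obs(); print(o)
for n in("top","side"):
    m=ctrl.camera_model(n); print(n,m)
    cv2.imwrite(f"pics/{n}0.png",ctrl.camera(n)[:,:,::-1])
E
```

```text
pics
{'t': 0.0, 'joint_pos': array([-1.29986046,  0.38383691,  0.04379565,  1.59961264, -0.01792562,
        1.16118937, -0.04991006]), 'joint_vel': array([ 1.15613222e-03,  7.19483893e-04,  7.84498106e-04, -2.14610919e-03,
        1.41182394e-03,  5.12937175e-04,  9.02885493e-05]), 'tau': array([-1.84629330e-04, -4.33466220e+01,  1.02429919e+00, -2.49516714e+01,
        1.05077738e-02,  1.14267264e-02,  1.12080558e-07]), 'position': array([0.23391485, 0.60542258, 0.2298674 ]), 'orientation': array([ 0.58241694, -0.40045169,  0.58392184,  0.39932974]), 'contact_force': array([-0.67704808, -0.16046521, -0.36629474]), 'wrist_torque': array([ 0.03333959, -0.04424393, -0.01844776]), 'gripper_width': 0.0851622645550519}
top {'vfov': 49.35396926715235, 'cx': 312.2812766101542, 'cy': 243.08473916009703, 'D': array([0.01416675, 0.        , 0.        , 0.        , 0.        ]), 'rvec': array([ 2.1665644 , -2.12427064,  0.1652453 ]), 'tvec': array([-0.00748944,  0.50050862,  1.11975558])}
side {'vfov': 45.92827867262814, 'cx': 320.82469825573486, 'cy': 240.21939013349888, 'D': array([-0.07404125,  0.        ,  0.        ,  0.        ,  0.        ]), 'rvec': array([ 2.23226589, -0.08518105,  0.0487953 ]), 'tvec': array([-0.48286198,  0.08380393,  1.21505119])}
```

View pics/top0.png

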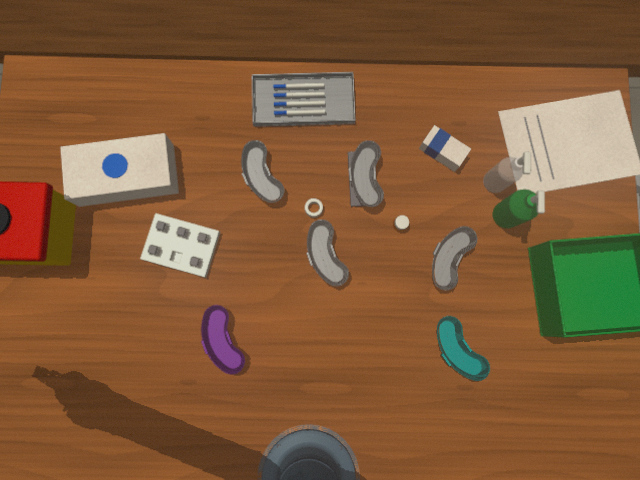

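View pics/side0.png

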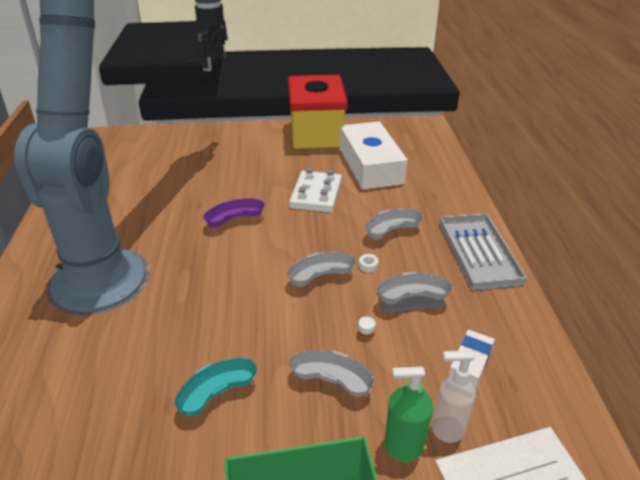

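```bash
cat > h.py <<'E'
import numpy as np, cv2
from station import ctrl
def model(n):
    m=ctrl.camera_model(n); f=240/np.tan(np.radians(m['vfov']/2))
    K=np.array([[f,0,m['cx']],[0,f,m['cy']],[0,0,1.]])
    return K,m['D'],m['rvec'],m['tvec']
M={n:model(n) for n in("top","side")}
def proj(n,P):
    K,D,r,t=M[n]; return cv2.projectPoints(np.asarray(P,float).reshape(-1,1,3),r,t,K,D)[0].reshape(-1,2)
def unproj(n,uv,z):
    K,D,r,t=M[n]; R=cv2.Rodrigues(r)[0]
    p=cv2.undistortPoints(np.asarray(uv,float).reshape(-1,1,2),K,D).reshape(-1,2)
    d=np.c_[p,np.ones(len(p))]@R; c=-R.T@t
    s=(z-c[2])/d[:,2]; return c+s[:,None]*d
def outline(w,n=24):
    """kidney outline, half-width w/2, dish frame"""
    h=w/2; a=np.radians(38); R=.08; c=np.array([0,-R])
    th=np.linspace(-a,a,n); d=lambda t:np.c_[np.sin(t),np.cos(t)]
    outer=c+(R+h)*d(th); inner=c+(R-h)*d(th[::-1])
    def cap(t,s):
        cc=c+R*d(np.array([t]))[0]; r=d(np.array([t]))[0]; tg=np.array([r[1],-r[0]])*s
        ph=np.linspace(0,np.pi,n)
        return cc+h*(np.cos(ph)[:,None]*r+np.sin(ph)[:,None]*tg)
    e=cap(a,1); f=cap(-a,-1)[::-1]
    return np.r_[outer,e,inner,f]
def tf(p2,z,pose):
    x,y,t=pose; c,s=np.cos(t),np.sin(t)
    q=p2@np.array([[c,s],[-s,c]])+[x,y]
    return np.c_[q,np.full(len(q),z)]
def grab(n,name=None):
    im=ctrl.camera(n)[:,:,::-1].copy()
    if name: cv2.imwrite(f"pics/{name}.png",im)
    return im
def crop(im,u,v,w,h,s,name):
    c=im[v:v+h,u:u+w]; cv2.imwrite(f"pics/{name}.png",cv2.resize(c,None,fx=s,fy=s,interpolation=cv2.INTER_CUBIC))
E
python3 - <<'E'
from h import *
t=cv2.imread("pics/top0.png"); s=cv2.imread("pics/side0.png")
crop(t,225,125,265,180,3,"tc"); crop(s,270,190,200,210,2.8,"sc"); crop(t,130,205,100,80,7,"trc")
for uv in [(262,172),(367,175),(327,254),(454,258)]: print(unproj("top",uv,.036)[0][:2].round(3))
for uv in [(180,245)]: print(unproj("top",uv,.02))
print(proj("top",[[.234,.606,.23],[0,0,0],[0,0,.3]]))
E
```

```text
[0.661 0.119]
[ 0.659 -0.118]
[ 0.477 -0.031]
[ 0.474 -0.311]
[[0.49288552 0.29890067 0.02      ]]
[[-32.95507067 369.69830298]
 [308.77766766 477.22586567]
 [308.56949675 533.59104867]]
```

View pics/tc.png

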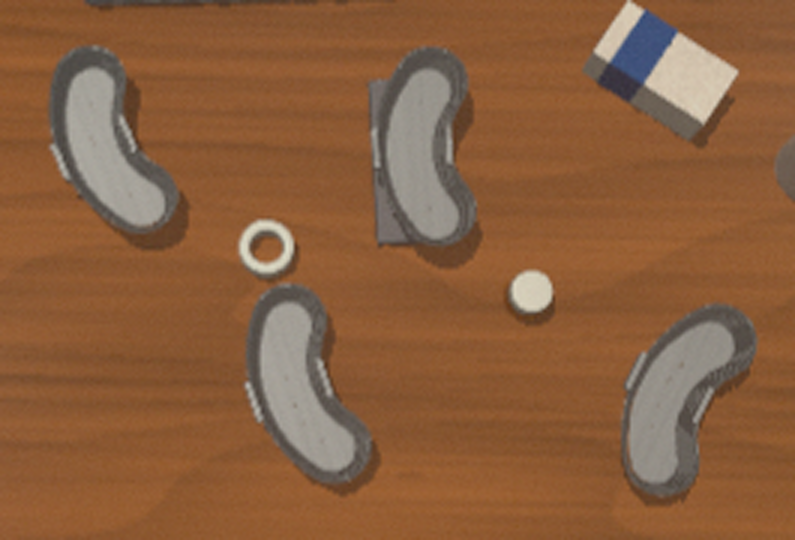

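View pics/sc.png

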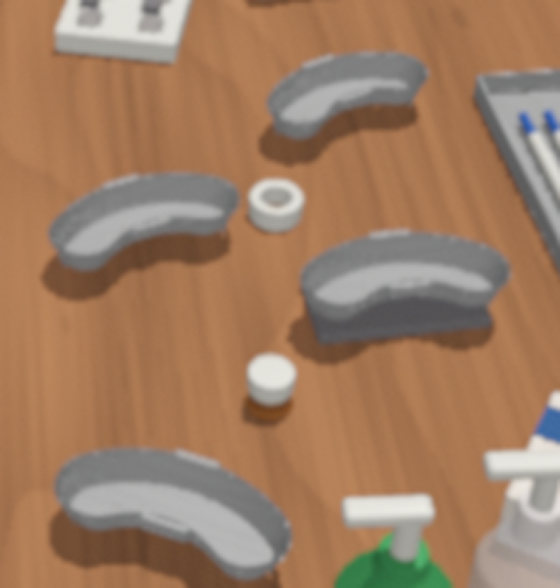

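View pics/trc.png

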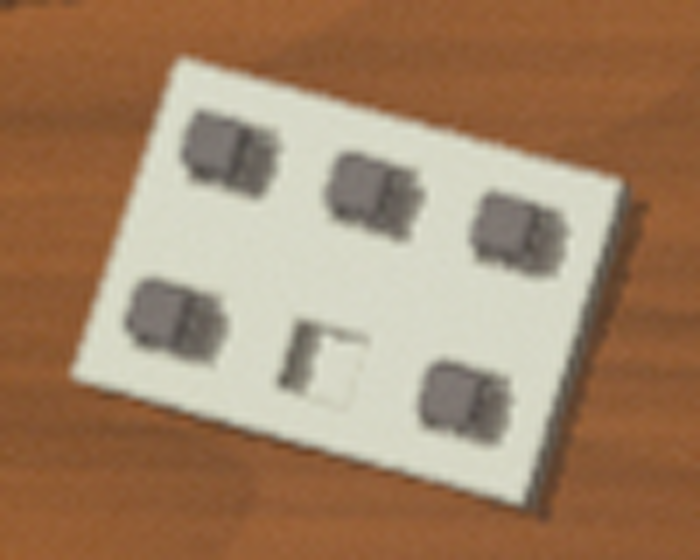

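```bash
cat > fit.py <<'E'
from h import *
from scipy.optimize import minimize
def lab(im):
    hsv=cv2.cvtColor(im,cv2.COLOR_BGR2HSV); return hsv
def graymask(im):
    h=lab(im); return ((h[...,1]<70)).astype(np.uint8)
S=4
def polys(pose,z0=0.,plate=None):
    out=[]
    for z in np.linspace(0,.036,10):
        out.append(tf(outline(.0305+.0215*z/.036,12),z+z0,pose))
    for s in(-1,1):
        for z in(.025,.0305,.036):
            out.append(tf(np.array([[-.015,s*.025],[.015,s*.025],[.015,s*.03],[-.015,s*.03]]),z+z0,pose))
    if plate is not None:
        for z in np.linspace(0,.01,4):
            out.append(tf(np.array([[-.065,-.031],[.065,-.031],[.065,.031],[-.065,.031]])+plate,z,pose))
    return out
def render(n,pl,box):
    u,v,w,h=box
    m=np.zeros((h*S,w*S),np.uint8)
    for p in pl:
        q=((proj(n,p)-[u,v]+.5)*S-.5)
        cv2.fillPoly(m,[np.round(q*16).astype(np.int32)],255,shift=4)
    return cv2.resize(m,(w,h),interpolation=cv2.INTER_AREA)/255.
def boxof(n,pose,z0,r=48):
    c=proj(n,[[pose[0],pose[1],.018+z0]])[0]; f=1.3 if n=="side" else 1
    r=int(r*f); return (max(0,int(c[0])-r),max(0,int(c[1])-r),2*r,2*r)
def comp(mask,n,pose,z0,box):
    u,v,w,h=box
    m=mask[v:v+h,u:u+w]; nl,l,st,_=cv2.connectedComponentsWithStats(m)
    # component overlapping the model most
    r=render(n,polys(pose,z0),box)[:m.shape[0],:m.shape[1]]
    k=max(range(1,nl),key=lambda i:r[l==i].sum()); return (l==k).astype(float)
def fit(ims,pose0,z0=0.,plate=False,cams=("top","side")):
    bx={n:boxof(n,pose0,z0) for n in cams}
    ob={}
    for n in cams:
        m=comp(graymask(ims[n]),n,pose0,z0,bx[n]); ob[n]=cv2.GaussianBlur(m,(0,0),.8)
    def cost(p):
        c=0
        for n in cams:
            pl=polys(p[:3],z0,(p[3:5] if plate else None))
            r=render(n,pl,bx[n])[:ob[n].shape[0],:ob[n].shape[1]]
            r=cv2.GaussianBlur(r,(0,0),.8); c+=((r-ob[n])**2).sum()
        return c
    x0=np.r_[pose0,([0,0] if plate else [])]
    best=None
    d=np.array([.006,.006,.1]+([.008,.008] if plate else []))
    for k in range(3):
        sim=np.vstack([x0]+[x0+d*np.eye(len(x0))[i]*(1 if k%2==0 else -1) for i in range(len(x0))])
        r=minimize(cost,x0,method="Nelder-Mead",options=dict(initial_simplex=sim,xatol=1e-4,fatol=.05,maxiter=500)); x0=r.x; d=d*.6
    return r.x,r.fun
def overlay(im,n,poses,name,box,s,z0s,out=True):
    u,v,w,h=box; c=cv2.resize(im[v:v+h,u:u+w],None,fx=s,fy=s,interpolation=cv2.INTER_CUBIC)
    for p,z in zip(poses,z0s):
        for ww,zz,col in((.052,.036,(0,255,255)),(.0305,0,(0,255,0)),(.0347,.014,(255,0,255))):
            q=(proj(n,tf(outline(ww),zz+z,p[:3]))-[u,v]+.5)*s
            cv2.polylines(c,[np.round(q).astype(np.int32)],True,col,1)
    cv2.imwrite(f"pics/{name}.png",c)
E
python3 - <<'E'
from fit import *
ims={n:cv2.imread(f"pics/{n}0.png") for n in("top","side")}
a=np.pi/2
I=[((.661,.119,a+.3),0,0),((.477,-.031,a+.3),0,0),((.474,-.311,a-.4),0,0),((.659,-.118,a+.1),.01,1)]
# world: image up = +x, image left=+y ; dish bulge (+y_dish) points left(+y) -> dish x = world x => theta ~0
I=[((p[0],p[1],p[2]-a),z,pl) for p,z,pl in I]
R=[]
for p,z,pl in I:
    for cams in(("top",),("side",),("top","side")):
        x,f=fit(ims,p,z,bool(pl),cams); print(cams,x.round(4),round(f,1))
    R.append(x)
np.save("dish0.npy",np.array([r[:3] for r in R]))
overlay(ims["top"],"top",R,"ovt",(225,125,265,180),3,[i[1] for i in I])
overlay(ims["side"],"side",R,"ovs",(270,190,200,210),2.8,[i[1] for i in I])
E
```

```text
('top',) [0.6569 0.1325 0.4274] 12.6
('side',) [0.6607 0.1398 0.4014] 65.9
('top', 'side') [0.658  0.1339 0.4273] 117.0
('top',) [ 0.4753 -0.0177  0.353 ] 13.1
('side',) [ 0.4778 -0.012   0.3224] 88.0
('top', 'side') [ 0.4763 -0.0158  0.3464] 145.2
('top',) [ 0.4824 -0.2985 -0.4656] 15.4
('side',) [ 0.4849 -0.2955 -0.4511] 81.5
('top', 'side') [ 0.4838 -0.297  -0.4576] 145.6
('top',) [ 6.606e-01 -1.070e-01  6.720e-02  4.000e-04 -4.500e-03] 10.0
('side',) [ 6.627e-01 -1.054e-01  5.780e-02 -4.000e-04 -4.100e-03] 7.7
('top', 'side') [ 6.614e-01 -1.066e-01  5.920e-02  2.000e-04 -4.100e-03] 29.8
```

View pics/ovt.png

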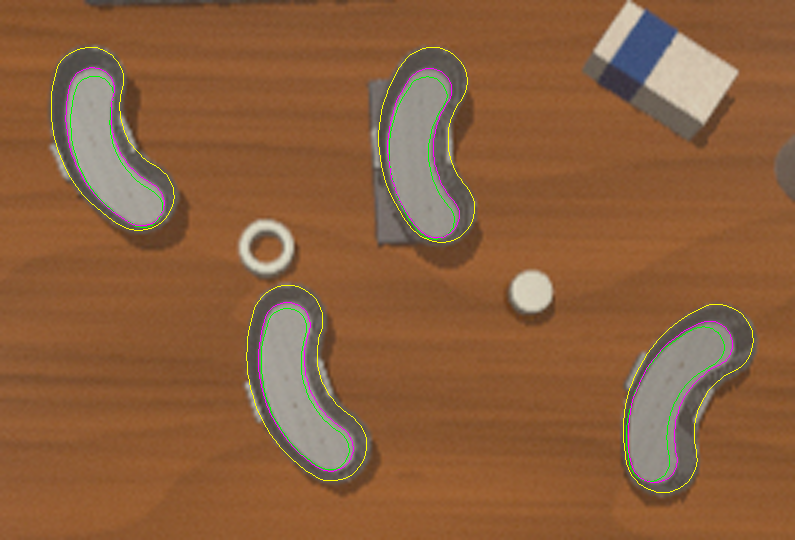

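View pics/ovs.png

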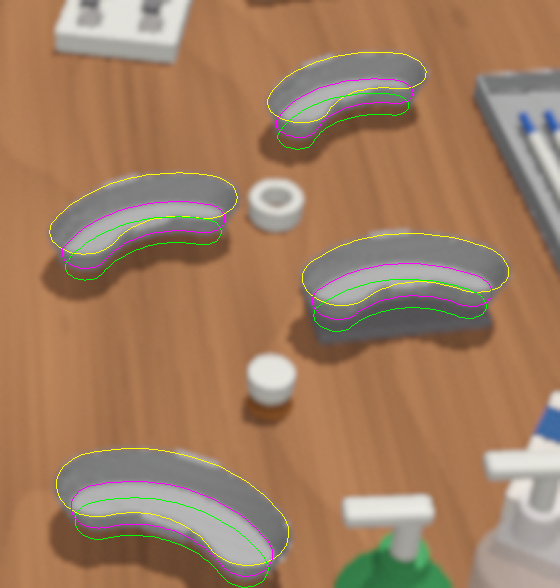

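```bash
sed -i 's/def polys(pose,z0=0.,plate=None):/ZB=.014\ndef polys(pose,z0=0.,plate=None):/; s/np.linspace(0,.036,10)/np.linspace(ZB if plate is None else 0,.036,10)/' fit.py
python3 - <<'E'
from fit import *
ims={n:cv2.imread(f"pics/{n}0.png") for n in("top","side")}
D=np.load("dish0.npy")
crop(ims["side"],280,240,90,55,8,"sz")
for p in D[:3]:
    for cams in(("top",),("side",),("top","side")):
        x,f=fit(ims,p,0,False,cams); print(cams,x.round(4),round(f,1))
E
```

```text
('top',) [0.6574 0.1326 0.427 ] 12.6
('side',) [0.6589 0.1334 0.4255] 3.6
('top', 'side') [0.658  0.1329 0.4215] 20.8
('top',) [ 0.476  -0.0176  0.3436] 12.9
('side',) [ 0.4771 -0.0167  0.3444] 5.0
('top', 'side') [ 0.4765 -0.0171  0.3441] 21.7
('top',) [ 0.4823 -0.2984 -0.4624] 14.9
('side',) [ 0.4843 -0.298  -0.4603] 17.4
('top', 'side') [ 0.4838 -0.2983 -0.465 ] 47.3
```

View pics/sz.png

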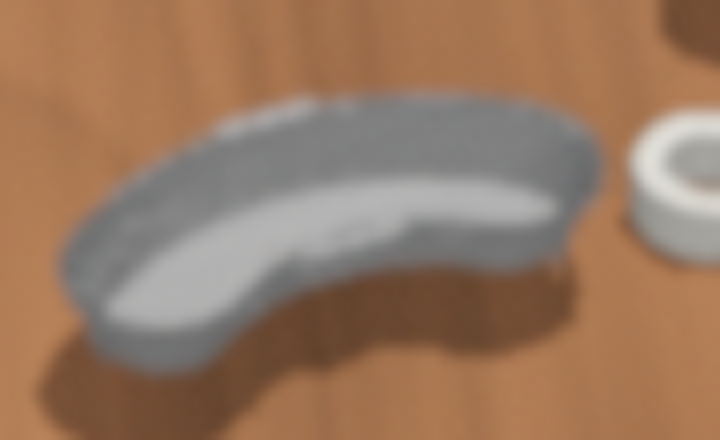

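```bash
cat > mv.py <<'E'
from h import *
from scipy.spatial.transform import Rotation as Ro
def pose():
    o=ctrl.get_obs(); q=o['orientation']; return o,np.array(o['position']),Ro.from_quat([q[1],q[2],q[3],q[0]]).as_matrix()
def head(R): return np.degrees(np.arctan2(R[1,2],R[0,2]))
def plan(xyz=None,deg=None):
    """xyz target TCP; deg: world heading for tool z (mod 180). Prints tool shift mm in present axes, spin deg"""
    o,p,R=pose()
    print("t%.1f pos"%o['t'],(p*1e3).round(1),"head %.2f"%head(R),"xaxis",R[:,0].round(4),"F",o['contact_force'].round(1),"w %.1f"%(o['gripper_width']*1e3),"j7 %.2f"%o['joint_pos'][6])
    if xyz is not None:
        print(" shift(mm)",((R.T@(np.array(xyz)-p))*1e3).round(1))
    if deg is not None:
        d=(deg-head(R)+90)%180-90
        print(" spin about tool x: %.2f"%(-d if R[2,0]<0 else d), "alt j7: other way %.1f"%((-d+180) if d>0 else (-d-180)))
E
python3 - <<'E'
from mv import *
plan((.658,.133,.15),np.degrees(.4225)+90)
print(unproj("top",[(314,207),(402,222)],.019))
E
```

```text
t0.1 pos [234.  605.5 230. ] head 68.87 xaxis [-8.0e-04 -2.3e-03 -1.0e+00] F [-0.1  0.1 -0.3] w 85.1 j7 -0.05
 shift(mm) [  80.8 -565.8 -287.7]
 spin about tool x: -45.33 alt j7: other way 134.7
[[ 5.86436491e-01  2.14379173e-05  1.90000000e-02]
 [ 5.55764272e-01 -2.00038110e-01  1.90000000e-02]]
```

carry_out:
  rows:
    - [[0, -36, -18, 0], [0, -36, -18, 0], [0, -36, -18, 0], [0, -36, -18, 0], [0, -36, -18, 0], [0, -36, -18, 0], [0, -36, -18, 0], [0, -36, -18, 0], [0, -36, -18, 0], [0, -36, -18, 0]]
  jaw: 1

```text
t: 1.1
position: [0.5057, 0.3071, 0.2308]
orientation: [0.583, -0.4, 0.584, 0.4]
contact_force: [-0.3, 0.4, -0.5]
gripper_width: 0.0853
```

```bash
python3 -c "
from mv import *
plan((.658,.133,.15),np.degrees(.4225)+90)"
```

```text
t1.1 pos [505.7 307.1 230.8] head 68.88 xaxis [-8.e-04 -5.e-04 -1.e+00] F [-0.3  0.4 -0.5] w 85.3 j7 0.65
 shift(mm) [  80.7 -204.8 -107.5]
 spin about tool x: -45.33 alt j7: other way 134.7
```

carry_out:
  rows:
    - [[0, -41, -21.5, 0], [0, -41, -21.5, 0], [0, -41, -21.5, 0], [0, -41, -21.5, 0], [0, -41, -21.5, 0], [20, 0, 0, -8.5], [20, 0, 0, -8.5], [20, 0, 0, -8.5], [0, 0, 0, -8.5], [0, 0, 0, -8.5]]

```text
t: 2.1
position: [0.6562, 0.1342, 0.1689]
orientation: [0.396, -0.584, 0.398, 0.586]
contact_force: [-0.8, 0.0, 0.2]
gripper_width: 0.0854
```

```bash
python3 - <<'E'
from mv import *
plan((.658,.133,.10),np.degrees(.4225)+90)
t=grab("top","t1"); s=grab("side","s1")
crop(t,200,100,200,150,4,"t1c"); crop(s,300,100,200,180,3,"s1c")
E
```

```text
t2.1 pos [656.2 134.2 168.9] head 111.72 xaxis [-0.0041 -0.0011 -1.    ] F [-0.8  0.   0.2] w 85.4 j7 1.76
 shift(mm) [68.9 -1.5 -1.8]
 spin about tool x: -2.48 alt j7: other way 177.5
```

View pics/t1c.png

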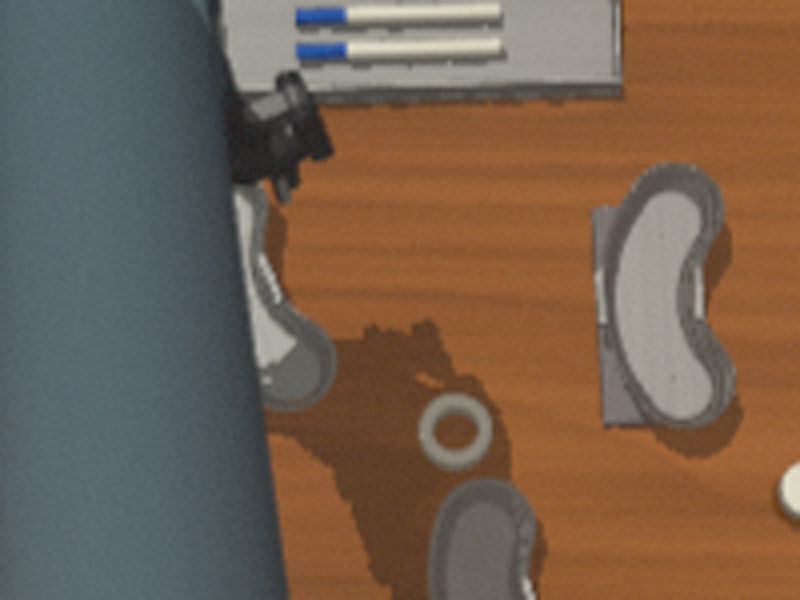

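View pics/s1c.png

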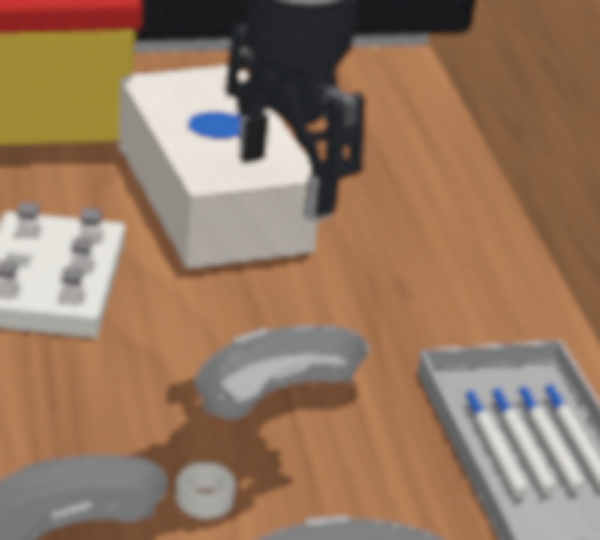

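carry_out:
  rows:
    - [[0, 0, 0, -2.5], [0, -1.5, -1.8, 0], [20, 0, 0, 0], [20, 0, 0, 0], [20, 0, 0, 0], [20, 0, 0, 0], [20, 0, 0, 0], [15, 0, 0, 0], [0, 0, 0, 0], [0, 0, 0, 0]]

```text
t: 3.2
position: [0.66, 0.1334, 0.0563]
orientation: [-0.386, 0.592, -0.386, -0.592]
contact_force: [-0.3, 0.1, 1.0]
gripper_width: 0.0853
```

```bash
python3 - <<'E'
from mv import *
plan((.658,.133,.017),np.degrees(.4225)+90)
t=grab("top"); s=grab("side")
crop(t,200,100,200,150,4,"t2c"); crop(s,330,120,120,130,4,"s2c")
E
```

```text
t3.2 pos [660.  133.4  56.3] head 113.82 xaxis [-0.e+00 -2.e-04 -1.e+00] F [-0.3  0.1  1. ] w 85.3 j7 1.81
 shift(mm) [39.3  2.   0.5]
 spin about tool x: -0.39 alt j7: other way 179.6
```

View pics/s2c.png

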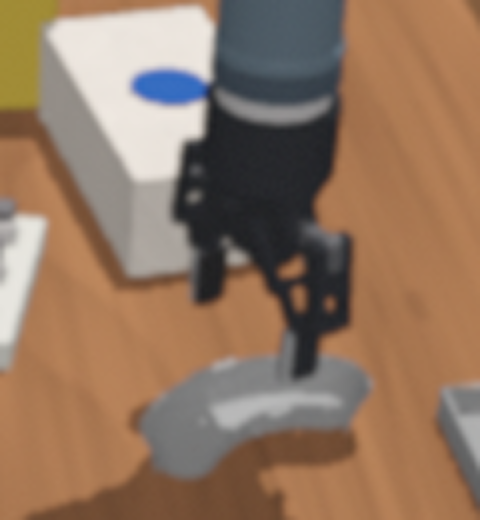

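```bash
python3 - <<'E'
from mv import *
o,p,R=pose()
for s in(1,-1):
    q=p+R[:,2]*s*.0425+[0,0,.013]; print(((proj("side",q)-[330,120])*4).round(), )
    q=p+R[:,2]*s*.0425; print(((proj("side",q)-[330,120])*4).round())
E
```

```text
[[208. 303.]]
[[206. 321.]]
[[290. 375.]]
[[287. 394.]]
```

carry_out:
  rows:
    - [[0, 2, 0.5, -0.4], [10, 0, 0, 0], [10, 0, 0, 0], [10, 0, 0, 0], [9, 0, 0, 0], [0, 0, 0, 0], [0, 0, 0, 0], [0, 0, 0, 0], [0, 0, 0, 0], [0, 0, 0, 0]]

```text
t: 4.3
position: [0.6582, 0.1332, 0.0179]
orientation: [-0.384, 0.594, -0.383, -0.594]
contact_force: [0.5, 0.0, 0.1]
gripper_width: 0.0857
```

carry_out:
  rows:
    - [[0, 0, 0, 0], [0, 0, 0, 0], [0, 0, 0, 0], [0, 0, 0, 0], [0, 0, 0, 0], [0, 0, 0, 0], [0, 0, 0, 0], [0, 0, 0, 0], [0, 0, 0, 0], [0, 0, 0, 0]]
  jaw: 0

```text
t: 5.3
position: [0.6585, 0.1332, 0.018]
orientation: [-0.384, 0.594, -0.383, -0.594]
contact_force: [0.2, -0.5, 5.3]
gripper_width: 0.0585
```

```bash
python3 - <<'E'
from mv import *
plan((.658,.133,.017),np.degrees(.4225)+90)
s=grab("side"); crop(s,330,120,120,130,4,"s3c")
E
```

```text
t5.3 pos [658.5 133.2  18. ] head 114.27 xaxis [ 1.5e-03  4.0e-04 -1.0e+00] F [ 0.2 -0.5  5.3] w 58.5 j7 1.82
 shift(mm) [1.  0.6 0. ]
 spin about tool x: 0.06 alt j7: other way -179.9
```

View pics/s3c.png

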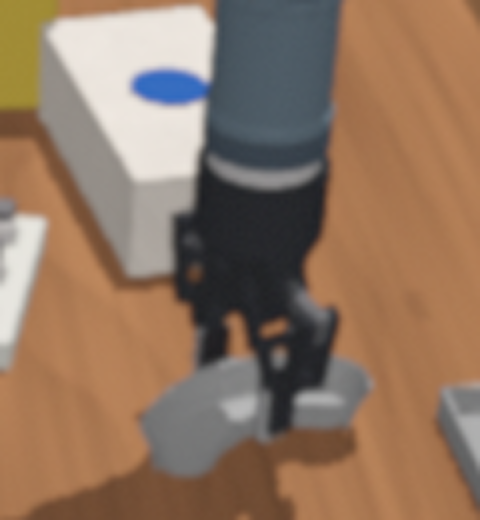

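carry_out:
  rows:
    - [[-10, 0, 0, 0], [-20, 0, 0, 0], [-25, 0, 0, 0], [-25, 0, 0, 0], [-20, 0, 0, 0], [-10, 0, 0, 0], [0, 0, 0, 5], [0, 0, 0, 5], [0, 0, 0, 5], [0, 0, 0, 5]]

```text
t: 6.35
position: [0.6562, 0.1328, 0.1257]
orientation: [0.481, -0.517, 0.483, 0.518]
contact_force: [-0.2, 0.1, -1.2]
gripper_width: 0.0583
```

```bash
python3 - <<'E'
from mv import *
plan((.6616,-.1068,.125),93.5)
E
```

```text
t6.3 pos [656.2 132.8 125.7] head 94.07 xaxis [-3.3e-03 -8.0e-04 -1.0e+00] F [-0.2  0.1 -1.2] w 58.3 j7 1.49
 shift(mm) [   0.9   11.6 -239.4]
 spin about tool x: 0.57 alt j7: other way -179.4
```

carry_out:
  rows:
    - [[0, 0, -15, 0.5], [0, 1.5, -30, 0], [0, 1.5, -30, 0], [0, 1.5, -30, 0], [0, 1.5, -30, 0], [0, 1.5, -30, 0], [0, 1.5, -30, 0], [0, 1.5, -30, 0], [0, 1.5, -14, 0], [0, 0, 0, 0]]

```text
t: 7.35
position: [0.6601, -0.1115, 0.1268]
orientation: [-0.484, 0.515, -0.486, -0.515]
contact_force: [-0.0, -0.4, -0.4]
gripper_width: 0.0583
```

```bash
python3 - <<'E'
from mv import *
plan((.6616,-.1068,.075),93.5)
t=grab("top","t4"); s=grab("side","s4")
crop(t,300,110,130,110,6,"t4c"); crop(s,350,180,130,140,4,"s4c")
E
```

```text
t7.3 pos [ 660.1 -111.5  126.8] head 93.43 xaxis [-0.0017 -0.0025 -1.    ] F [-0.  -0.4 -0.4] w 58.3 j7 1.86
 shift(mm) [51.8 -1.9  4.7]
 spin about tool x: -0.07 alt j7: other way 179.9
```

View pics/s4c.png

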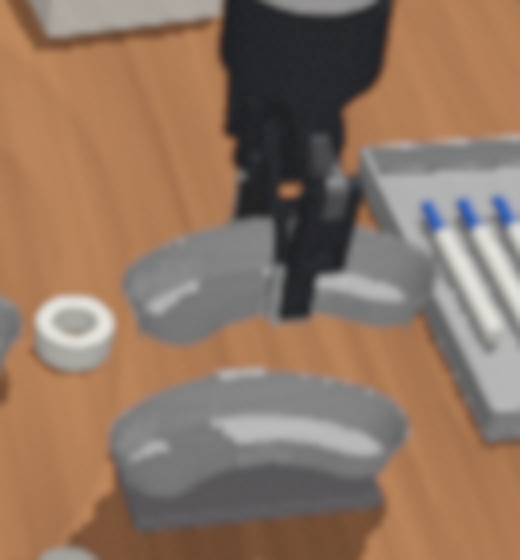

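View pics/t4c.png

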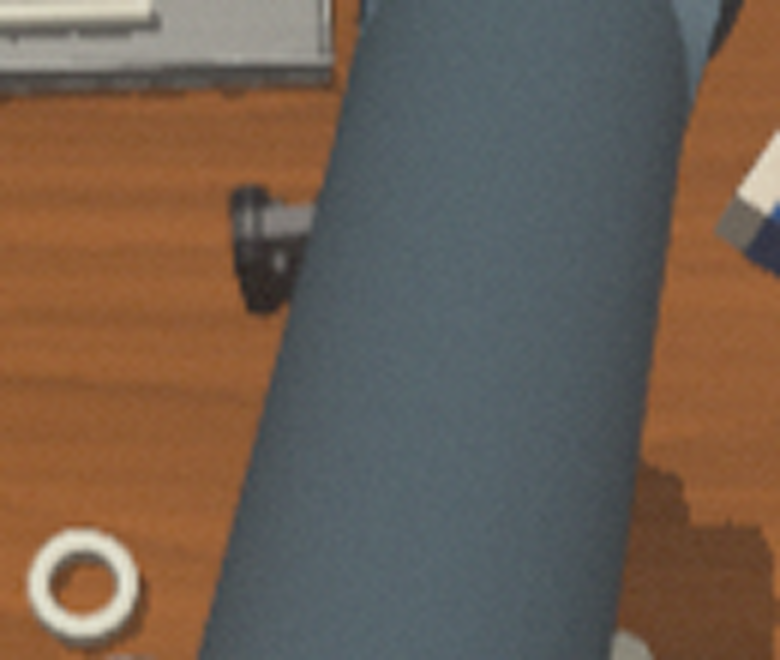

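```bash
python3 - <<'E'
from fit import *
s=cv2.imread("pics/s4.png")
a=np.radians(3.43)
overlay(s,"side",[(.6601+.0012,-.1115+.001,a),(.6627,-.1054,.058)],"ov4",(350,180,130,140),4,[.1268-.0175,.01])
E
```

```text
(no output)
```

View pics/ov4.png

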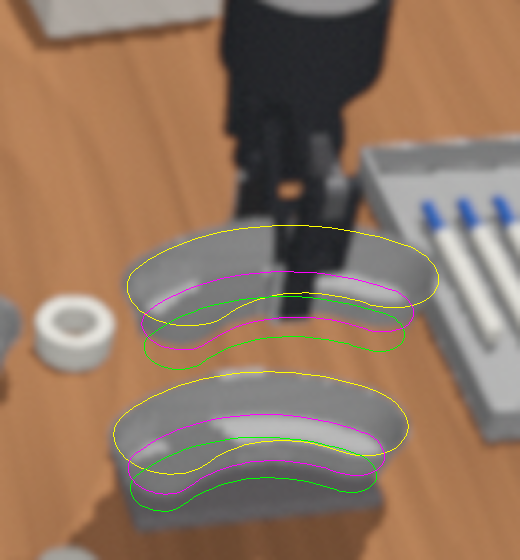

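```bash
cat > held.py <<'E'
from fit import *
def heldfit(im,x0,z0,theta,y,n="side",free_y=False):
    p=(x0,y,theta); box=boxof(n,p,z0,40)
    u,v,w,h=box
    c=im[v:v+h,u:u+w]; hs=cv2.cvtColor(c,cv2.COLOR_BGR2HSV)
    dark=cv2.dilate((hs[...,2]<85).astype(np.uint8),np.ones((5,5)))>0
    g=((hs[...,1]<70)&(hs[...,2]>=85)).astype(np.uint8)
    def rend(q):
        return render(n,polys((q[0],q[2] if free_y else y,theta),q[1]),box)[:c.shape[0],:c.shape[1]]
    # weight only near the model
    W=cv2.dilate((rend([x0,z0,y])>0).astype(np.uint8),np.ones((13,13)))*(~dark)
    ob=cv2.GaussianBlur(g.astype(float),(0,0),.8)
    def cost(q): return (W*(cv2.GaussianBlur(rend(q),(0,0),.8)-ob)**2).sum()
    s=[x0,z0]+([y] if free_y else [])
    sim=np.vstack([s]+[np.array(s)+.005*np.eye(len(s))[i] for i in range(len(s))])
    r=minimize(cost,s,method="Nelder-Mead",options=dict(initial_simplex=sim,xatol=1e-4,fatol=.02))
    return r.x,r.fun
E
python3 - <<'E'
from held import *
s=cv2.imread("pics/s4.png")
for th in(2.5,3.43,4.5):
    print(th,heldfit(s,.661,.109,np.radians(th),-.1105),heldfit(s,.661,.109,np.radians(th),-.1105,free_y=True))
print(heldfit(s,.661,.01,.058,-.1054))
E
```

```text
2.5 (array([0.66388871, 0.11459339]), np.float64(284.0374925674303)) (array([ 0.63892578,  0.19873847, -0.21224393]), np.float64(138.23473423731195))
3.43 (array([0.66381351, 0.11447695]), np.float64(288.69614574495176)) (array([ 0.63786081,  0.19999321, -0.21325147]), np.float64(143.15945830863257))
4.5 (array([0.66350764, 0.11536834]), np.float64(300.5117372945951)) (array([ 0.63899477,  0.19636436, -0.20878244]), np.float64(150.6524758912169))
(array([0.66180189, 0.00463815]), np.float64(406.7289609286399))
```

```bash
python3 - <<'E'
from held import *
from mv import pose
s=cv2.imread("pics/s4.png")
o,p,R=pose()
S=8;u,v=375,225
c=cv2.resize(s[v:v+70,u:u+95],None,fx=S,fy=S,interpolation=cv2.INTER_CUBIC)
def dot(q,col): 
    a=(proj("side",q)[0]-[u,v]+.5)*S; cv2.circle(c,tuple(int(i) for i in a),4,col,-1)
a=np.radians(3.43)
for dz in(0,.005):
  P=(p[0]+.0012,p[1]+.001,a)
  for x in(-.015,.015):
    for z in(.025,.036): dot(tf(np.array([[x,-.03]]),p[2]-.0175+dz+z,P)[0],(0,255,255) if dz==0 else (0,255,0))
for x in(-.011,.011):
    for zb in (.0,.005): 
        q=p+R[:,2]*(-.03)+R[:,1]*x+[0,0,zb]; dot(q+[.0012,.001,0],(0,0,255))
cv2.imwrite("pics/z4.png",c)
E
```

```text
(no output)
```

View pics/z4.png

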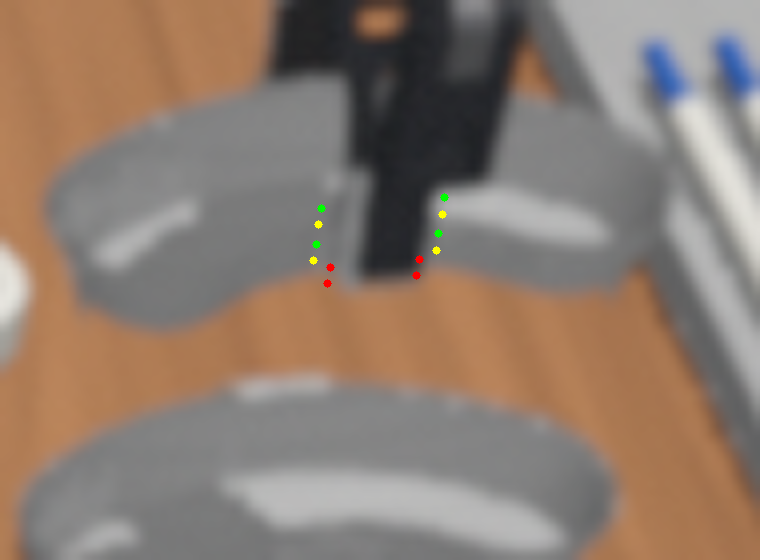

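carry_out:
  rows:
    - [[0, -1.9, 4.7, 0], [12, 0, 0, 0], [15, 0, 0, 0], [15, 0, 0, 0], [15, 0, 0, 0], [10, 0, 0, 0], [4, 0, 0, 0], [0, 0, 0, 0], [0, 0, 0, 0], [0, 0, 0, 0]]

```text
t: 8.45
position: [0.6632, -0.1023, 0.0567]
orientation: [-0.483, 0.516, -0.484, -0.516]
contact_force: [-0.1, -1.7, -2.2]
gripper_width: 0.0583
```

```bash
python3 - <<'E'
from fit import *
from mv import *
plan((.6616,-.1068,.041),93.5)
s=grab("side","s5")
o,p,R=pose()
a=np.radians(3.43)
overlay(s,"side",[(p[0]+.0012,p[1]+.001,a),(.6627,-.1054,.058)],"ov5",(365,230,100,95),8,[p[2]-.0175,.01])
crop(s,365,230,100,95,8,"s5c")
E
```

```text
t8.4 pos [ 663.2 -102.3   56.7] head 93.74 xaxis [ 2.e-04 -9.e-04 -1.e+00] F [-0.1 -1.7 -2.2] w 58.3 j7 1.88
 shift(mm) [15.7  1.9 -4.3]
 spin about tool x: 0.24 alt j7: other way -179.8
```

View pics/ov5.png

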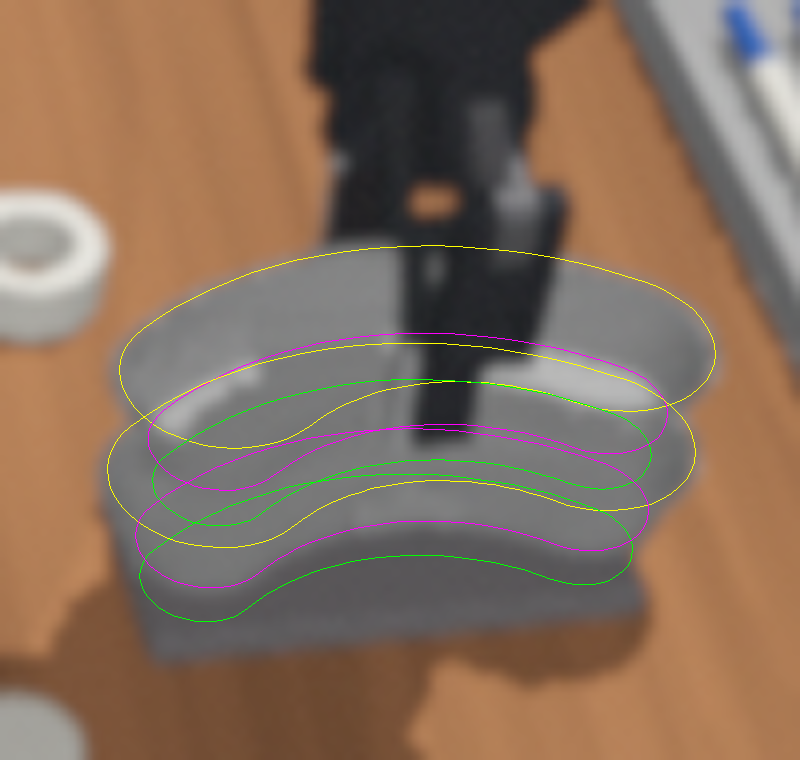

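View pics/s5c.png

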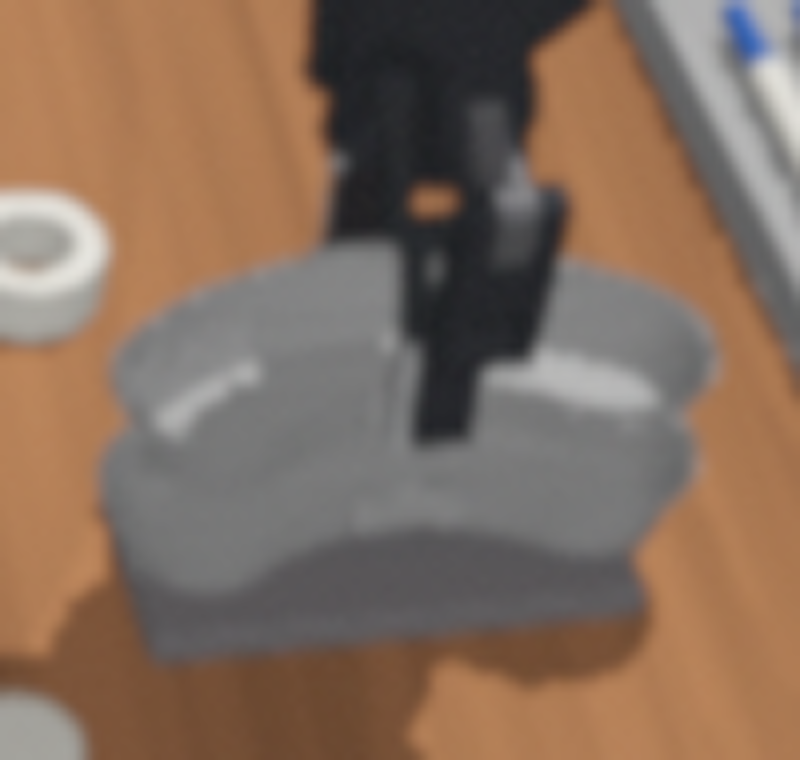

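carry_out:
  rows:
    - [[0, 0, 0, 0], [0, 0, 0, 0], [0, 0, 0, 0], [0, 0, 0, 0], [0, 0, 0, 0], [0, 0, 0, 0], [0, 0, 0, 0], [0, 0, 0, 0], [0, 0, 0, 0], [0, 0, 0, 0]]

```text
t: 9.5
position: [0.6633, -0.1021, 0.0565]
orientation: [-0.483, 0.516, -0.484, -0.516]
contact_force: [-1.5, -4.2, -0.8]
gripper_width: 0.0585
```

```bash
python3 - <<'E'
from mv import *
plan((.6616,-.1068,.041),93.5)
E
```

```text
t9.5 pos [ 663.3 -102.1   56.5] head 93.75 xaxis [ 2.e-04 -8.e-04 -1.e+00] F [-1.5 -4.2 -0.8] w 58.5 j7 1.88
 shift(mm) [15.5  2.  -4.6]
 spin about tool x: 0.25 alt j7: other way -179.8
```

carry_out:
  rows:
    - [[0, 1, -2.3, 0.2], [0, 1, -2.3, 0], [0, 0, 0, 0], [0, 0, 0, 0], [0, 0, 0, 0], [0, 0, 0, 0], [0, 0, 0, 0], [0, 0, 0, 0], [0, 0, 0, 0], [0, 0, 0, 0]]

```text
t: 10.5
position: [0.6616, -0.1061, 0.0563]
orientation: [-0.484, 0.515, -0.484, -0.515]
contact_force: [-0.4, -0.3, -0.8]
gripper_width: 0.0584
```

```bash
python3 - <<'E'
from fit import *
from mv import *
plan((.6616,-.1068,.041),93.5)
s=grab("side","s6")
o,p,R=pose()
a=np.radians(head(R)-90)
overlay(s,"side",[(p[0]+.0012,p[1]+.001,a),(.6627,-.1054,.058)],"ov6",(365,230,100,95),8,[p[2]-.0175,.01])
E
```

```text
t10.5 pos [ 661.6 -106.1   56.3] head 93.57 xaxis [ 1.e-04 -0.e+00 -1.e+00] F [-0.4 -0.3 -0.8] w 58.4 j7 1.88
 shift(mm) [15.3 -0.  -0.7]
 spin about tool x: 0.07 alt j7: other way -179.9
```

View pics/ov6.png

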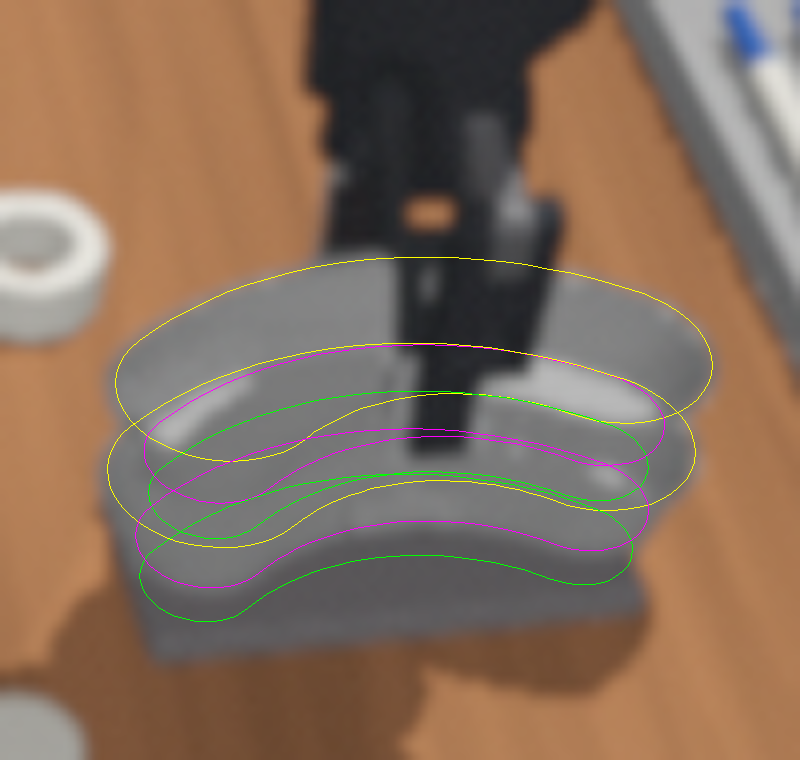

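carry_out:
  rows:
    - [[0, -1.4, -0.7, 0], [2, 0, 0, 0], [2, 0, 0, 0], [2, 0, 0, 0], [2, 0, 0, 0], [0, 0, 0, 0], [0, 0, 0, 0], [0, 0, 0, 0], [0, 0, 0, 0], [0, 0, 0, 0]]

```text
t: 11.55
position: [0.663, -0.1067, 0.0484]
orientation: [-0.484, 0.515, -0.484, -0.515]
contact_force: [-0.4, 0.3, -1.1]
gripper_width: 0.0579
```

carry_out:
  rows:
    - [[1, 0, 0, 0], [1, 0, 0, 0], [1, 0, 0, 0], [0, 0, 0, 0], [0, 0, 0, 0], [0, 0, 0, 0], [0, 0, 0, 0], [0, 0, 0, 0], [0, 0, 0, 0], [0, 0, 0, 0]]

```text
t: 12.55
position: [0.663, -0.1067, 0.0453]
orientation: [-0.484, 0.515, -0.484, -0.515]
contact_force: [0.4, 0.8, -1.1]
gripper_width: 0.0586
```

```bash
python3 - <<'E'
from fit import *
from mv import *
plan((.663,-.1068,.041),93.5)
s=grab("side","s7")
o,p,R=pose()
a=np.radians(head(R)-90)
overlay(s,"side",[(p[0]-.0003,p[1]+.001,a),(.6627,-.1054,.058)],"ov7",(365,230,100,95),8,[p[2]-.0175,.01])
E
```

```text
t12.6 pos [ 663.  -106.7   45.3] head 93.57 xaxis [ 1.e-04 -0.e+00 -1.e+00] F [ 0.4  0.8 -1.1] w 58.6 j7 1.88
 shift(mm) [ 4.3 -0.  -0.1]
 spin about tool x: 0.07 alt j7: other way -179.9
```

View pics/ov7.png

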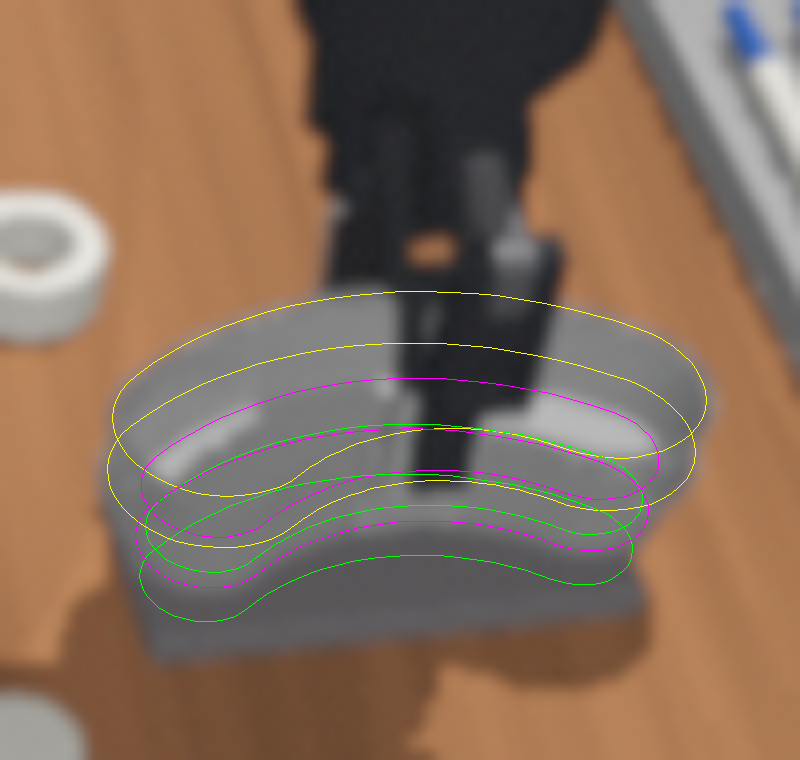

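carry_out:
  rows:
    - [[1, 0, 0, 0], [1, 0, 0, 0], [1, 0, 0, 0], [1, 0, 0, 0], [0, 0, 0, 0], [0, 0, 0, 0], [0, 0, 0, 0], [0, 0, 0, 0], [0, 0, 0, 0], [0, 0, 0, 0]]

```text
t: 13.6
position: [0.663, -0.1069, 0.042]
orientation: [0.484, -0.515, 0.484, 0.515]
contact_force: [-2.7, -0.1, 5.8]
gripper_width: 0.0583
```

```bash
python3 - <<'E'
from mv import *
plan((.663,-.1068,.041),93.5)
E
```

```text
t13.6 pos [ 663.  -106.9   42. ] head 93.56 xaxis [-0. -0. -1.] F [-2.7 -0.1  5.8] w 58.3 j7 1.88
 shift(mm) [ 1.  -0.1  0.1]
 spin about tool x: 0.06 alt j7: other way -179.9
```

carry_out:
  rows:
    - [[-1, 0, 0, 0], [0, 0.9, 0, 0], [0, 0, 0, 0], [1, 0, 0, 0], [0.7, 0, 0, 0], [0.7, 0, 0, 0], [0, 0, 0, 0], [0, 0, 0, 0], [0, 0, 0, 0], [0, 0, 0, 0]]

```text
t: 14.6
position: [0.6624, -0.1069, 0.042]
orientation: [0.484, -0.515, 0.484, 0.515]
contact_force: [-4.0, 0.1, 9.6]
gripper_width: 0.0585
```

```bash
python3 - <<'E'
from fit import *
from mv import *
plan((.663,-.1068,.041),93.5)
s=grab("side","s8")
overlay(s,"side",[(.6627,-.1054,.058),(.6627,-.1054,.058)],"ov8",(365,230,100,95),8,[.024,.01])
E
```

```text
t14.6 pos [ 662.4 -106.9   42. ] head 93.57 xaxis [ 3.e-04  5.e-04 -1.e+00] F [-4.   0.1  9.6] w 58.5 j7 1.89
 shift(mm) [ 1.  -0.6  0. ]
 spin about tool x: 0.07 alt j7: other way -179.9
```

View pics/ov8.png

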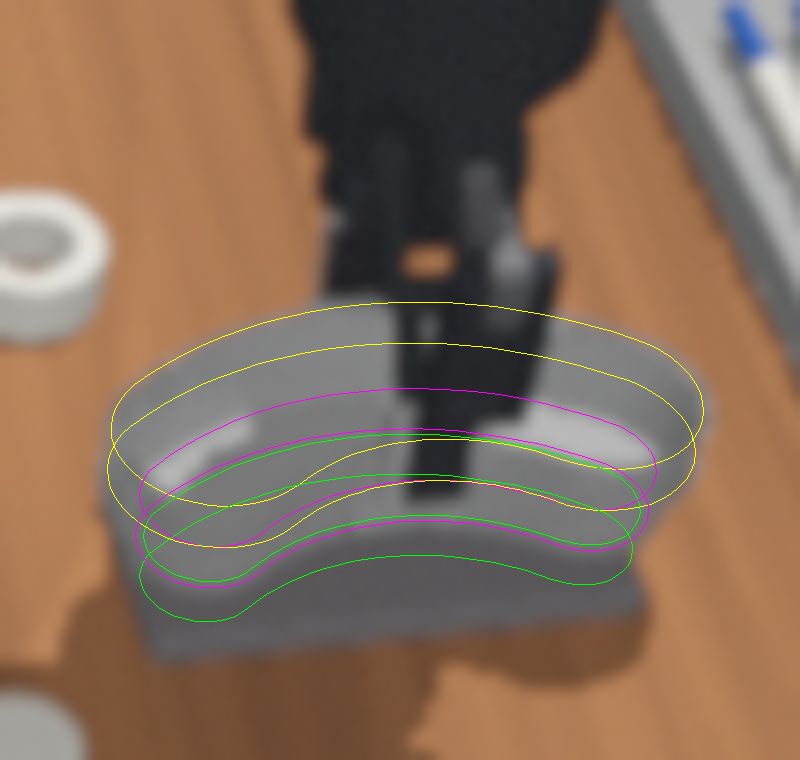

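carry_out:
  rows:
    - [[-0.7, 0, 0, 0], [-0.5, 0, 0, 0], [0, 0.6, 0, 0], [0, 0, 0, 0], [0, 0, 0, 0], [0, 0, 0, 0], [0, 0, 0, 0], [0, 0, 0, 0], [0, 0, 0, 0], [0, 0, 0, 0]]

```text
t: 15.65
position: [0.6625, -0.1069, 0.042]
orientation: [-0.485, 0.516, -0.484, -0.515]
contact_force: [-1.2, 1.2, 5.1]
gripper_width: 0.0584
```

carry_out:
  rows:
    - [[0, 0, 0, 0], [0, 0, 0, 0], [0, 0, 0, 0], [0, 0, 0, 0], [0, 0, 0, 0], [0, 0, 0, 0], [0, 0, 0, 0], [0, 0, 0, 0], [0, 0, 0, 0], [0, 0, 0, 0]]
  jaw: 1

```text
t: 16.65
position: [0.6615, -0.1068, 0.0411]
orientation: [-0.484, 0.515, -0.484, -0.515]
contact_force: [0.3, -0.9, -0.1]
gripper_width: 0.0856
```

```bash
python3 - <<'E'
from fit import *
from mv import *
plan((.663,-.1068,.041),93.5)
s=grab("side","s9")
overlay(s,"side",[(.6627,-.1054,.058),(.6627,-.1054,.058)],"ov9",(365,230,100,95),8,[.024,.01])
E
```

```text
t16.6 pos [ 661.5 -106.8   41.1] head 93.57 xaxis [ 1.e-04 -0.e+00 -1.e+00] F [ 0.3 -0.9 -0.1] w 85.6 j7 1.88
 shift(mm) [ 0.1 -1.5 -0.1]
 spin about tool x: 0.07 alt j7: other way -179.9
```

View pics/ov9.png

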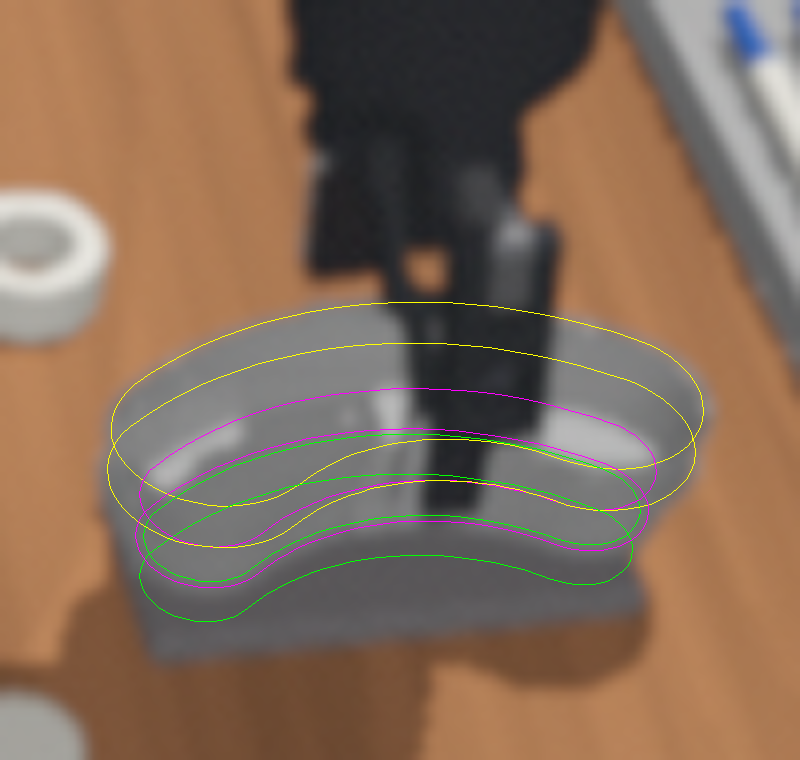

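carry_out:
  rows:
    - [[-10, 0, 0, 0], [-20, 0, 0, 0], [-25, 0, 0, 0], [-25, 0, 0, 0], [-10, 0, 0, 0], [0, 0, 0, -5.5], [0, 0, 0, -5.5], [0, 0, 0, -5.2], [0, 0, 0, 0], [0, 0, 0, 0]]

```text
t: 17.7
position: [0.6612, -0.1068, 0.1308]
orientation: [0.407, -0.578, 0.407, 0.578]
contact_force: [-0.5, 0.3, 0.2]
gripper_width: 0.0855
```

```bash
python3 - <<'E'
from mv import *
plan((.4765,-.0171,.10),109.7)
E
```

```text
t17.7 pos [ 661.2 -106.8  130.8] head 109.66 xaxis [-5.e-04  1.e-04 -1.e+00] F [-0.5  0.3  0.2] w 85.5 j7 2.11
 shift(mm) [ 30.9 143.8 146.6]
 spin about tool x: -0.04 alt j7: other way 180.0
```

carry_out:
  rows:
    - [[0, 12, 12, 0], [0, 24, 24, 0], [0, 24, 24, 0], [0, 24, 24, 0], [0, 24, 24, 0], [0, 24, 24, 0], [0, 12, 14.6, 0], [0, 0, 0, 0], [0, 0, 0, 0], [0, 0, 0, 0]]

```text
t: 18.7
position: [0.4779, -0.0182, 0.1315]
orientation: [-0.407, 0.579, -0.407, -0.578]
contact_force: [0.1, 0.2, 0.3]
gripper_width: 0.0856
```

```bash
python3 - <<'E'
from fit import *
from mv import *
plan((.4765,-.0171,.10),109.7)
t=grab("top","t10"); s=grab("side","s10"); ims=dict(top=t,side=s)
crop(t,225,125,265,180,3,"t10c")
overlay(s,"side",[(.6627,-.1054,.058),(.6627,-.1054,.058)],"ov10",(280,200,200,150),4,[.024,.01])
for c in(("top",),("side",)):
    try: print(c,fit(ims,(.6614,-.1066,.0592),.024,False,c))
    except Exception as e: print(e)
E
```

```text
t18.7 pos [477.9 -18.2 131.5] head 109.69 xaxis [ 1.9e-03 -4.0e-04 -1.0e+00] F [0.1 0.2 0.3] w 85.6 j7 1.91
 shift(mm) [31.5  1.   1.5]
 spin about tool x: -0.01 alt j7: other way 180.0
('top',) (array([ 0.65873094, -0.10427026,  0.05779099]), np.float64(1554.0412204925278))
('side',) (array([ 0.65560038, -0.12244418,  0.14741132]), np.float64(896.0519376608162))
```

View pics/t10c.png

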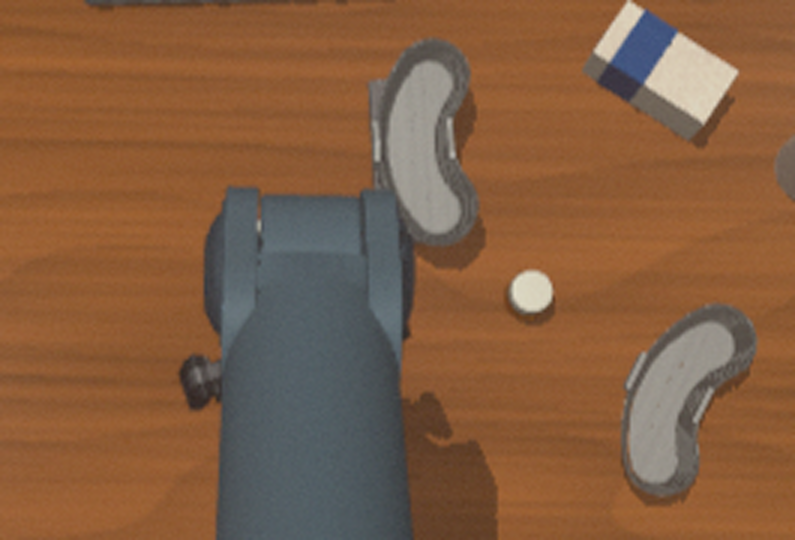

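View pics/ov10.png

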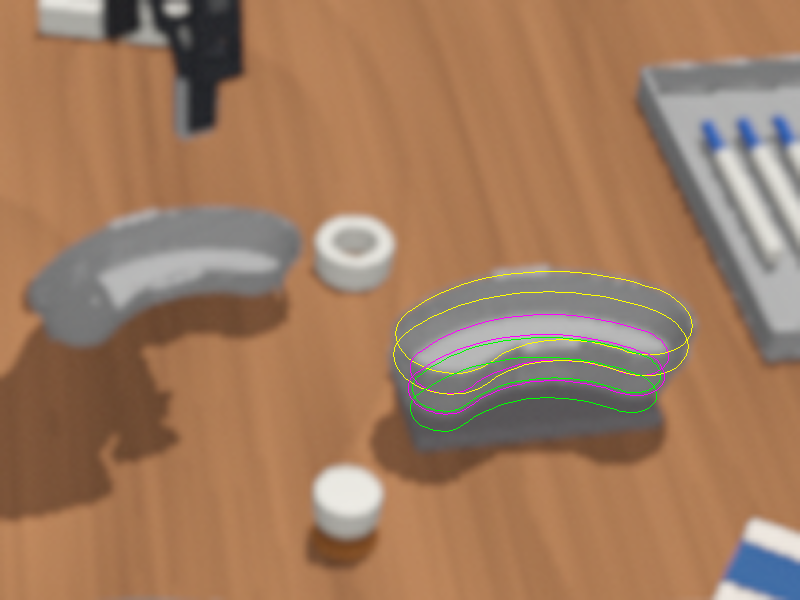

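```bash
python3 - <<'E'
from fit import *
ims={"side":cv2.imread("pics/s10.png")}
print(fit(ims,(.4771,-.0167,.344),0,False,("side",)))
E
```

```text
(array([ 0.47711963, -0.01665302,  0.34327571]), np.float64(6.082767078605789))
```

carry_out:
  rows:
    - [[0, 1, 1.5, 0], [12, 0, 0, 0], [20, 0, 0, 0], [20, 0, 0, 0], [20, 0, 0, 0], [10, 0, 0, 0], [0, 0, 0, 0], [0, 0, 0, 0], [0, 0, 0, 0], [0, 0, 0, 0]]

```text
t: 19.8
position: [0.4759, -0.0164, 0.05]
orientation: [-0.407, 0.579, -0.406, -0.578]
contact_force: [0.0, -0.3, 0.1]
gripper_width: 0.0855
```

```bash
python3 - <<'E'
from mv import *
plan((.4765,-.0171,.018),109.7)
s=grab("side"); crop(s,270,180,110,120,5,"s11c")
E
```

```text
t19.8 pos [475.9 -16.4  50. ] head 109.76 xaxis [ 2.2e-03  3.0e-04 -1.0e+00] F [ 0.  -0.3  0.1] w 85.5 j7 1.95
 shift(mm) [32.  -0.3 -0.8]
 spin about tool x: 0.06 alt j7: other way -179.9
```

View pics/s11c.png

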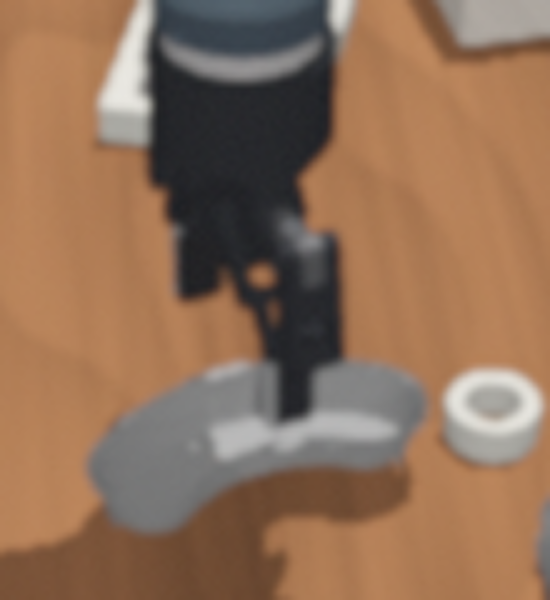

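carry_out:
  rows:
    - [[8, -0.3, -0.8, 0], [8, 0, 0, 0], [8, 0, 0, 0], [8, 0, 0, 0], [0, 0, 0, 0], [0, 0, 0, 0], [0, 0, 0, 0], [0, 0, 0, 0], [0, 0, 0, 0], [0, 0, 0, 0]]

```text
t: 20.85
position: [0.4757, -0.0171, 0.0173]
orientation: [-0.407, 0.579, -0.407, -0.578]
contact_force: [0.4, -0.1, 0.6]
gripper_width: 0.0856
```

carry_out:
  rows:
    - [[0, 0, 0, 0], [0, 0, 0, 0], [0, 0, 0, 0], [0, 0, 0, 0], [0, 0, 0, 0], [0, 0, 0, 0], [0, 0, 0, 0], [0, 0, 0, 0], [0, 0, 0, 0], [0, 0, 0, 0]]
  jaw: 0

```text
t: 21.85
position: [0.4761, -0.0172, 0.0176]
orientation: [-0.407, 0.579, -0.407, -0.578]
contact_force: [0.2, -0.0, 6.2]
gripper_width: 0.0583
```

```bash
python3 - <<'E'
from mv import *
plan((.4765,-.0171,.018),109.7)
E
```

```text
t21.9 pos [476.1 -17.2  17.6] head 109.76 xaxis [ 1.e-03  1.e-04 -1.e+00] F [ 0.2 -0.   6.2] w 58.3 j7 1.97
 shift(mm) [-0.4 -0.4 -0.1]
 spin about tool x: 0.06 alt j7: other way -179.9
```

carry_out:
  rows:
    - [[-10, 0, 0, 0], [-20, 0, 0, 0], [-25, 0, 0, 0], [-25, 0, 0, 0], [-25, 0, 0, 0], [-15, 0, 0, 0], [0, 0, 0, 5.4], [0, 0, 0, 5.4], [0, 0, 0, 5.4], [0, 0, 0, 0]]

```text
t: 22.85
position: [0.4748, -0.0171, 0.137]
orientation: [0.484, -0.515, 0.484, 0.516]
contact_force: [-0.5, 0.1, -0.6]
gripper_width: 0.0584
```

```bash
python3 - <<'E'
from mv import *
plan((.6615,-.1068,.1376),93.5)
E
```

```text
t22.9 pos [474.8 -17.1 137. ] head 93.58 xaxis [-8.e-04 -1.e-04 -1.e+00] F [-0.5  0.1 -0.6] w 58.4 j7 1.63
 shift(mm) [  -0.7 -180.7 -101.2]
 spin about tool x: 0.08 alt j7: other way -179.9
```

carry_out:
  rows:
    - [[0, -13, -7, 0], [0, -27, -15, 0], [0, -28, -16, 0], [0, -28, -16, 0], [0, -28, -16, 0], [0, -28, -16, 0], [0, -20, -11, 0], [0, -8, -4, 0], [0, 0, 0, 0], [0, 0, 0, 0]]

```text
t: 23.85
position: [0.6601, -0.1059, 0.1365]
orientation: [0.484, -0.515, 0.484, 0.516]
contact_force: [0.3, 0.5, -0.8]
gripper_width: 0.0588
```

carry_out:
  rows:
    - [[12, 0, 0, 0], [15, 0, 0, 0], [15, 0, 0, 0], [10, 0, 0, 0], [4, 0, 0, 0], [0, 0, 0, 0], [0, 0, 0, 0], [0, 0, 0, 0], [0, 0, 0, 0], [0, 0, 0, 0]]

```text
t: 24.85
position: [0.6619, -0.1068, 0.0817]
orientation: [-0.484, 0.516, -0.484, -0.515]
contact_force: [0.3, 0.1, -0.5]
gripper_width: 0.0587
```

```bash
python3 - <<'E'
from fit import *
from mv import *
plan((.6618,-.1068,.0556),93.5)
s=grab("side","s12")
o,p,R=pose()
a=np.radians(head(R)-90)
overlay(s,"side",[(p[0]+.0012,p[1]+.001,a),(.6627,-.1054,.058)],"ov12",(365,210,100,110),7,[p[2]-.0176,.024])
E
```

```text
t24.9 pos [ 661.9 -106.8   81.7] head 93.57 xaxis [ 1.1e-03 -1.0e-04 -1.0e+00] F [ 0.3  0.1 -0.5] w 58.7 j7 1.86
 shift(mm) [26.1  0.1  0. ]
 spin about tool x: 0.07 alt j7: other way -179.9
```

View pics/ov12.png

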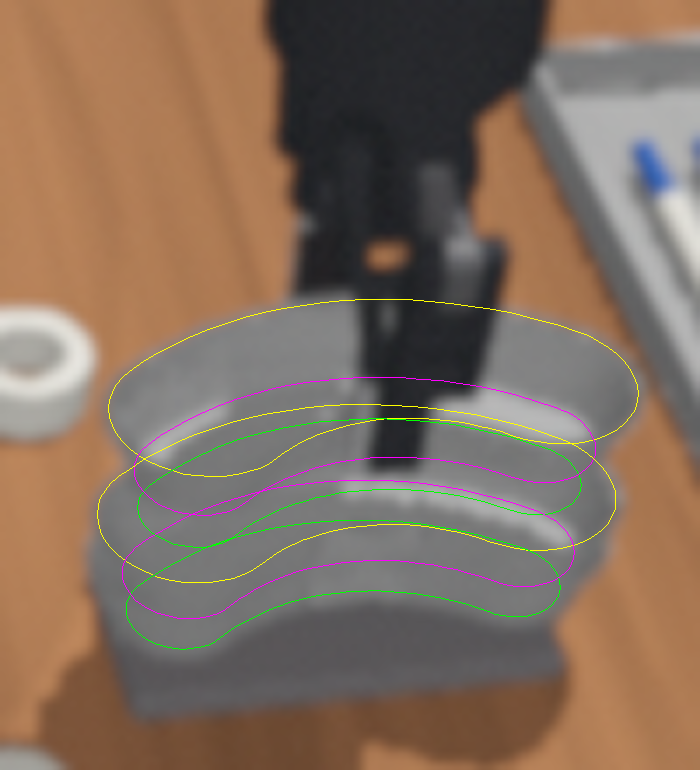

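Held dish is level, aligned over the stack (rim ends at x≈105 and ≈638 in the crop, close to the overlay). Lower.

carry_out:
  rows:
    - [[4, 0, 0, 0], [4, 0, 0, 0], [4, 0, 0, 0], [4, 0, 0, 0], [3, 0, 0, 0], [2, 0, 0, 0], [0, 0, 0, 0], [0, 0, 0, 0], [0, 0, 0, 0], [0, 0, 0, 0]]

```text
t: 25.9
position: [0.6617, -0.1067, 0.0604]
orientation: [-0.484, 0.515, -0.484, -0.515]
contact_force: [-0.6, 0.2, -1.0]
gripper_width: 0.0584
```

carry_out:
  rows:
    - [[1, 0, 0, 0], [1, 0, 0, 0], [1, 0, 0, 0], [0.5, 0, 0, 0], [0.5, 0, 0, 0], [0.5, 0, 0, 0], [0, 0, 0, 0], [0, 0, 0, 0], [0, 0, 0, 0], [0, 0, 0, 0]]

```text
t: 26.9
position: [0.6614, -0.1067, 0.0558]
orientation: [0.484, -0.515, 0.484, 0.515]
contact_force: [-2.0, -0.0, 1.9]
gripper_width: 0.0585
```

```bash
python3 - <<'E'
from mv import *
plan((.6618,-.1068,.0556),93.5)
E
```

```text
t26.9 pos [ 661.4 -106.7   55.8] head 93.57 xaxis [-1.e-04  1.e-04 -1.e+00] F [-2.  -0.   1.9] w 58.5 j7 1.87
 shift(mm) [ 0.2 -0.4 -0.1]
 spin about tool x: 0.07 alt j7: other way -179.9
```

carry_out:
  rows:
    - [[0, 0.4, 0, 0], [0.5, 0, 0, 0], [0, 0, 0, 0], [0, 0, 0, 0], [0, 0, 0, 0], [0, 0, 0, 0], [0, 0, 0, 0], [0, 0, 0, 0], [0, 0, 0, 0], [0, 0, 0, 0]]

```text
t: 27.9
position: [0.6614, -0.1067, 0.0558]
orientation: [-0.484, 0.515, -0.484, -0.515]
contact_force: [-1.5, 0.9, 4.4]
gripper_width: 0.0584
```

carry_out:
  rows:
    - [[0, 0, 0, 0], [0, 0, 0, 0], [0, 0, 0, 0], [0, 0, 0, 0], [0, 0, 0, 0], [0, 0, 0, 0], [0, 0, 0, 0], [0, 0, 0, 0], [0, 0, 0, 0], [0, 0, 0, 0]]
  jaw: 1

```text
t: 28.9
position: [0.661, -0.1067, 0.0551]
orientation: [-0.484, 0.515, -0.484, -0.515]
contact_force: [-0.4, 0.4, -1.1]
gripper_width: 0.0853
```

carry_out:
  rows:
    - [[-10, 0, 0, 0], [-20, 0, 0, 0], [-25, 0, 0, 0], [-25, 0, 0, 0], [-10, 0, 0, 0], [0, 0, 0, 8.4], [0, 0, 0, 8.4], [0, 0, 0, 8.4], [0, 0, 0, 5], [0, 0, 0, 0]]

```text
t: 29.9
position: [0.6607, -0.1065, 0.1447]
orientation: [0.601, -0.371, 0.602, 0.372]
contact_force: [0.2, -0.0, 1.2]
gripper_width: 0.0855
```

```bash
python3 - <<'E'
from mv import *
plan((.4838,-.2983,.13),90-26.6)
s=grab("side","s13")
from fit import overlay
overlay(s,"side",[(.6627,-.1054,.058),(.6627,-.1054,.058)],"ov13",(350,200,130,130),5,[.038,.01])
E
```

```text
t29.9 pos [ 660.7 -106.5  144.7] head 63.40 xaxis [-8.e-04 -2.e-04 -1.e+00] F [ 0.2 -0.   1.2] w 85.5 j7 1.37
 shift(mm) [  14.9   72.3 -250.7]
 spin about tool x: -0.00 alt j7: other way 180.0
```

View pics/ov13.png

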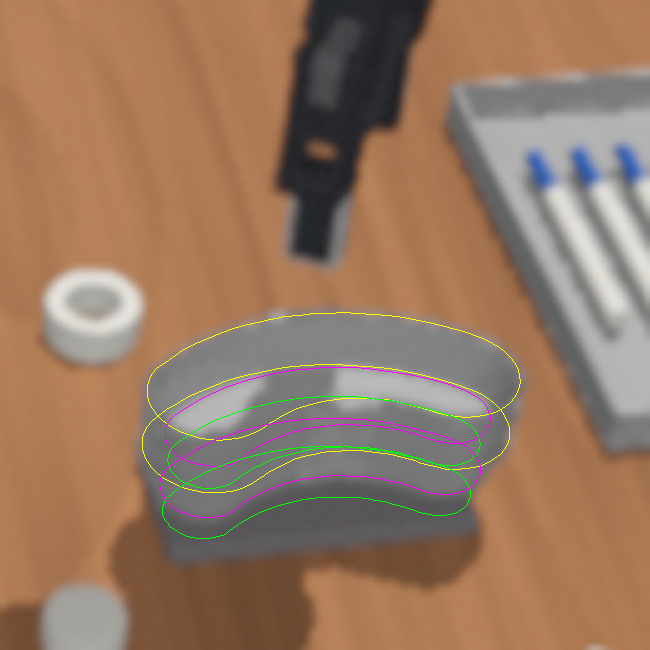

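carry_out:
  rows:
    - [[0, 5, -17, 0], [0, 10, -35, 0], [0, 11, -38, 0], [0, 11, -38, 0], [0, 11, -38, 0], [0, 10, -36, 0], [0, 9, -32, 0], [0, 5.3, -16.7, 0], [0, 0, 0, 0], [0, 0, 0, 0]]

```text
t: 30.95
position: [0.4847, -0.2976, 0.1451]
orientation: [0.602, -0.372, 0.601, 0.372]
contact_force: [0.7, 0.1, 0.6]
gripper_width: 0.0855
```

```bash
python3 - <<'E'
from fit import *
from mv import *
t=grab("top","t14"); s=grab("side","s14"); ims=dict(top=t,side=s)
print(fit(ims,(.4843,-.298,-.46),0,False,("side",)))
plan((.4838,-.2983,.05),90-26.5)
cv2.imwrite("pics/s14c.png",cv2.resize(s[200:440,250:470],None,fx=2.5,fy=2.5))
print(unproj("side",[(409,452)],0))
E
```

```text
(array([ 0.46463033, -0.25558037, -0.43731045]), np.float64(430.51340862611755))
t31.1 pos [ 486.  -296.2  145. ] head 63.61 xaxis [ 9.0e-04  1.1e-03 -1.0e+00] F [-0.1  0.7  0.7] w 85.5 j7 1.75
 shift(mm) [95.  1. -3.]
 spin about tool x: 0.11 alt j7: other way -179.9
[[ 0.58959232 -0.45765176  0.        ]]
```

View pics/s14c.png

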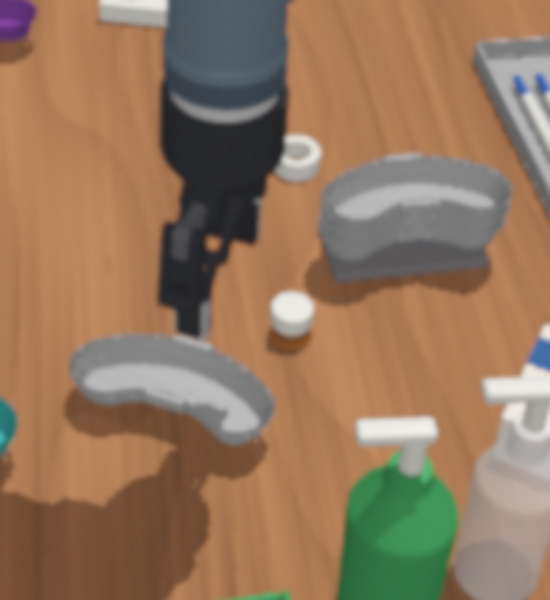

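View pics/t14.png

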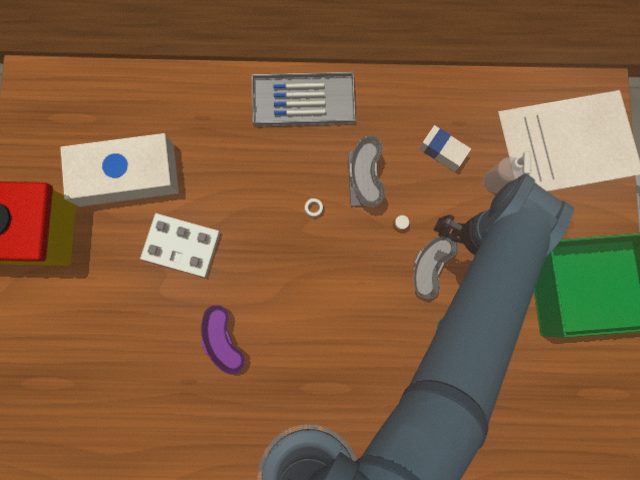

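carry_out:
  rows:
    - [[0, -5, 15, 0], [0, -10, 30, 0], [0, -12, 35, 0], [0, -12, 35, 0], [0, -10, 30, 0], [0, -5, 15, 0], [0, 0, 0, 0], [0, 0, 0, 0], [0, 0, 0, 0], [0, 0, 0, 0]]

```text
t: 32.05
position: [0.6025, -0.1821, 0.1452]
orientation: [0.602, -0.37, 0.603, 0.37]
contact_force: [-0.6, -0.2, 0.9]
gripper_width: 0.0857
```

```bash
python3 - <<'E'
from fit import *
from mv import *
t=grab("top","t15"); s=grab("side","s15"); ims=dict(top=t,side=s)
p0=unproj("top",[(433,268)],.036)[0]; p0=(p0[0],p0[1]+.012,-.3); print(p0)
for c in(("top",),("side",),("top","side")):
    x,f=fit(ims,p0,0,False,c); print(c,x,f)
overlay(t,"top",[x],"ov15",(330,120,160,190),4,[0])
overlay(s,"side",[x],"ov15s",(250,200,220,200),3,[0])
plan((x[0],x[1],.10),90+np.degrees(x[2]))
E
```

```text
(np.float64(0.45062815268957546), np.float64(-0.2526851950225128), -0.3)
('top',) [ 0.45461457 -0.23900404 -0.43066353] 4572.816135487541
('side',) [ 0.46459033 -0.25630806 -0.43321956] 24.352680871176965
('top', 'side') [ 0.46496518 -0.25521222 -0.43452664] 4639.213443563661
t32.1 pos [ 603.  -181.3  145.2] head 63.21 xaxis [-2.e-04 -4.e-04 -1.e+00] F [-0.7 -0.9  0. ] w 85.2 j7 1.50
 shift(mm) [  45.3   89.9 -128.2]
 spin about tool x: -1.89 alt j7: other way 178.1
```

View pics/ov15.png

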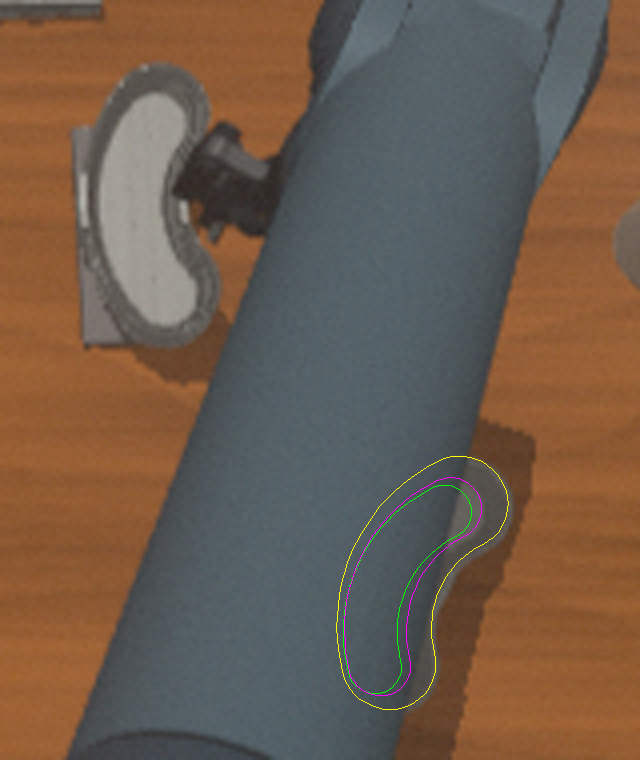

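View pics/ov15s.png

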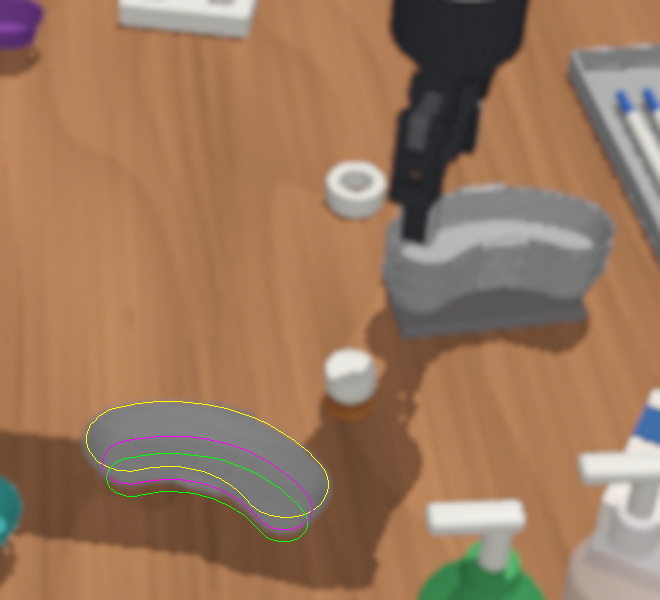

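carry_out:
  rows:
    - [[0, 9, -13, -1.9], [0, 18, -26, 0], [0, 18, -26, 0], [0, 18, -26, 0], [0, 18, -26, 0], [0, 8, -12, 0], [0, 0, 0, 0], [0, 0, 0, 0], [0, 0, 0, 0], [0, 0, 0, 0]]

```text
t: 33.15
position: [0.4707, -0.2578, 0.1451]
orientation: [0.595, -0.382, 0.595, 0.382]
contact_force: [0.2, 0.7, 0.3]
gripper_width: 0.0857
```

```bash
python3 - <<'E'
from fit import *
from mv import *
plan((.464,-.2566,.05),65.1)
t=grab("top","t16"); s=grab("side","s16")
overlay(t,"top",[(.464,-.2566,-.434)],"ov16",(380,200,110,110),6,[0])
overlay(s,"side",[(.4646,-.2563,-.434)],"ov16s",(250,280,150,120),5,[0])
E
```

```text
t33.1 pos [ 470.7 -257.8  145.1] head 65.45 xaxis [ 7.e-04  0.e+00 -1.e+00] F [0.2 0.7 0.3] w 85.7 j7 1.71
 shift(mm) [95.1  6.6 -1.7]
 spin about tool x: 0.35 alt j7: other way -179.7
```

View pics/ov16.png

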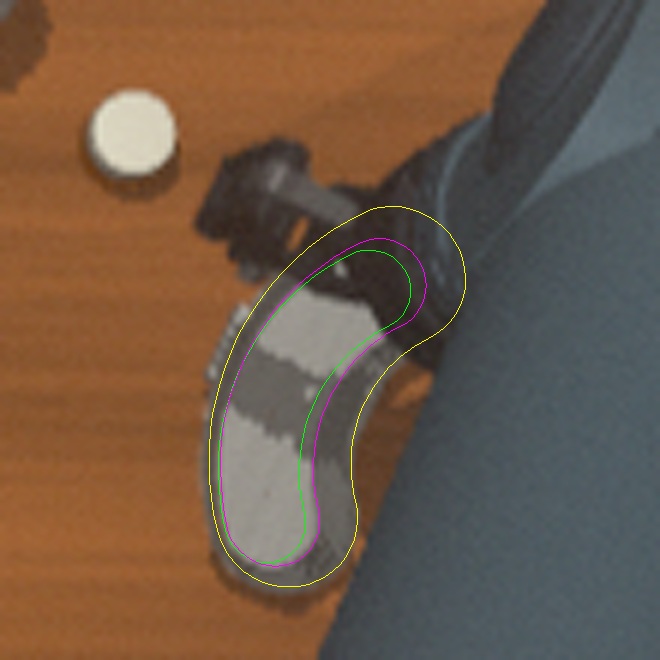

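View pics/ov16s.png

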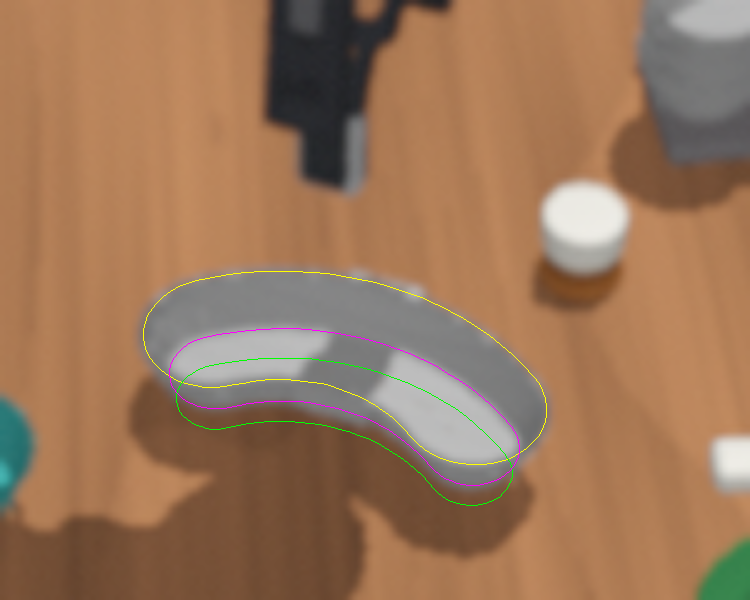

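```bash
python3 - <<'E'
from fit import *
s=cv2.imread("pics/s16.png")
print(fit(dict(side=s),(.4646,-.2563,-.434),0,False,("side",)))
t=cv2.imread("pics/t16.png")
# top fit using only lower-left part
def mf():
    p=(.464,-.2566,-.434); n="top"; box=boxof(n,p,0); u,v,w,h=box
    c=t[v:v+h,u:u+w]; g=graymask(t)[v:v+h,u:u+w].astype(float)
    W=np.zeros((h,w)); poly=(np.array([[190,330],[300,330],[360,440],[345,600],[330,640],[150,640]])/6+[380-u,200-v]).astype(np.int32)
    cv2.fillPoly(W,[poly],1.); ob=cv2.GaussianBlur(g,(0,0),.8)
    for th in(-.46,-.434,-.41):
        f=lambda q:(W*(cv2.GaussianBlur(render(n,polys((q[0],q[1],th)),box),(0,0),.8)-ob)**2).sum()
        x0=np.array(p[:2]); r=minimize(f,x0,method="Nelder-Mead",options=dict(initial_simplex=[x0,x0+[.005,0],x0+[0,.005]],xatol=1e-4,fatol=.02)); print(th,r.x,r.fun)
mf()
E
```

```text
(array([ 0.46475932, -0.25624525, -0.43800133]), np.float64(13.42480699742759))
-0.46 [ 0.46153778 -0.2568195 ] 14.466176966378786
-0.434 [ 0.46172139 -0.25596905] 14.166131466183085
-0.41 [ 0.46106296 -0.25487527] 15.288161522089348
```

carry_out:
  rows:
    - [[10, 3.5, -1, 0.4], [20, 3.5, -1, 0], [20, 0, 0, 0], [20, 0, 0, 0], [15, 0, 0, 0], [10, 0, 0, 0], [0, 0, 0, 0], [0, 0, 0, 0], [0, 0, 0, 0], [0, 0, 0, 0]]

```text
t: 34.25
position: [0.4626, -0.2584, 0.051]
orientation: [0.597, -0.38, 0.596, 0.379]
contact_force: [-0.5, -0.6, 0.1]
gripper_width: 0.0858
```

```bash
python3 - <<'E'
from mv import *
plan((.4636,-.2561,.018),64.9)
s=grab("side"); crop(s,250,260,120,120,5,"s17c")
E
```

```text
t34.2 pos [ 462.6 -258.4   51. ] head 64.87 xaxis [ 2.e-03 -7.e-04 -1.e+00] F [-0.5 -0.6  0.1] w 85.8 j7 1.78
 shift(mm) [33.   0.1  2.5]
 spin about tool x: -0.03 alt j7: other way 180.0
```

View pics/s17c.png

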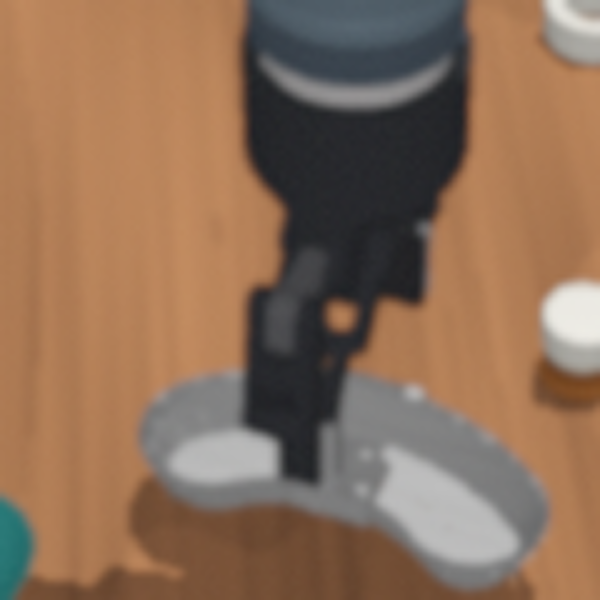

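carry_out:
  rows:
    - [[5, 0, 2.5, 0], [10, 0, 0, 0], [10, 0, 0, 0], [8, 0, 0, 0], [0, 0, 0, 0], [0, 0, 0, 0], [0, 0, 0, 0], [0, 0, 0, 0], [0, 0, 0, 0], [0, 0, 0, 0]]

```text
t: 35.3
position: [0.4631, -0.2558, 0.0174]
orientation: [0.597, -0.379, 0.597, 0.379]
contact_force: [-0.4, -1.1, 0.2]
gripper_width: 0.0851
```

carry_out:
  rows:
    - [[0, 0, 0, 0], [0, 0, 0, 0], [0, 0, 0, 0], [0, 0, 0, 0], [0, 0, 0, 0], [0, 0, 0, 0], [0, 0, 0, 0], [0, 0, 0, 0], [0, 0, 0, 0], [0, 0, 0, 0]]
  jaw: 0

```text
t: 36.3
position: [0.4634, -0.2561, 0.0176]
orientation: [0.597, -0.38, 0.597, 0.379]
contact_force: [-0.4, -1.2, 6.3]
gripper_width: 0.0589
```

```bash
python3 - <<'E'
from mv import *
plan((.4636,-.2561,.018),64.9)
E
```

```text
t36.3 pos [ 463.4 -256.1   17.6] head 64.86 xaxis [ 1.1e-03 -4.0e-04 -1.0e+00] F [-0.4 -1.2  6.3] w 58.9 j7 1.81
 shift(mm) [-0.4 -0.2  0.1]
 spin about tool x: -0.04 alt j7: other way 180.0
```

carry_out:
  rows:
    - [[-10, 0, 0, 0], [-20, 0, 0, 0], [-25, 0, 0, 0], [-30, 0, 0, 0], [-30, 0, 0, 0], [-25, 0, 0, 0], [0, 0, 0, -7.2], [0, 0, 0, -7.2], [0, 0, 0, -7.2], [0, 0, 0, -7]]

```text
t: 37.3
position: [0.4619, -0.2552, 0.1567]
orientation: [0.483, -0.516, 0.483, 0.517]
contact_force: [-0.6, 1.1, -1.4]
gripper_width: 0.0583
```

```bash
python3 - <<'E'
from mv import *
plan((.6612,-.1068,.158),93.55)
E
```

```text
t37.3 pos [ 461.9 -255.2  156.7] head 93.77 xaxis [-1.5e-03  6.0e-04 -1.0e+00] F [-0.6  1.1 -1.4] w 58.3 j7 2.17
 shift(mm) [  -1.5 -208.7  135. ]
 spin about tool x: 0.22 alt j7: other way -179.8
```

carry_out:
  rows:
    - [[0, -14, 9, 0.2], [0, -28, 18, 0], [0, -32, 21, 0], [0, -32, 21, 0], [0, -32, 21, 0], [0, -32, 20, 0], [0, -26, 17, 0], [0, -12.7, 8, 0], [0, 0, 0, 0], [0, 0, 0, 0]]

```text
t: 38.3
position: [0.6622, -0.1099, 0.1565]
orientation: [0.485, -0.513, 0.487, 0.514]
contact_force: [-0.9, -0.8, -0.4]
gripper_width: 0.0586
```

carry_out:
  rows:
    - [[12, 0, 0, 0], [15, 0, 0, 0], [15, 0, 0, 0], [12, 0, 0, 0], [5, 0, 0, 0], [0, 0, 0, 0], [0, 0, 0, 0], [0, 0, 0, 0], [0, 0, 0, 0], [0, 0, 0, 0]]

```text
t: 39.3
position: [0.6639, -0.109, 0.0988]
orientation: [-0.486, 0.514, -0.485, -0.514]
contact_force: [0.4, -0.4, -1.0]
gripper_width: 0.0581
```

```bash
python3 - <<'E'
from fit import *
from mv import *
plan((.6614,-.1068,.0696),93.55)
s=grab("side","s18")
o,p,R=pose()
a=np.radians(head(R)-90)
overlay(s,"side",[(p[0]+.0012,p[1]+.001,a),(.6627,-.1054,.058)],"ov18",(365,200,100,110),7,[p[2]-.0176,.038])
E
```

```text
t39.3 pos [ 663.9 -109.    98.8] head 93.28 xaxis [ 1.2e-03 -1.0e-04 -1.0e+00] F [ 0.4 -0.4 -1. ] w 58.1 j7 1.87
 shift(mm) [29.2  2.4  2.4]
 spin about tool x: -0.27 alt j7: other way 179.7
```

View pics/ov18.png

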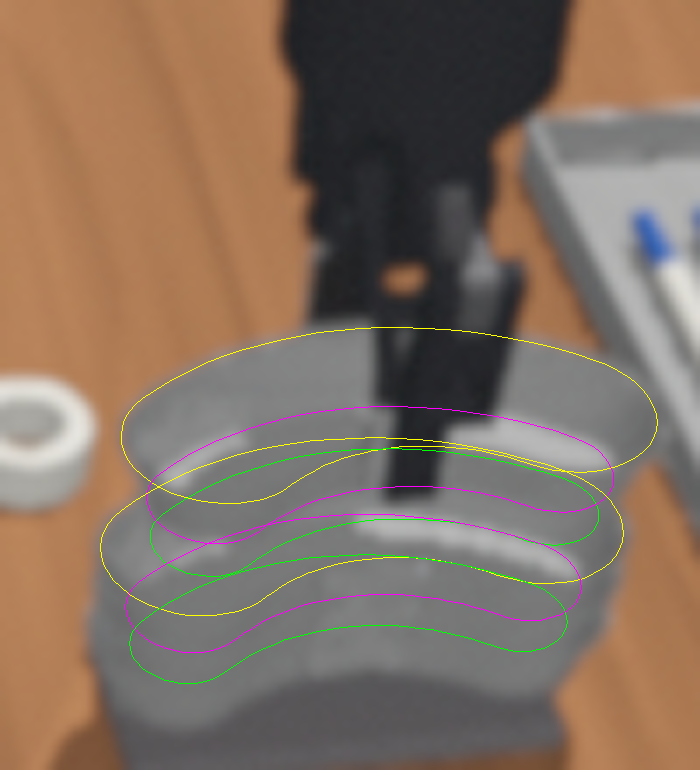

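Correct the small offset, then lower.

carry_out:
  rows:
    - [[0, 2.4, 2.4, -0.3], [4, 0, 0, 0], [5, 0, 0, 0], [5, 0, 0, 0], [5, 0, 0, 0], [3, 0, 0, 0], [2, 0, 0, 0], [0, 0, 0, 0], [0, 0, 0, 0], [0, 0, 0, 0]]

```text
t: 40.35
position: [0.6612, -0.1068, 0.0744]
orientation: [-0.484, 0.516, -0.484, -0.515]
contact_force: [-0.4, 0.4, -1.3]
gripper_width: 0.0583
```

```bash
python3 - <<'E'
from mv import *
plan((.6614,-.1068,.0696),93.55)
E
```

```text
t40.4 pos [ 661.2 -106.8   74.4] head 93.57 xaxis [ 6.e-04 -0.e+00 -1.e+00] F [-0.4  0.4 -1.3] w 58.3 j7 1.88
 shift(mm) [ 4.8 -0.2 -0.1]
 spin about tool x: 0.02 alt j7: other way -180.0
```

carry_out:
  rows:
    - [[1, 0, 0, 0], [1, 0, 0, 0], [1, 0, 0, 0], [1, 0, 0, 0], [0.5, 0, 0, 0], [0.5, 0, 0, 0], [0, 0, 0, 0], [0, 0, 0, 0], [0, 0, 0, 0], [0, 0, 0, 0]]

```text
t: 41.35
position: [0.6609, -0.1067, 0.0697]
orientation: [0.484, -0.515, 0.484, 0.515]
contact_force: [-2.2, 0.6, 5.9]
gripper_width: 0.0586
```

```bash
python3 - <<'E'
from mv import *
plan((.6614,-.1068,.0696),93.55)
E
```

```text
t41.4 pos [ 660.9 -106.7   69.7] head 93.57 xaxis [-1.e-04  2.e-04 -1.e+00] F [-2.2  0.6  5.9] w 58.6 j7 1.88
 shift(mm) [ 0.1 -0.5 -0.2]
 spin about tool x: 0.02 alt j7: other way -180.0
```

carry_out:
  rows:
    - [[0, 0, 0, 0], [0, 0, 0, 0], [0, 0, 0, 0], [0, 0, 0, 0], [0, 0, 0, 0], [0, 0, 0, 0], [0, 0, 0, 0], [0, 0, 0, 0], [0, 0, 0, 0], [0, 0, 0, 0]]
  jaw: 1

```text
t: 42.35
position: [0.6609, -0.1067, 0.0691]
orientation: [-0.484, 0.515, -0.484, -0.515]
contact_force: [-0.9, -0.3, -0.1]
gripper_width: 0.0853
```

carry_out:
  rows:
    - [[-10, 0, 0, 0], [-20, 0, 0, 0], [-30, 0, 0, 0], [-30, 0, 0, 0], [-10, 0, 0, 0], [0, 0, 15, 0], [0, 0, 30, 0], [0, 0, 30, 0], [0, 0, 30, 0], [0, 0, 20, 0]]

```text
t: 43.35
position: [0.651, 0.0235, 0.1664]
orientation: [0.482, -0.515, 0.484, 0.518]
contact_force: [0.8, 0.4, 0.3]
gripper_width: 0.0852
```

```bash
python3 - <<'E'
from fit import *
from mv import *
plan()
t=grab("top","t19"); s=grab("side","s19")
overlay(s,"side",[(.6627,-.1054,.058),(.6627,-.1054,.058)],"ov19s",(360,200,110,120),6,[.052,.01])
overlay(t,"top",[(.661,-.107,.06)],"ov19",(330,110,90,120),6,[.052])
E
```

```text
t43.4 pos [651.   23.5 166.4] head 93.83 xaxis [-0.0046  0.0023 -1.    ] F [0.8 0.4 0.3] w 85.2 j7 1.65
```

View pics/ov19s.png

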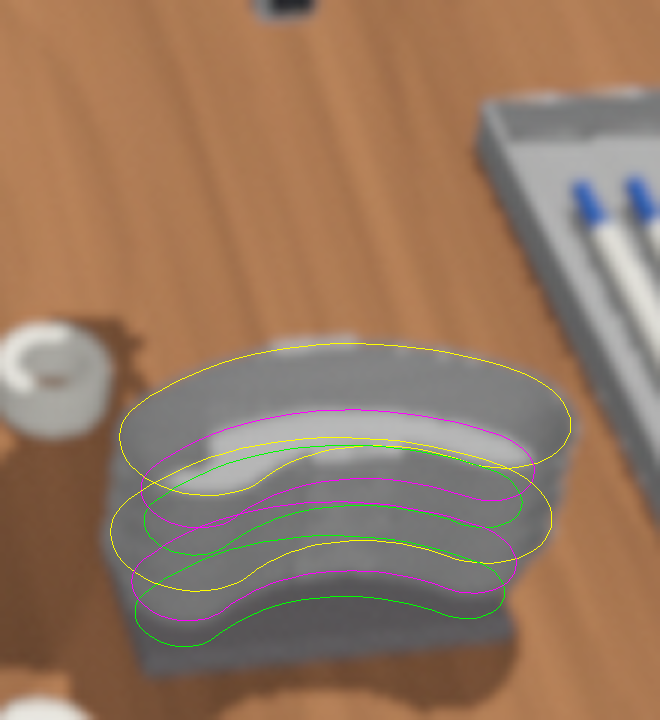

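View pics/ov19.png

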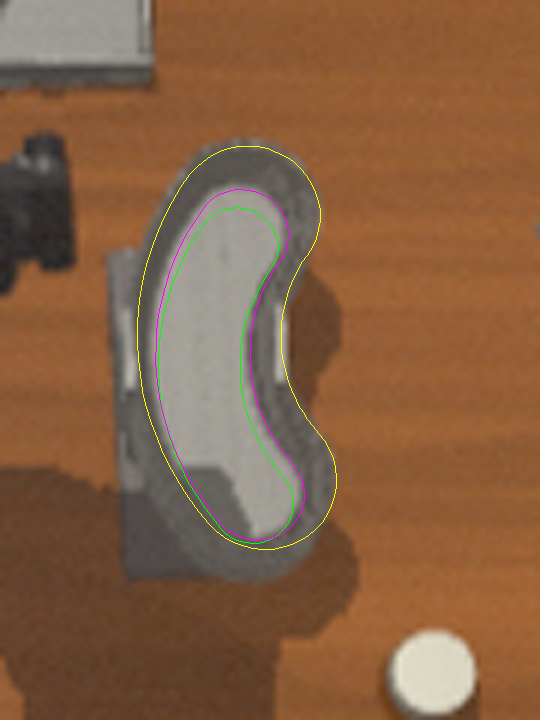

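```bash
cat > tray.py <<'E'
from h import *
from scipy.optimize import minimize,least_squares
def fit_tray(im,n,p0=(.493,.299,0.)):
    # white top face
    c=np.array([[-.054,-.075],[.054,-.075],[.054,.075],[-.054,.075]])
    hsv=cv2.cvtColor(im,cv2.COLOR_BGR2HSV)
    m=((hsv[...,1]<60)&(hsv[...,2]>(190 if n=="top" else 150))).astype(np.uint8)
    uv=proj(n,[[p0[0],p0[1],.02]])[0]; u,v=int(uv[0])-55,int(uv[1])-55
    m=m[v:v+110,u:u+110]; m=cv2.morphologyEx(m,cv2.MORPH_OPEN,np.ones((2,2)))
    nl,l,st,ce=cv2.connectedComponentsWithStats(m); k=l[55-20:55+20,55-20:55+20]; k=np.bincount(k[k>0]).argmax()
    m=(l==k).astype(np.uint8)
    cs,_=cv2.findContours(m,cv2.RETR_EXTERNAL,cv2.CHAIN_APPROX_NONE)
    full=np.zeros_like(m); cv2.drawContours(full,cs,-1,1,-1)
    ob=cv2.GaussianBlur(full.astype(float),(0,0),.8)
    def ren(p):
        q=(proj(n,tf(c,.02,p))-[u,v]+.5)*4-.5; a=np.zeros((440,440),np.uint8)
        cv2.fillPoly(a,[np.round(q*16).astype(np.int32)],255,shift=4)
        if n=="side":
            for z in(0,.01):
                q=(proj(n,tf(c,z,p))-[u,v]+.5)*4-.5; cv2.fillPoly(a,[np.round(q*16).astype(np.int32)],255,shift=4)
        return cv2.GaussianBlur(cv2.resize(a,(110,110),interpolation=cv2.INTER_AREA)/255.,(0,0),.8)
    best=None
    for th in np.radians([-30,-15,0,15,30]):
        x0=np.array([p0[0],p0[1],th])
        r=minimize(lambda p:((ren(p)-ob)**2).sum(),x0,method="Nelder-Mead",options=dict(initial_simplex=[x0,x0+[.005,0,0],x0+[0,.005,0],x0+[0,0,.1]],xatol=1e-4,fatol=.02))
        if best is None or r.fun<best.fun: best=r
    return best.x,best.fun
def pockets(p):
    return {(i,j):tf(np.array([[x,y]]),0.,p)[0][:2] for i,x in enumerate((-.028,.028)) for j,y in enumerate((-.048,0,.048))}
E
python3 - <<'E'
from tray import *
for n in("top","side"):
    im=cv2.imread(f"pics/{n}0.png"); p,f=fit_tray(im,n); print(n,p.round(4),round(f,1))
    uv=proj(n,[[p[0],p[1],.02]])[0]; u,v=int(uv[0])-50,int(uv[1])-45; S=6
    c=cv2.resize(im[v:v+90,u:u+100],None,fx=S,fy=S,interpolation=cv2.INTER_CUBIC)
    for k,w in pockets(p).items():
        th=p[2]; sq=np.array([[-.009,-.009],[.009,-.009],[.009,.009],[-.009,.009]])
        q=(proj(n,tf(sq,.045,(w[0],w[1],th)))-[u,v]+.5)*S; cv2.polylines(c,[np.round(q).astype(np.int32)],True,(0,255,255),1)
        cv2.putText(c,f"{k[0]}{k[1]}",tuple(int(a) for a in q[0]),0,.5,(0,0,255))
        print(k,w.round(4))
    q=(proj(n,tf(np.array([[-.054,-.075],[.054,-.075],[.054,.075],[-.054,.075]]),.02,p))-[u,v]+.5)*S; cv2.polylines(c,[np.round(q).astype(np.int32)],True,(0,255,0),1)
    cv2.imwrite(f"pics/tray_{n}.png",c)
E
```

```text
top [ 0.4921  0.2987 -0.2519] 14.3
(0, 0) [0.453  0.2592]
(0, 1) [0.465  0.3057]
(0, 2) [0.477  0.3522]
(1, 0) [0.5073 0.2452]
(1, 1) [0.5192 0.2917]
(1, 2) [0.5312 0.3382]
side [ 0.4973  0.2966 -0.2633] 14.4
(0, 0) [0.4577 0.2576]
(0, 1) [0.4702 0.3039]
(0, 2) [0.4827 0.3503]
(1, 0) [0.5118 0.243 ]
(1, 1) [0.5243 0.2893]
(1, 2) [0.5368 0.3357]
```

View pics/tray_top.png

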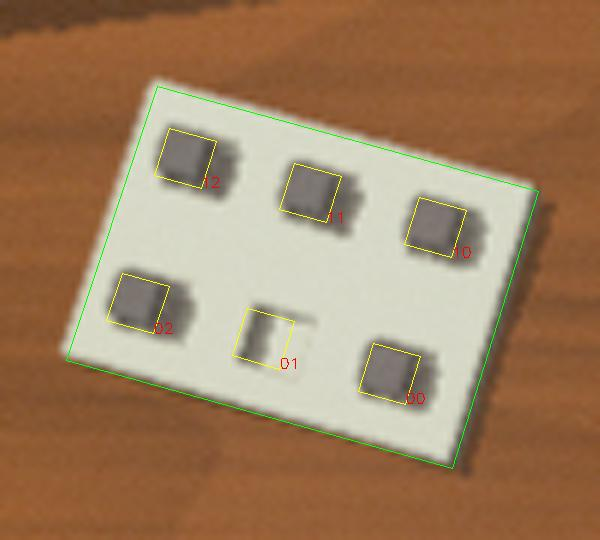

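View pics/tray_side.png

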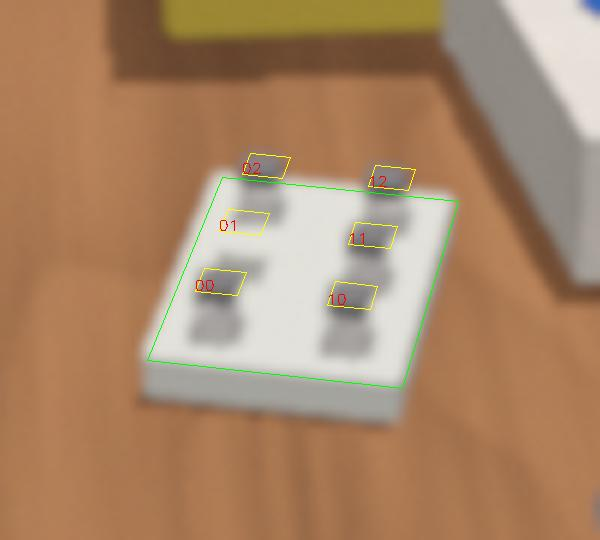

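```bash
sed -i 's/np.ones((2,2))/np.ones((3,3))/; s/190 if n=="top" else 150/150 if n=="top" else 130/' tray.py
cat > trayrun.py <<'E'
from tray import *
for n in("top","side"):
    im=cv2.imread(f"pics/{n}0.png"); p,f=fit_tray(im,n); print(n,p.round(4),round(f,1))
    uv=proj(n,[[p[0],p[1],.02]])[0]; u,v=int(uv[0])-50,int(uv[1])-45; S=6
    c=cv2.resize(im[v:v+90,u:u+100],None,fx=S,fy=S,interpolation=cv2.INTER_CUBIC)
    for k,w in pockets(p).items():
        th=p[2]; sq=np.array([[-.009,-.009],[.009,-.009],[.009,.009],[-.009,.009]])
        q=(proj(n,tf(sq,.045,(w[0],w[1],th)))-[u,v]+.5)*S; cv2.polylines(c,[np.round(q).astype(np.int32)],True,(0,255,255),1)
    for z in(.02,0):
        q=(proj(n,tf(np.array([[-.054,-.075],[.054,-.075],[.054,.075],[-.054,.075]]),z,p))-[u,v]+.5)*S; cv2.polylines(c,[np.round(q).astype(np.int32)],True,(0,255,0),1)
    cv2.imwrite(f"pics/tray_{n}.png",c)
E
python3 trayrun.py
```

```text
top [ 0.4942  0.3004 -0.2531] 2.4
side [ 0.4947  0.2997 -0.2626] 9.1
```

View pics/tray_top.png

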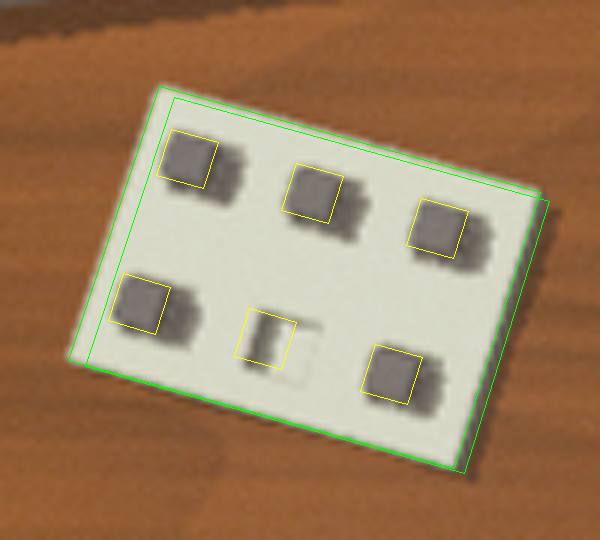

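View pics/tray_side.png

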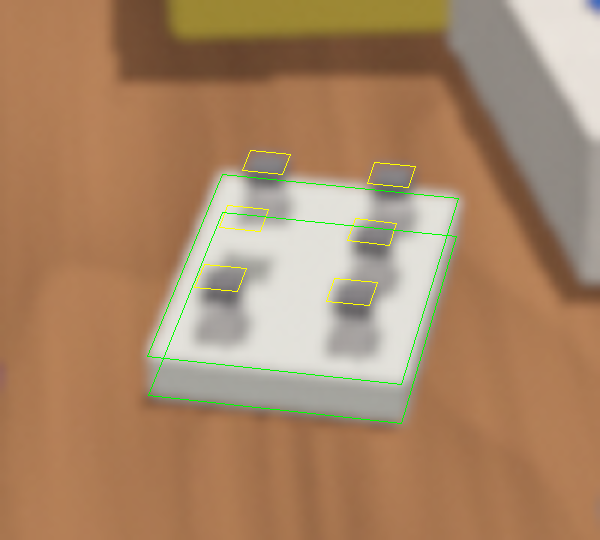

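```bash
cat > vp.py <<'E'
from mv import *
from tray import pockets
TR=(.4944,.3001,-.2565); ST=(.6612,-.1068,np.radians(3.5))
PK=pockets(TR)
def slot(phi):
    f=np.radians(phi); q=tf(np.array([[.08*np.sin(f),-.08+.08*np.cos(f)]]),0,ST)[0]; return q[0],q[1],93.5-phi
def pk(i,j,z): w=PK[(i,j)]; plan((w[0],w[1],z),75.3)
def sl(phi,z): x,y,h=slot(phi); plan((x,y,z),h)
E
python3 -c "
from vp import *
for k,v in PK.items(): print(k,v.round(4))
for f in(-36,-18,0,18,36): print(f,np.round(slot(f),4))
pk(1,0,.1)"
```

```text
(0, 0) [0.4551 0.2608]
(0, 1) [0.4673 0.3072]
(0, 2) [0.4795 0.3536]
(1, 0) [0.5093 0.2466]
(1, 1) [0.5215 0.293 ]
(1, 2) [0.5337 0.3394]
-36 [ 6.152e-01 -1.249e-01  1.295e+02]
-18 [  0.6368  -0.1122 111.5   ]
0 [ 0.6612 -0.1068 93.5   ]
18 [ 0.6861 -0.1092 75.5   ]
36 [ 0.7091 -0.1192 57.5   ]
t43.5 pos [651.1  25.8 166.5] head 94.10 xaxis [-0.0046  0.0038 -1.    ] F [ 0.2  1.1 -0.3] w 85.3 j7 1.65
 shift(mm) [ 67.9 125.4 230. ]
 spin about tool x: 18.80 alt j7: other way -161.2
```

carry_out:
  rows:
    - [[0, 9, 16, 0], [0, 17, 31, 0], [0, 20, 36, 0], [0, 20, 36, 0], [0, 20, 37, 0], [0, 20, 37, 0], [0, 12.4, 24, 0], [0, 7, 13, 0], [0, 0, 0, 6], [0, 0, 0, 6]]
  jaw: 0.45

```text
t: 44.45
position: [0.5135, 0.2384, 0.1687]
orientation: [0.536, -0.461, 0.537, 0.46]
contact_force: [0.5, 0.1, 0.1]
gripper_width: 0.0386
```

carry_out:
  rows:
    - [[10, 0, 0, 6.8], [20, 0, 0, 0], [20, 0, 0, 0], [15, 0, 0, 0], [0, 0, 0, 0], [0, 0, 0, 0], [0, 0, 0, 0], [0, 0, 0, 0], [0, 0, 0, 0], [0, 0, 0, 0]]

```text
t: 45.45
position: [0.514, 0.2401, 0.1046]
orientation: [0.562, -0.429, 0.561, 0.429]
contact_force: [-0.2, 1.0, -0.3]
gripper_width: 0.0382
```

```bash
python3 - <<'E'
from vp import *
pk(1,0,.029)
s=grab("side","s20"); t=grab("top","t20"); crop(s,270,120,130,110,6,"s20c"); crop(t,120,180,140,110,5,"t20c")
E
```

```text
t45.5 pos [514.  240.1 104.6] head 74.78 xaxis [ 9.e-04  6.e-04 -1.e+00] F [-0.2  1.  -0.3] w 38.2 j7 0.89
 shift(mm) [75.6  6.3  5. ]
 spin about tool x: -0.52 alt j7: other way 179.5
```

View pics/s20c.png

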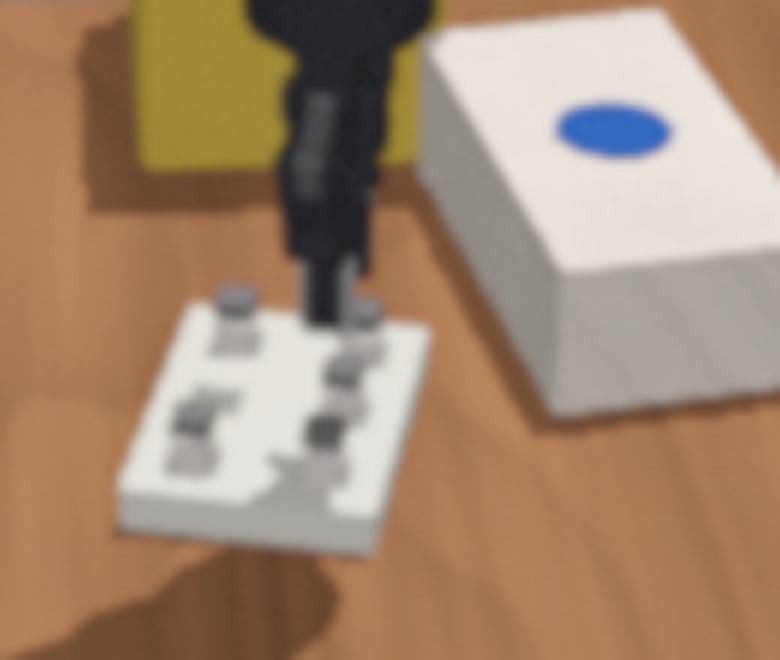

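View pics/t20c.png

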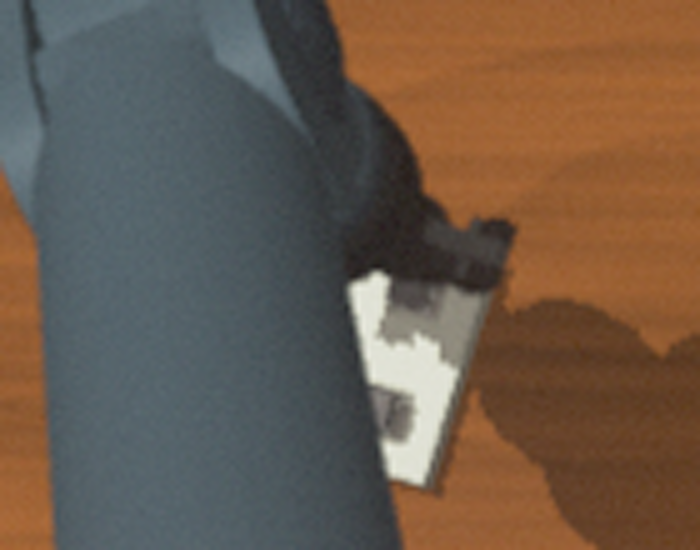

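Gripper in front of pocket (1,0); correct the offset to settle at 60 mm height, then check again before going down.

carry_out:
  rows:
    - [[10, 6.3, 5, -0.5], [20, 0, 0, 0], [10, 0, 0, 0], [0, 0, 0, 0], [0, 0, 0, 0], [0, 0, 0, 0], [0, 0, 0, 0], [0, 0, 0, 0], [0, 0, 0, 0], [0, 0, 0, 0]]

```text
t: 46.55
position: [0.509, 0.2463, 0.0643]
orientation: [0.56, -0.432, 0.56, 0.432]
contact_force: [-1.0, -0.6, -0.5]
gripper_width: 0.0386
```

```bash
python3 - <<'E'
from vp import *
pk(1,0,.029)
s=grab("side","s21"); crop(s,280,130,80,90,7,"s21c")
E
```

```text
t46.5 pos [509.  246.3  64.3] head 75.27 xaxis [ 4.e-04  3.e-04 -1.e+00] F [-1.  -0.6 -0.5] w 38.6 j7 0.89
 shift(mm) [35.3 -0.2  0.3]
 spin about tool x: -0.03 alt j7: other way 180.0
```

View pics/s21c.png

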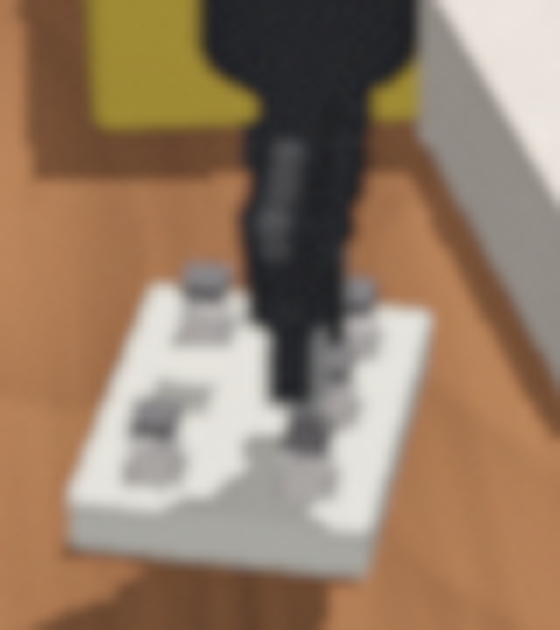

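carry_out:
  rows:
    - [[8, 0, 0, 0], [10, 0, 0, 0], [10, 0, 0, 0], [7, 0, 0, 0], [0, 0, 0, 0], [0, 0, 0, 0], [0, 0, 0, 0], [0, 0, 0, 0], [0, 0, 0, 0], [0, 0, 0, 0]]

```text
t: 47.6
position: [0.5091, 0.2464, 0.0294]
orientation: [0.56, -0.432, 0.56, 0.432]
contact_force: [1.0, -0.6, -0.4]
gripper_width: 0.0385
```

carry_out:
  rows:
    - [[0, 0, 0, 0], [0, 0, 0, 0], [0, 0, 0, 0], [0, 0, 0, 0], [0, 0, 0, 0], [0, 0, 0, 0], [0, 0, 0, 0], [0, 0, 0, 0], [0, 0, 0, 0], [0, 0, 0, 0]]
  jaw: 0

```text
t: 48.6
position: [0.5093, 0.2465, 0.0294]
orientation: [0.56, -0.432, 0.56, 0.432]
contact_force: [1.3, -0.7, 5.6]
gripper_width: 0.0165
```

```bash
python3 - <<'E'
from vp import *
pk(1,0,.029)
s=grab("side","s22"); crop(s,280,130,80,90,7,"s22c")
E
```

```text
t48.6 pos [509.3 246.5  29.4] head 75.27 xaxis [ 7.e-04  4.e-04 -1.e+00] F [ 1.3 -0.7  5.6] w 16.5 j7 0.91
 shift(mm) [ 0.4 -0.   0.1]
 spin about tool x: -0.03 alt j7: other way 180.0
```

View pics/s22c.png

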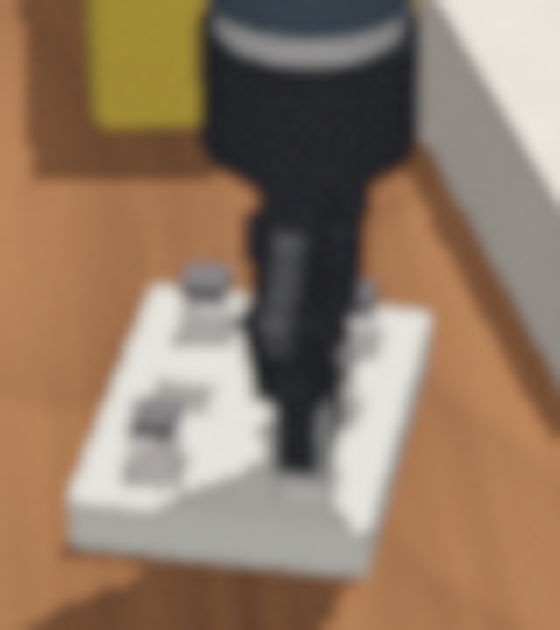

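carry_out:
  rows:
    - [[-10, 0, 0, 0], [-20, 0, 0, 0], [-30, 0, 0, 0], [-30, 0, 0, 0], [-20, 0, 0, 0], [-10, 0, 0, 0], [0, 0, 0, 0], [0, 0, 0, 0], [0, 0, 0, 0], [0, 0, 0, 0]]

```text
t: 49.65
position: [0.5078, 0.2457, 0.1475]
orientation: [0.559, -0.432, 0.561, 0.432]
contact_force: [-0.5, 0.1, -0.9]
gripper_width: 0.0162
```

```bash
python3 - <<'E'
from vp import *
sl(18,.145)
E
```

```text
t49.6 pos [507.8 245.7 147.5] head 75.28 xaxis [-0.0026 -0.0017 -1.    ] F [-0.5  0.1 -0.9] w 16.2 j7 0.87
 shift(mm) [   2.6 -262.7 -297.9]
 spin about tool x: -0.22 alt j7: other way 179.8
```

carry_out:
  rows:
    - [[0, -13, -15, 0], [0, -26, -30, 0], [0, -31.5, -35.7, 0], [0, -31.5, -35.7, 0], [0, -31.5, -35.7, 0], [0, -31.5, -35.7, 0], [0, -31.5, -35.7, 0], [0, -31.5, -35.7, 0], [0, -24, -27, 0], [0, -10.7, -11.7, 0]]

```text
t: 50.65
position: [0.6871, -0.1149, 0.1482]
orientation: [0.56, -0.431, 0.562, 0.429]
contact_force: [0.3, -0.4, -0.2]
gripper_width: 0.0163
```

carry_out:
  rows:
    - [[0, 0, 0, 0], [0, 0, 0, 0], [0, 0, 0, 0], [0, 0, 0, 0], [0, 0, 0, 0], [0, 0, 0, 0], [0, 0, 0, 0], [0, 0, 0, 0], [0, 0, 0, 0], [0, 0, 0, 0]]

```text
t: 51.65
position: [0.6872, -0.1087, 0.1491]
orientation: [0.56, -0.432, 0.56, 0.432]
contact_force: [-0.4, 0.2, -0.1]
gripper_width: 0.0163
```

```bash
python3 - <<'E'
from vp import *
sl(18,.0915)
s=grab("side","s23"); crop(s,350,150,130,160,5,"s23c")
E
```

```text
t51.6 pos [ 687.2 -108.7  149.1] head 75.26 xaxis [-0. -0. -1.] F [-0.4  0.2 -0.1] w 16.3 j7 1.56
 shift(mm) [57.6  0.9 -0.7]
 spin about tool x: -0.24 alt j7: other way 179.8
```

View pics/s23c.png

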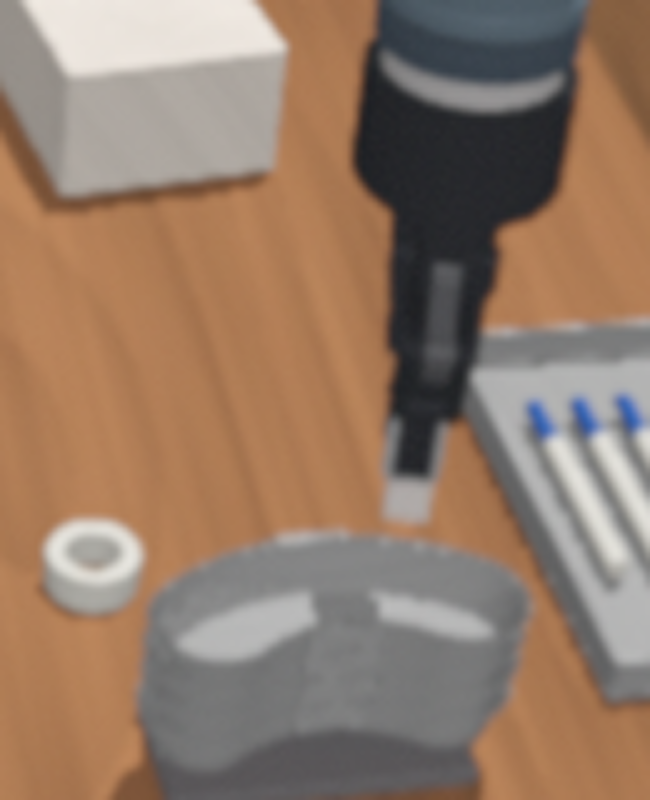

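carry_out:
  rows:
    - [[10, 0.9, -0.7, 0], [15, 0, 0, 0], [15, 0, 0, 0], [8, 0, 0, 0], [5, 0, 0, 0], [3, 0, 0, 0], [1, 0, 0, 0], [1, 0, 0, 0], [0, 0, 0, 0], [0, 0, 0, 0]]

```text
t: 52.7
position: [0.6865, -0.1091, 0.0916]
orientation: [0.56, -0.432, 0.56, 0.432]
contact_force: [-0.7, -0.4, -0.2]
gripper_width: 0.0168
```

```bash
python3 - <<'E'
from vp import *
sl(18,.0908)
s=grab("side","s24"); crop(s,350,150,130,160,5,"s24c")
E
```

```text
t52.7 pos [ 686.5 -109.1   91.6] head 75.27 xaxis [ 1.e-03 -1.e-04 -1.e+00] F [-0.7 -0.4 -0.2] w 16.8 j7 1.58
 shift(mm) [ 0.8  0.4 -0.2]
 spin about tool x: -0.23 alt j7: other way 179.8
```

View pics/s24c.png

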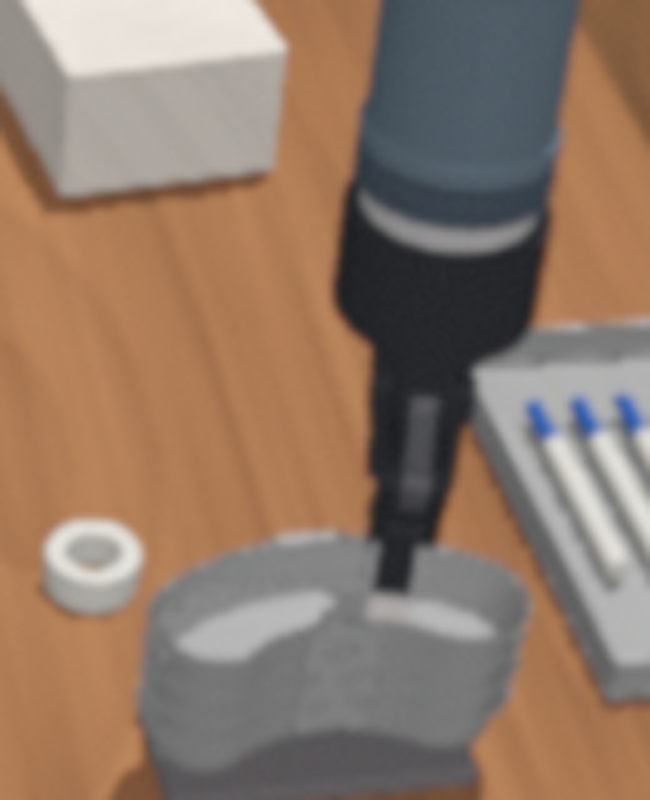

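carry_out:
  rows:
    - [[0.8, 0, 0, 0], [0.4, 0, 0, 0], [0, 0, 0, 0], [0, 0, 0, 0], [0, 0, 0, 0], [0, 0, 0, 0], [0, 0, 0, 0], [0, 0, 0, 0], [0, 0, 0, 0], [0, 0, 0, 0]]

```text
t: 53.75
position: [0.6865, -0.1091, 0.0905]
orientation: [0.56, -0.432, 0.56, 0.432]
contact_force: [-0.6, 1.1, 5.2]
gripper_width: 0.0162
```

carry_out:
  rows:
    - [[0, 0, 0, 0], [0, 0, 0, 0], [0, 0, 0, 0], [0, 0, 0, 0], [0, 0, 0, 0], [-10, 0, 0, 0], [-15, 0, 0, 0], [-20, 0, 0, 0], [-15, 0, 0, 0], [0, 0, 0, 0]]
  jaw: 0.4

```text
t: 54.75
position: [0.689, -0.1098, 0.1546]
orientation: [0.562, -0.434, 0.558, 0.43]
contact_force: [0.7, -0.6, 0.6]
gripper_width: 0.0343
```

```bash
python3 - <<'E'
from vp import *
pk(1,1,.15)
s=grab("side","s25"); crop(s,350,150,130,160,5,"s25c")
E
```

```text
t54.8 pos [ 689.  -109.8  154.6] head 75.26 xaxis [ 8.e-03 -8.e-04 -1.e+00] F [ 0.7 -0.6  0.6] w 34.3 j7 1.56
 shift(mm) [  3.  264.6 346.9]
 spin about tool x: -0.04 alt j7: other way 180.0
```

View pics/s25c.png

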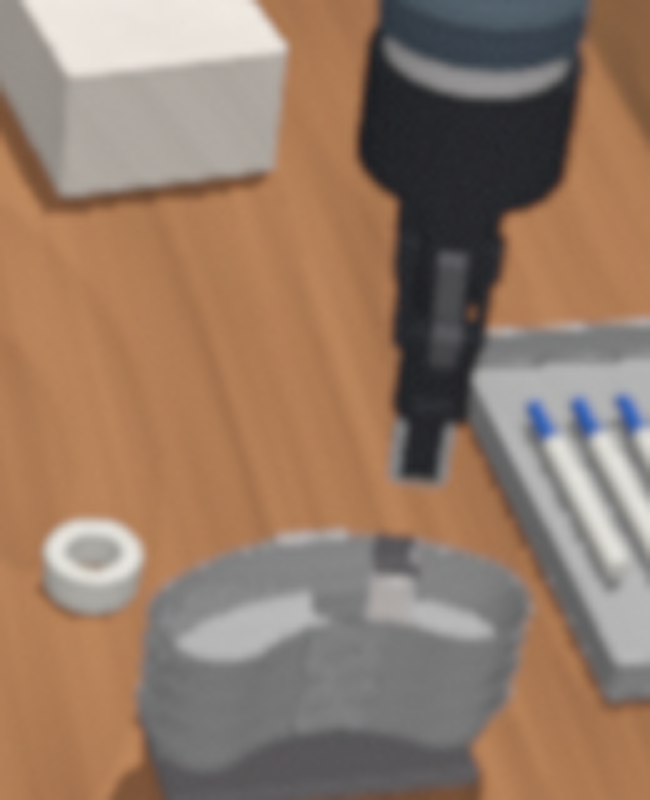

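carry_out:
  rows:
    - [[0, 13, 17, 0], [0, 24, 31, 0], [0, 29, 38, 0], [0, 29, 38, 0], [0, 29, 38, 0], [0, 29, 38, 0], [0, 29, 38, 0], [0, 29, 38, 0], [0, 29, 38, 0], [0, 24.6, 32.9, 0]]
  jaw: 0.45

```text
t: 55.8
position: [0.516, 0.2963, 0.149]
orientation: [0.559, -0.432, 0.56, 0.433]
contact_force: [0.2, 0.6, -0.2]
gripper_width: 0.0382
```

carry_out:
  rows:
    - [[15, 0, 0, 0], [20, 0, 0, 0], [20, 0, 0, 0], [15, 0, 0, 0], [10, 0, 0, 0], [0, 0, 0, 0], [0, 0, 0, 0], [0, 0, 0, 0], [0, 0, 0, 0], [0, 0, 0, 0]]

```text
t: 56.8
position: [0.519, 0.2941, 0.0707]
orientation: [0.561, -0.432, 0.559, 0.432]
contact_force: [-0.1, 0.5, 0.1]
gripper_width: 0.0386
```

```bash
python3 - <<'E'
from vp import *
pk(1,1,.029)
E
```

```text
t56.8 pos [519.  294.1  70.7] head 75.27 xaxis [ 0.0012  0.001  -1.    ] F [-0.1  0.5  0.1] w 38.6 j7 0.84
 shift(mm) [41.7 -2.6 -0.5]
 spin about tool x: -0.03 alt j7: other way 180.0
```

carry_out:
  rows:
    - [[0, -2.6, -0.5, 0], [0, 0, 0, 0], [8, 0, 0, 0], [12, 0, 0, 0], [12, 0, 0, 0], [9.5, 0, 0, 0], [0, 0, 0, 0], [0, 0, 0, 0], [0, 0, 0, 0], [0, 0, 0, 0]]

```text
t: 57.8
position: [0.5214, 0.2929, 0.029]
orientation: [0.56, -0.432, 0.56, 0.432]
contact_force: [-0.1, 0.5, 0.2]
gripper_width: 0.0387
```

carry_out:
  rows:
    - [[0, 0, 0, 0], [0, 0, 0, 0], [0, 0, 0, 0], [0, 0, 0, 0], [0, 0, 0, 0], [0, 0, 0, 0], [0, 0, 0, 0], [0, 0, 0, 0], [0, 0, 0, 0], [0, 0, 0, 0]]
  jaw: 0

```text
t: 58.8
position: [0.5215, 0.2929, 0.0291]
orientation: [0.56, -0.432, 0.559, 0.432]
contact_force: [-0.7, -1.1, 6.4]
gripper_width: 0.0163
```

carry_out:
  rows:
    - [[-10, 0, 0, 0], [-20, 0, 0, 0], [-30, 0, 0, 0], [-30, 0, 0, 0], [-20, 0, 0, 0], [-10, 0, 0, 0], [0, 0, 0, 6], [0, 0, 0, 6], [0, 0, 0, 5.8], [0, 0, 0, 0]]

```text
t: 59.8
position: [0.5197, 0.2921, 0.1472]
orientation: [0.619, -0.34, 0.621, 0.34]
contact_force: [0.7, -0.0, 0.7]
gripper_width: 0.0162
```

```bash
python3 - <<'E'
from vp import *
sl(36,.148)
s=grab("side","s26"); crop(s,270,100,130,120,5,"s26c")
E
```

```text
t59.8 pos [519.7 292.1 147.2] head 57.49 xaxis [-0.0021 -0.0016 -1.    ] F [ 0.7 -0.   0.7] w 16.2 j7 0.53
 shift(mm) [  -0.5 -380.7 -245. ]
 spin about tool x: -0.01 alt j7: other way 180.0
```

View pics/s26c.png

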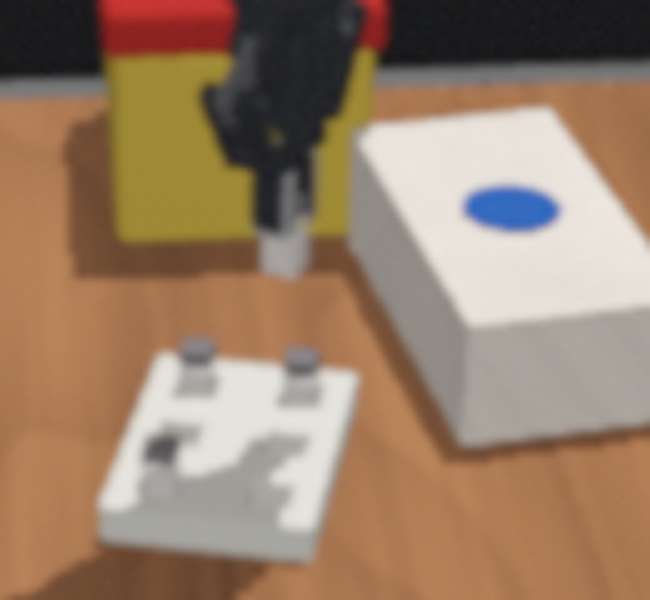

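carry_out:
  rows:
    - [[0, -19, -12, 0], [0, -34, -22, 0], [0, -41.5, -26.7, 0], [0, -41.5, -26.7, 0], [0, -41.5, -26.7, 0], [0, -41.5, -26.7, 0], [0, -41.5, -26.7, 0], [0, -41.5, -26.7, 0], [0, -41.5, -26.7, 0], [0, -37.2, -24.1, 0]]

```text
t: 60.85
position: [0.7101, -0.1215, 0.1476]
orientation: [0.619, -0.34, 0.62, 0.34]
contact_force: [-0.1, -0.5, -0.5]
gripper_width: 0.0167
```

carry_out:
  rows:
    - [[0, 0, 0, 0], [0, 0, 0, 0], [0, 0, 0, 0], [0, 0, 0, 0], [0, 0, 0, 0], [0, 0, 0, 0], [0, 0, 0, 0], [0, 0, 0, 0], [0, 0, 0, 0], [0, 0, 0, 0]]

```text
t: 61.85
position: [0.71, -0.1188, 0.1484]
orientation: [0.62, -0.34, 0.62, 0.34]
contact_force: [0.5, -0.1, 0.0]
gripper_width: 0.0165
```

```bash
python3 - <<'E'
from vp import *
sl(36,.0905)
E
```

```text
t61.9 pos [ 710.  -118.8  148.4] head 57.47 xaxis [-0. -0. -1.] F [ 0.5 -0.1  0. ] w 16.5 j7 1.29
 shift(mm) [57.9  0.6 -0.9]
 spin about tool x: -0.03 alt j7: other way 180.0
```

carry_out:
  rows:
    - [[10, 0.6, -0.9, 0], [15, 0, 0, 0], [15, 0, 0, 0], [8, 0, 0, 0], [5, 0, 0, 0], [3, 0, 0, 0], [1.3, 0, 0, 0], [0.8, 0, 0, 0], [0, 0, 0, 0], [0, 0, 0, 0]]

```text
t: 62.85
position: [0.7095, -0.1192, 0.0909]
orientation: [0.62, -0.34, 0.62, 0.34]
contact_force: [-0.4, -0.0, -0.2]
gripper_width: 0.0165
```

```bash
python3 - <<'E'
from vp import *
sl(36,.0905)
s=grab("side","s27"); crop(s,360,180,120,130,5,"s27c")
E
```

```text
t62.9 pos [ 709.5 -119.2   90.9] head 57.47 xaxis [ 1.e-03 -1.e-04 -1.e+00] F [-0.4 -0.  -0.2] w 16.5 j7 1.31
 shift(mm) [ 0.4  0.4 -0.2]
 spin about tool x: -0.03 alt j7: other way 180.0
```

View pics/s27c.png

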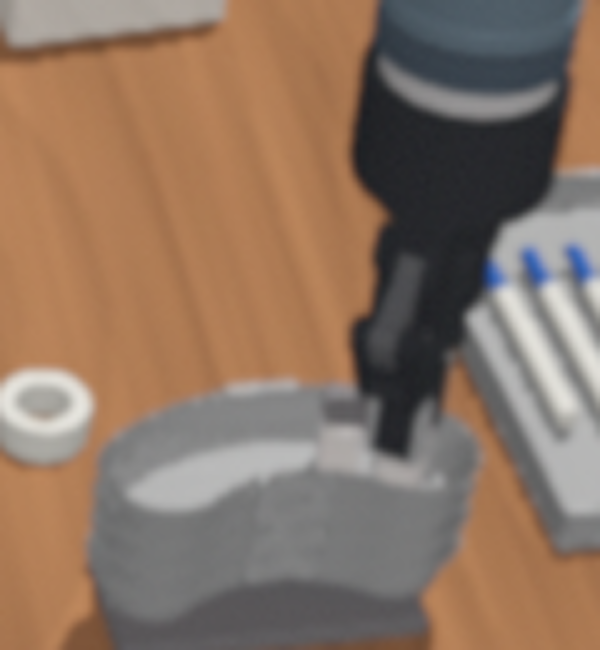

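carry_out:
  rows:
    - [[0.8, 0, 0, 0], [0, 0, 0, 0], [0, 0, 0, 0], [0, 0, 0, 0], [0, 0, 0, 0], [0, 0, 0, 0], [0, 0, 0, 0], [0, 0, 0, 0], [0, 0, 0, 0], [0, 0, 0, 0]]

```text
t: 63.9
position: [0.7095, -0.1193, 0.0902]
orientation: [0.62, -0.34, 0.62, 0.34]
contact_force: [-1.4, -0.2, 5.3]
gripper_width: 0.0164
```

carry_out:
  rows:
    - [[0, 0, 0, 0], [0, 0, 0, 0], [0, 0, 0, 0], [0, 0, 0, 0], [0, 0, 0, 0], [-10, 0, 0, 0], [-15, 0, 0, 0], [-20, 0, 0, 0], [-15, 0, 0, 0], [0, 0, 0, 0]]
  jaw: 0.4

```text
t: 64.9
position: [0.7119, -0.12, 0.1544]
orientation: [0.622, -0.342, 0.618, 0.338]
contact_force: [0.1, -0.6, 0.3]
gripper_width: 0.0339
```

```bash
python3 - <<'E'
from vp import *
pk(1,2,.15)
s=grab("side","s28"); crop(s,360,180,120,130,5,"s28c")
E
```

```text
t64.9 pos [ 711.9 -120.   154.4] head 57.46 xaxis [ 0.008  -0.0011 -1.    ] F [ 0.1 -0.6  0.3] w 33.9 j7 1.29
 shift(mm) [  2.5 397.4 291.4]
 spin about tool x: -17.84 alt j7: other way 162.2
```

View pics/s28c.png

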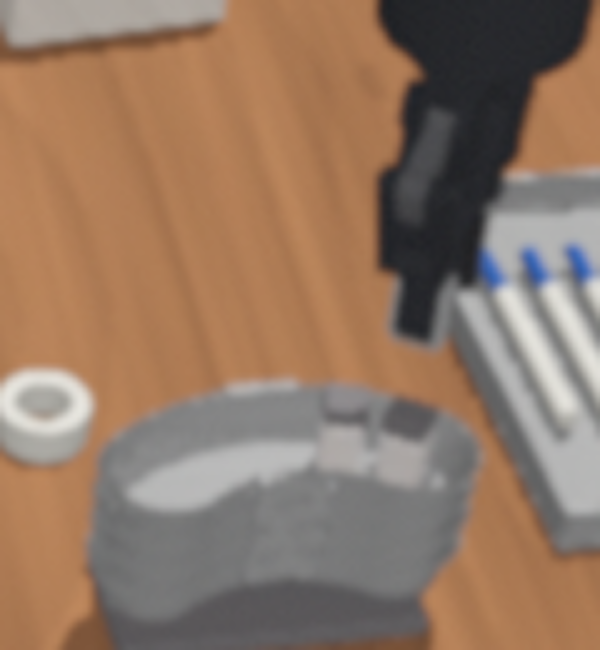

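carry_out:
  rows:
    - [[0, 16, 12, 0], [0, 30, 22, 0], [0, 37.7, 27.7, 0], [0, 37.7, 27.7, 0], [0, 37.7, 27.7, 0], [0, 37.7, 27.7, 0], [0, 37.7, 27.7, 0], [0, 37.7, 27.7, 0], [0, 37.7, 27.7, 0], [0, 37.7, 27.7, 0]]
  jaw: 0.45

```text
t: 65.95
position: [0.5499, 0.2859, 0.1481]
orientation: [0.619, -0.34, 0.621, 0.341]
contact_force: [0.6, 0.2, -0.4]
gripper_width: 0.0386
```

carry_out:
  rows:
    - [[0, 30, 22, 0], [0, 19.4, 13.8, 0], [0, 0, 0, -6], [0, 0, 0, -6], [0, 0, 0, -5.9], [20, 0, 0, 0], [20, 0, 0, 0], [20, 0, 0, 0], [15, 0, 0, 0], [0, 0, 0, 0]]

```text
t: 66.95
position: [0.5272, 0.3392, 0.0708]
orientation: [0.557, -0.432, 0.562, 0.433]
contact_force: [0.1, 0.0, -0.6]
gripper_width: 0.0385
```

carry_out:
  rows:
    - [[0, 0, 0, 0], [0, 0, 0, 0], [0, 0, 0, 0], [0, 0, 0, 0], [0, 0, 0, 0], [0, 0, 0, 0], [0, 0, 0, 0], [0, 0, 0, 0], [0, 0, 0, 0], [0, 0, 0, 0]]

```text
t: 67.95
position: [0.531, 0.34, 0.0744]
orientation: [0.56, -0.432, 0.56, 0.432]
contact_force: [-0.2, -0.1, -1.2]
gripper_width: 0.0383
```

```bash
python3 - <<'E'
from vp import *
pk(1,2,.029)
E
```

```text
t68.0 pos [531.  340.   74.4] head 75.37 xaxis [-1.e-04 -1.e-04 -1.e+00] F [-0.2 -0.1 -1.2] w 38.3 j7 0.79
 shift(mm) [45.4 -2.7  0.2]
 spin about tool x: 0.07 alt j7: other way -179.9
```

carry_out:
  rows:
    - [[0, -2.7, 0.2, 0], [0, 0, 0, 0], [8, 0, 0, 0], [12, 0, 0, 0], [14, 0, 0, 0], [11.4, 0, 0, 0], [0, 0, 0, 0], [0, 0, 0, 0], [0, 0, 0, 0], [0, 0, 0, 0]]

```text
t: 68.95
position: [0.5344, 0.3399, 0.0298]
orientation: [0.56, -0.432, 0.559, 0.432]
contact_force: [0.1, 0.0, 0.1]
gripper_width: 0.0385
```

carry_out:
  rows:
    - [[0, 0, 0, 0], [0, 0, 0, 0], [0, 0, 0, 0], [0, 0, 0, 0], [0, 0, 0, 0], [0, 0, 0, 0], [0, 0, 0, 0], [0, 0, 0, 0], [0, 0, 0, 0], [0, 0, 0, 0]]
  jaw: 0

```text
t: 69.95
position: [0.5343, 0.3399, 0.0298]
orientation: [0.56, -0.432, 0.559, 0.432]
contact_force: [-1.2, -0.1, 5.9]
gripper_width: 0.0163
```

carry_out:
  rows:
    - [[-10, 0, 0, 0], [-20, 0, 0, 0], [-30, 0, 0, 0], [-30, 0, 0, 0], [-20, 0, 0, 0], [-10, 0, 0, 0], [0, 0, 0, -6], [0, 0, 0, -6], [0, 0, 0, -6.1], [0, 0, 0, 0]]

```text
t: 70.95
position: [0.5327, 0.3389, 0.1479]
orientation: [0.484, -0.515, 0.486, 0.515]
contact_force: [0.2, -0.6, -1.0]
gripper_width: 0.0167
```

```bash
python3 - <<'E'
from vp import *
sl(0,.148)
s=grab("side","s29"); crop(s,270,100,130,120,5,"s29c")
E
```

```text
t71.0 pos [532.7 338.9 147.9] head 93.47 xaxis [-0.0023 -0.0014 -1.    ] F [ 0.2 -0.6 -1. ] w 16.7 j7 1.07
 shift(mm) [ 2.000e-01 -1.013e+02 -4.526e+02]
 spin about tool x: -0.03 alt j7: other way 180.0
```

View pics/s29c.png

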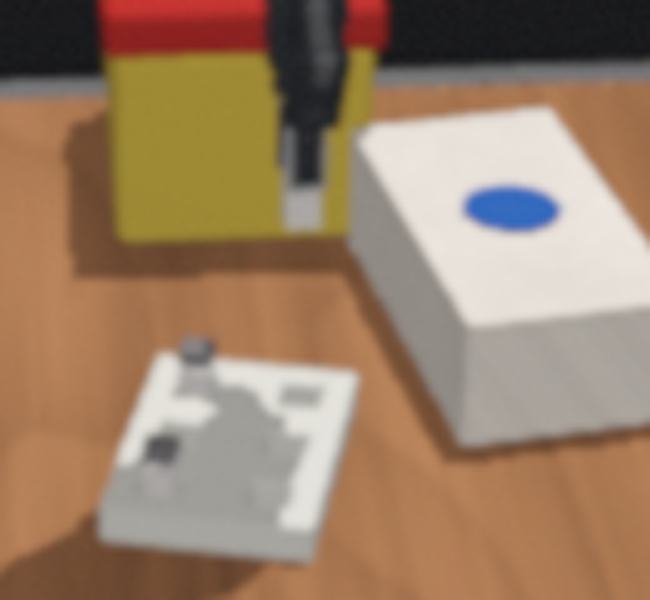

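carry_out:
  rows:
    - [[0, -5, -23, 0], [0, -9, -41, 0], [0, -10.3, -46, 0], [0, -10.3, -46, 0], [0, -10.3, -46, 0], [0, -10.3, -46, 0], [0, -10.3, -46, 0], [0, -10.3, -46, 0], [0, -10.3, -46, 0], [0, -10.3, -46, 0]]

```text
t: 72.0
position: [0.6559, -0.0874, 0.1485]
orientation: [0.485, -0.514, 0.485, 0.515]
contact_force: [0.1, 0.4, -0.0]
gripper_width: 0.0164
```

carry_out:
  rows:
    - [[0, -4.9, -20.6, 0], [0, 0, 0, 0], [0, 0, 0, 0], [0, 0, 0, 0], [0, 0, 0, 0], [0, 0, 0, 0], [0, 0, 0, 0], [0, 0, 0, 0], [0, 0, 0, 0], [0, 0, 0, 0]]

```text
t: 73.0
position: [0.6622, -0.1062, 0.1491]
orientation: [-0.485, 0.515, -0.485, -0.515]
contact_force: [-0.2, 0.7, 1.0]
gripper_width: 0.0164
```

```bash
python3 - <<'E'
from vp import *
sl(0,.0908)
E
```

```text
t73.0 pos [ 662.2 -106.2  149.1] head 93.47 xaxis [ 0. -0. -1.] F [-0.2  0.7  1. ] w 16.4 j7 1.86
 shift(mm) [58.3  1.  -0.6]
 spin about tool x: -0.03 alt j7: other way 180.0
```

carry_out:
  rows:
    - [[10, 1, -0.6, 0], [15, 0, 0, 0], [15, 0, 0, 0], [8, 0, 0, 0], [5, 0, 0, 0], [3, 0, 0, 0], [1.5, 0, 0, 0], [0.6, 0, 0, 0], [0, 0, 0, 0], [0, 0, 0, 0]]

```text
t: 74.0
position: [0.6617, -0.1068, 0.0916]
orientation: [-0.485, 0.515, -0.484, -0.515]
contact_force: [-0.3, 0.7, -0.4]
gripper_width: 0.016
```

```bash
python3 - <<'E'
from vp import *
sl(0,.0908)
s=grab("side","s30"); crop(s,360,180,120,130,5,"s30c")
E
```

```text
t74.0 pos [ 661.7 -106.8   91.6] head 93.48 xaxis [ 1.e-03 -1.e-04 -1.e+00] F [-0.3  0.7 -0.4] w 16.0 j7 1.88
 shift(mm) [0.8 0.5 0. ]
 spin about tool x: -0.02 alt j7: other way 180.0
```

View pics/s30c.png

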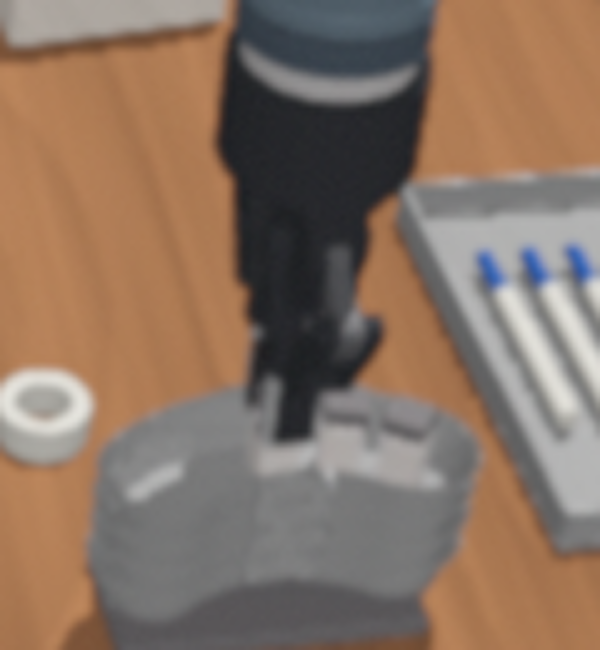

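carry_out:
  rows:
    - [[0.8, 0, 0, 0], [0.4, 0, 0, 0], [0, 0, 0, 0], [0, 0, 0, 0], [0, 0, 0, 0], [0, 0, 0, 0], [0, 0, 0, 0], [0, 0, 0, 0], [0, 0, 0, 0], [0, 0, 0, 0]]

```text
t: 75.05
position: [0.6617, -0.1069, 0.0909]
orientation: [-0.485, 0.515, -0.484, -0.515]
contact_force: [-2.3, 0.5, 5.4]
gripper_width: 0.0165
```

carry_out:
  rows:
    - [[0, 0, 0, 0], [0, 0, 0, 0], [0, 0, 0, 0], [0, 0, 0, 0], [0, 0, 0, 0], [-10, 0, 0, 0], [-15, 0, 0, 0], [-20, 0, 0, 0], [-15, 0, 0, 0], [0, 0, 0, 0]]
  jaw: 0.4

```text
t: 76.05
position: [0.6641, -0.1075, 0.1543]
orientation: [-0.486, 0.517, -0.483, -0.513]
contact_force: [0.2, -1.0, 0.1]
gripper_width: 0.0342
```

```bash
python3 - <<'E'
from vp import *
pk(0,0,.15)
s=grab("side","s31"); crop(s,360,180,120,130,5,"s31c")
E
```

```text
t76.0 pos [ 664.1 -107.5  154.3] head 93.46 xaxis [ 7.8e-03 -7.0e-04 -1.0e+00] F [ 0.2 -1.   0.1] w 34.2 j7 1.86
 shift(mm) [  2.4 186.4 380.2]
 spin about tool x: 18.16 alt j7: other way -161.8
```

View pics/s31c.png

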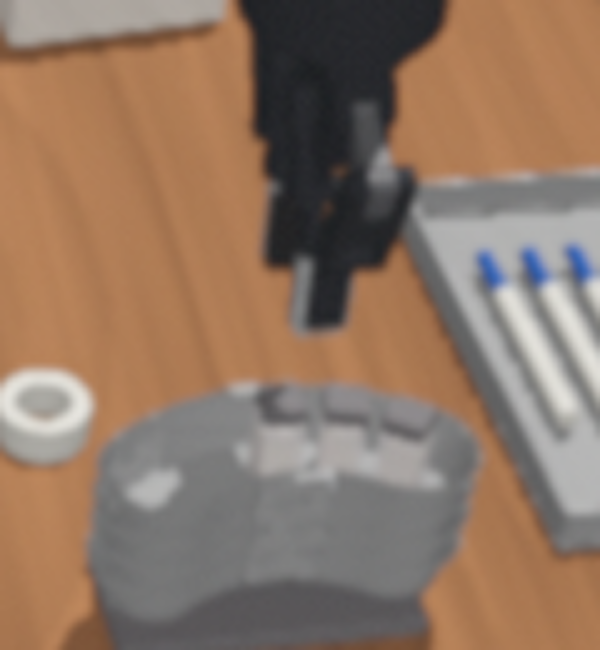

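carry_out:
  rows:
    - [[0, 9, 19, 0], [0, 17, 34, 0], [0, 20, 41, 0], [0, 20, 41, 0], [0, 20, 41, 0], [0, 20, 41, 0], [0, 20, 41, 0], [0, 20, 41, 0], [0, 20, 41, 0], [0, 20, 41, 0]]
  jaw: 0.45

```text
t: 77.1
position: [0.4507, 0.2633, 0.1491]
orientation: [0.484, -0.515, 0.485, 0.515]
contact_force: [0.7, 0.1, -0.3]
gripper_width: 0.0384
```

carry_out:
  rows:
    - [[0, 0, 0, 6], [0, 0, 0, 6], [0, 0, 0, 6.2], [20, 0, 0, 0], [25, 0, 0, 0], [20, 0, 0, 0], [10, 0, 0, 0], [0, 0, 0, 0], [0, 0, 0, 0], [0, 0, 0, 0]]

```text
t: 78.1
position: [0.4534, 0.2628, 0.0758]
orientation: [0.561, -0.432, 0.559, 0.432]
contact_force: [-0.5, 0.0, 0.2]
gripper_width: 0.0385
```

```bash
python3 - <<'E'
from vp import *
pk(0,0,.029)
E
```

```text
t78.1 pos [453.4 262.8  75.8] head 75.27 xaxis [ 0.0018  0.0013 -1.    ] F [-0.5  0.   0.2] w 38.5 j7 0.79
 shift(mm) [46.8 -2.1 -1.6]
 spin about tool x: -0.03 alt j7: other way 180.0
```

carry_out:
  rows:
    - [[0, -2.1, -1.6, 0], [0, 0, 0, 0], [8, 0, 0, 0], [12, 0, 0, 0], [15, 0, 0, 0], [11.5, 0, 0, 0], [0, 0, 0, 0], [0, 0, 0, 0], [0, 0, 0, 0], [0, 0, 0, 0]]

```text
t: 79.1
position: [0.4547, 0.2606, 0.0289]
orientation: [0.56, -0.432, 0.559, 0.432]
contact_force: [-0.3, -0.7, 1.4]
gripper_width: 0.0384
```

carry_out:
  rows:
    - [[0, 0, 0, 0], [0, 0, 0, 0], [0, 0, 0, 0], [0, 0, 0, 0], [0, 0, 0, 0], [0, 0, 0, 0], [0, 0, 0, 0], [0, 0, 0, 0], [0, 0, 0, 0], [0, 0, 0, 0]]
  jaw: 0

```text
t: 80.1
position: [0.4549, 0.2606, 0.029]
orientation: [0.56, -0.432, 0.559, 0.432]
contact_force: [-0.6, -0.6, 5.6]
gripper_width: 0.0163
```

carry_out:
  rows:
    - [[-10, 0, 0, 0], [-20, 0, 0, 0], [-30, 0, 0, 0], [-30, 0, 0, 0], [-20, 0, 0, -7], [-10, 0, 0, -7], [0, 0, 0, -7.4], [0, 0, 0, -7.4], [0, 0, 0, -7.4], [0, 0, 0, 0]]

```text
t: 81.1
position: [0.4536, 0.2597, 0.1481]
orientation: [0.398, -0.584, 0.399, 0.584]
contact_force: [0.7, -0.3, 0.2]
gripper_width: 0.0168
```

```bash
python3 - <<'E'
from vp import *
sl(-18,.148)
s=grab("side","s32"); crop(s,270,100,130,120,5,"s32c")
E
```

```text
t81.1 pos [453.6 259.7 148.1] head 111.45 xaxis [-9.e-04 -5.e-04 -1.e+00] F [ 0.7 -0.3  0.2] w 16.8 j7 1.38
 shift(mm) [ 2.000e-01 -3.440e+01 -4.132e+02]
 spin about tool x: -0.05 alt j7: other way 180.0
```

View pics/s32c.png

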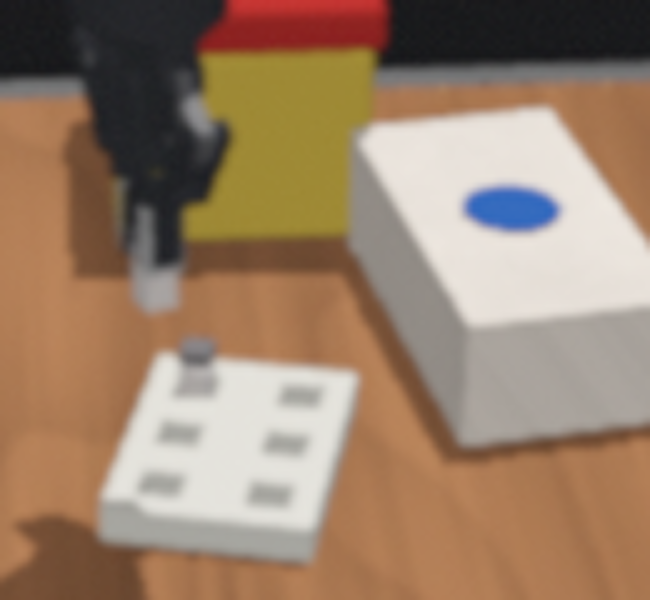

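carry_out:
  rows:
    - [[0, -1.7, -20, 0], [0, -3, -37, 0], [0, -3.7, -44, 0], [0, -3.7, -44, 0], [0, -3.7, -44, 0], [0, -3.7, -44, 0], [0, -3.7, -44, 0], [0, -3.7, -44, 0], [0, -3.7, -44, 0], [0, -3.7, -44, 0]]

```text
t: 82.15
position: [0.6361, -0.1093, 0.1481]
orientation: [0.399, -0.584, 0.399, 0.584]
contact_force: [2.4, 0.5, -0.3]
gripper_width: 0.0166
```

carry_out:
  rows:
    - [[0, 0, -4, 0], [0, 0, 0, 0], [0, 0, 0, 0], [0, 0, 0, 0], [0, 0, 0, 0], [0, 0, 0, 0], [0, 0, 0, 0], [0, 0, 0, 0], [0, 0, 0, 0], [0, 0, 0, 0]]

```text
t: 83.15
position: [0.6372, -0.1117, 0.1483]
orientation: [-0.398, 0.584, -0.398, -0.584]
contact_force: [0.3, -0.5, 0.1]
gripper_width: 0.0163
```

```bash
python3 - <<'E'
from vp import *
sl(-18,.0905)
E
```

```text
t83.2 pos [ 637.2 -111.7  148.3] head 111.46 xaxis [-0.e+00 -1.e-04 -1.e+00] F [ 0.3 -0.5  0.1] w 16.3 j7 2.18
 shift(mm) [57.8  0.6 -0.3]
 spin about tool x: -0.04 alt j7: other way 180.0
```

carry_out:
  rows:
    - [[10, 0.6, -0.3, 0], [15, 0, 0, 0], [15, 0, 0, 0], [8, 0, 0, 0], [5, 0, 0, 0], [3, 0, 0, 0], [1.3, 0, 0, 0], [0.5, 0, 0, 0], [0, 0, 0, 0], [0, 0, 0, 0]]

```text
t: 84.15
position: [0.6373, -0.1122, 0.0911]
orientation: [-0.398, 0.585, -0.398, -0.584]
contact_force: [0.4, -0.1, -0.6]
gripper_width: 0.0165
```

```bash
python3 - <<'E'
from vp import *
sl(-18,.0903)
s=grab("side","s33"); crop(s,360,180,120,130,5,"s33c")
E
```

```text
t84.2 pos [ 637.3 -112.2   91.1] head 111.47 xaxis [ 1.1e-03 -1.0e-04 -1.0e+00] F [ 0.4 -0.1 -0.6] w 16.5 j7 2.20
 shift(mm) [0.8 0.5 0.1]
 spin about tool x: -0.03 alt j7: other way 180.0
```

View pics/s33c.png

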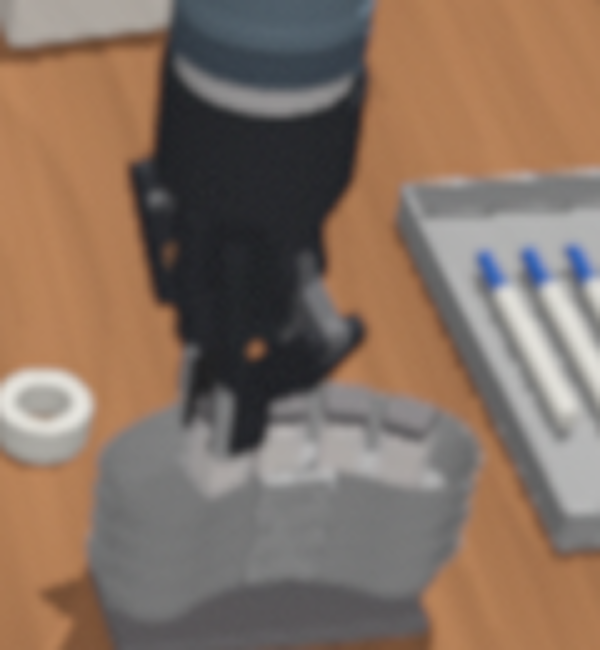

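carry_out:
  rows:
    - [[0.8, 0, 0, 0], [0.3, 0, 0, 0], [0, 0, 0, 0], [0, 0, 0, 0], [0, 0, 0, 0], [0, 0, 0, 0], [0, 0, 0, 0], [0, 0, 0, 0], [0, 0, 0, 0], [0, 0, 0, 0]]

```text
t: 85.2
position: [0.6372, -0.1121, 0.09]
orientation: [-0.398, 0.585, -0.398, -0.584]
contact_force: [-1.1, -0.6, 5.0]
gripper_width: 0.0161
```

carry_out:
  rows:
    - [[0, 0, 0, 0], [0, 0, 0, 0], [0, 0, 0, 0], [0, 0, 0, 0], [0, 0, 0, 0], [-10, 0, 0, 0], [-15, 0, 0, 0], [-20, 0, 0, 0], [-15, 0, 0, 0], [0, 0, 0, 0]]
  jaw: 0.4

```text
t: 86.2
position: [0.6397, -0.1128, 0.1538]
orientation: [-0.399, 0.587, -0.397, -0.582]
contact_force: [1.4, -0.1, 0.8]
gripper_width: 0.0342
```

```bash
python3 - <<'E'
from vp import *
pk(0,2,.15)
s=grab("side","s34"); crop(s,360,180,120,130,5,"s34c")
E
```

```text
t86.2 pos [ 639.7 -112.8  153.8] head 111.46 xaxis [ 7.8e-03 -8.0e-04 -1.0e+00] F [ 1.4 -0.1  0.8] w 34.2 j7 2.18
 shift(mm) [  2.2 -21.5 492.7]
 spin about tool x: 36.16 alt j7: other way -143.8
```

View pics/s34c.png

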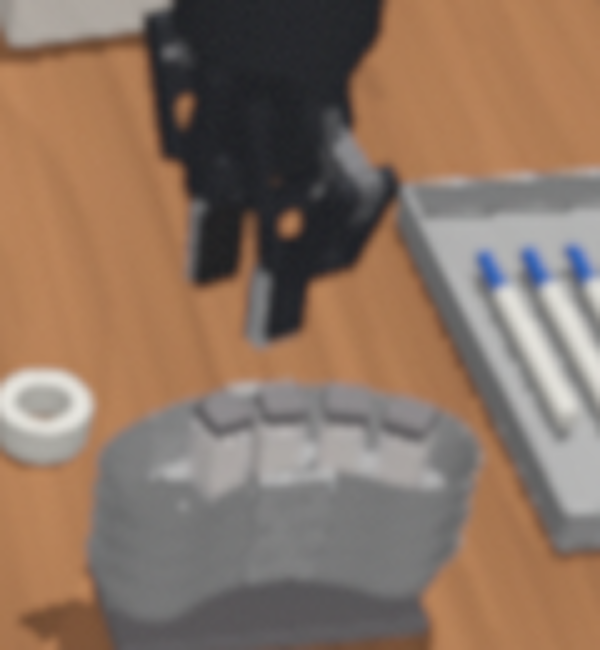

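Four standing. Now the last one in pocket (0,2).

carry_out:
  rows:
    - [[0, -1, 23, 0], [0, -2, 40, 0], [0, -2, 45, 0], [0, -2, 45, 0], [0, -2, 45, 0], [0, -2, 45, 0], [0, -2, 45, 0], [0, -2, 45, 0], [0, -2, 45, 0], [0, -2, 45, 0]]
  jaw: 0.45

```text
t: 87.25
position: [0.4981, 0.2897, 0.1485]
orientation: [0.398, -0.584, 0.399, 0.585]
contact_force: [0.3, 0.2, 0.4]
gripper_width: 0.0382
```

carry_out:
  rows:
    - [[0, -1, 40, 0], [0, -1.5, 29.7, 0], [0, 0, 0, 7.2], [0, 0, 0, 7.2], [0, 0, 0, 7.2], [0, 0, 0, 7.2], [0, 0, 0, 7.3], [20, 0, 0, 0], [20, 0, 0, 0], [10, 0, 0, 0]]

```text
t: 88.25
position: [0.4746, 0.353, 0.0967]
orientation: [0.558, -0.432, 0.561, 0.432]
contact_force: [-0.5, -0.6, 0.3]
gripper_width: 0.0388
```

carry_out:
  rows:
    - [[10, 0, 0, 0], [10, 0, 0, 0], [5, 0, 0, 0], [0, 0, 0, 0], [0, 0, 0, 0], [0, 0, 0, 0], [0, 0, 0, 0], [0, 0, 0, 0], [0, 0, 0, 0], [0, 0, 0, 0]]

```text
t: 89.25
position: [0.4765, 0.3543, 0.0745]
orientation: [0.56, -0.432, 0.56, 0.432]
contact_force: [-0.4, -0.3, 0.0]
gripper_width: 0.0382
```

```bash
python3 - <<'E'
from vp import *
pk(0,2,.029)
s=grab("side","s35"); crop(s,270,110,100,110,6,"s35c")
E
```

```text
t89.2 pos [476.5 354.3  74.5] head 75.37 xaxis [ 1.e-04  2.e-04 -1.e+00] F [-0.4 -0.3  0. ] w 38.2 j7 0.71
 shift(mm) [45.5 -3.1  0.1]
 spin about tool x: 0.07 alt j7: other way -179.9
```

View pics/s35c.png

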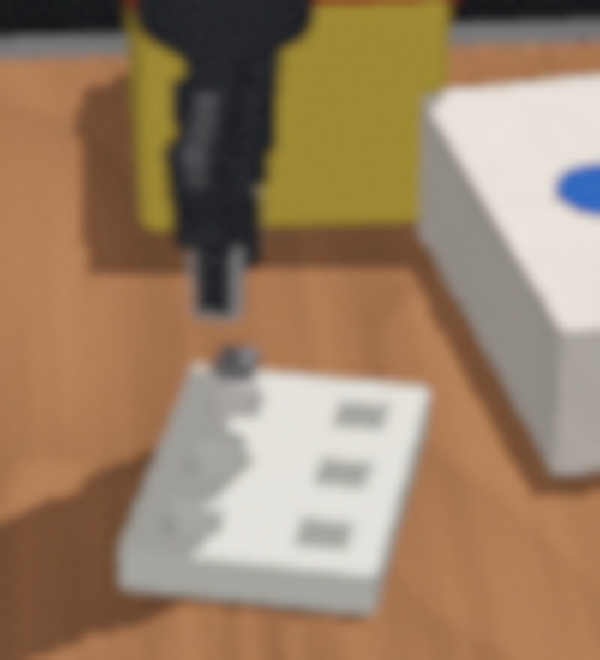

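carry_out:
  rows:
    - [[0, -3.1, 0.1, 0], [0, 0, 0, 0], [8, 0, 0, 0], [12, 0, 0, 0], [14, 0, 0, 0], [11.5, 0, 0, 0], [0, 0, 0, 0], [0, 0, 0, 0], [0, 0, 0, 0], [0, 0, 0, 0]]

```text
t: 90.3
position: [0.4801, 0.354, 0.0296]
orientation: [0.56, -0.432, 0.559, 0.432]
contact_force: [0.0, 0.2, -0.1]
gripper_width: 0.0383
```

carry_out:
  rows:
    - [[0, 0, 0, 0], [0, 0, 0, 0], [0, 0, 0, 0], [0, 0, 0, 0], [0, 0, 0, 0], [0, 0, 0, 0], [0, 0, 0, 0], [0, 0, 0, 0], [0, 0, 0, 0], [0, 0, 0, 0]]
  jaw: 0

```text
t: 91.3
position: [0.4801, 0.354, 0.0296]
orientation: [0.56, -0.432, 0.559, 0.432]
contact_force: [-0.1, -0.1, 4.9]
gripper_width: 0.0159
```

carry_out:
  rows:
    - [[-10, 0, 0, 0], [-20, 0, 0, 0], [-30, 0, 0, -7.7], [-30, 0, 0, -7.7], [-20, 0, 0, -7.7], [-10, 0, 0, -7.7], [0, 0, 0, -7.7], [0, 0, 0, -7.7], [0, 0, 0, -8], [0, 0, 0, 0]]

```text
t: 92.3
position: [0.4789, 0.353, 0.1485]
orientation: [0.301, -0.639, 0.302, 0.64]
contact_force: [-0.1, 0.8, 0.3]
gripper_width: 0.0166
```

```bash
python3 - <<'E'
from vp import *
sl(-36,.148)
s=grab("side","s36"); crop(s,270,80,100,140,5,"s36c")
E
```

```text
t92.3 pos [478.9 353.  148.5] head 129.55 xaxis [-1.2e-03 -8.0e-04 -1.0e+00] F [-0.1  0.8  0.3] w 16.6 j7 1.57
 shift(mm) [   0.7  199.3 -455.3]
 spin about tool x: 0.05 alt j7: other way -179.9
```

View pics/s36c.png

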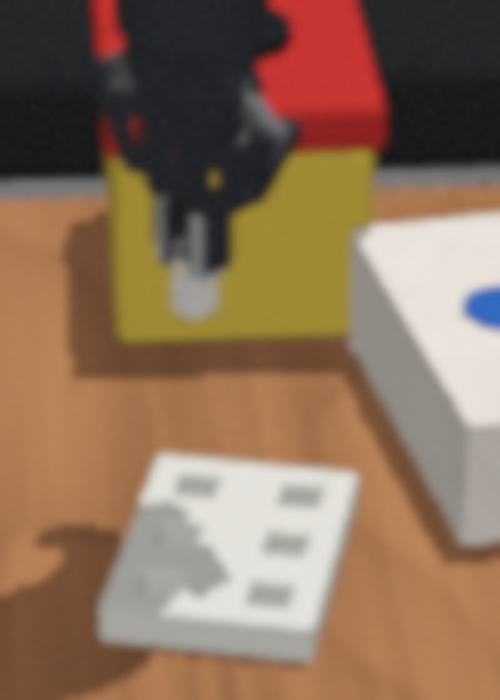

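carry_out:
  rows:
    - [[0, 8, -18, 0], [0, 15, -34, 0], [0, 19, -43.3, 0], [0, 19, -43.3, 0], [0, 19, -43.3, 0], [0, 19, -43.3, 0], [0, 19, -43.3, 0], [0, 19, -43.3, 0], [0, 19, -43.3, 0], [0, 19, -43.3, 0]]

```text
t: 93.35
position: [0.5984, -0.0667, 0.1488]
orientation: [0.302, -0.639, 0.302, 0.639]
contact_force: [1.2, 1.3, 0.1]
gripper_width: 0.0166
```

carry_out:
  rows:
    - [[0, 15, -36, 0], [0, 9.3, -20.9, 0], [0, 0, 0, 0], [0, 0, 0, 0], [0, 0, 0, 0], [0, 0, 0, 0], [0, 0, 0, 0], [0, 0, 0, 0], [0, 0, 0, 0], [0, 0, 0, 0]]

```text
t: 94.35
position: [0.6159, -0.1242, 0.1489]
orientation: [-0.301, 0.64, -0.301, -0.64]
contact_force: [0.8, -0.0, -0.8]
gripper_width: 0.0166
```

```bash
python3 - <<'E'
from vp import *
sl(-36,.0906)
E
```

```text
t94.3 pos [ 615.9 -124.2  148.9] head 129.58 xaxis [ 1.e-04  0.e+00 -1.e+00] F [ 0.8 -0.  -0.8] w 16.6 j7 2.50
 shift(mm) [58.3  1.  -0.1]
 spin about tool x: 0.08 alt j7: other way -179.9
```

carry_out:
  rows:
    - [[10, 1, -0.1, 0], [15, 0, 0, 0], [15, 0, 0, 0], [8, 0, 0, 0], [5, 0, 0, 0], [3, 0, 0, 0], [1.3, 0, 0, 0], [0.5, 0, 0, 0], [0, 0, 0, 0], [0, 0, 0, 0]]

```text
t: 95.35
position: [0.6156, -0.1251, 0.0916]
orientation: [-0.301, 0.64, -0.301, -0.639]
contact_force: [0.4, -0.1, 0.6]
gripper_width: 0.0163
```

```bash
python3 - <<'E'
from vp import *
sl(-36,.0906)
s=grab("side","s37"); crop(s,360,180,120,130,5,"s37c")
E
```

```text
t95.3 pos [ 615.6 -125.1   91.6] head 129.57 xaxis [ 1.e-03 -1.e-04 -1.e+00] F [ 0.4 -0.1  0.6] w 16.3 j7 2.51
 shift(mm) [1.  0.2 0.4]
 spin about tool x: 0.07 alt j7: other way -179.9
```

View pics/s37c.png

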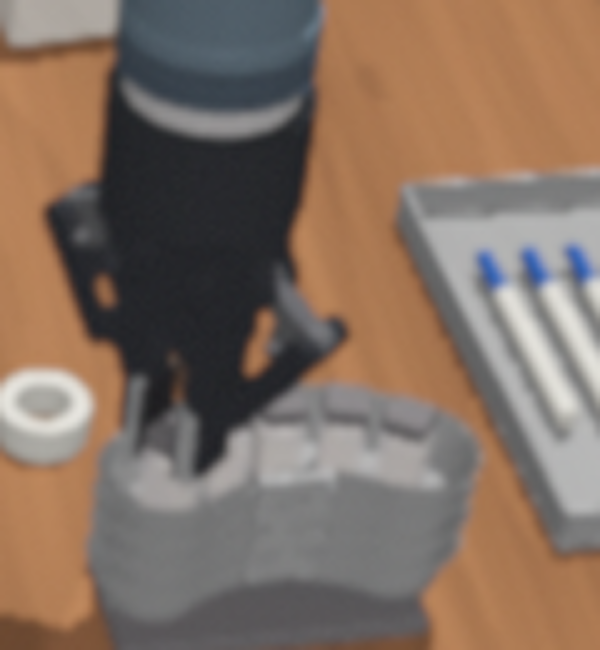

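carry_out:
  rows:
    - [[0.8, 0, 0, 0], [0.4, 0, 0, 0], [0, 0, 0, 0], [0, 0, 0, 0], [0, 0, 0, 0], [0, 0, 0, 0], [0, 0, 0, 0], [0, 0, 0, 0], [0, 0, 0, 0], [0, 0, 0, 0]]

```text
t: 96.4
position: [0.6156, -0.1251, 0.0906]
orientation: [-0.301, 0.64, -0.301, -0.639]
contact_force: [-1.1, 0.5, 6.0]
gripper_width: 0.0166
```

carry_out:
  rows:
    - [[0, 0, 0, 0], [0, 0, 0, 0], [0, 0, 0, 0], [0, 0, 0, 0], [0, 0, 0, 0], [-10, 0, 0, 0], [-15, 0, 0, 0], [-20, 0, 0, 0], [-25, 0, 0, 0], [-20, 0, 0, 0]]
  jaw: 0.35

```text
t: 97.4
position: [0.6162, -0.1254, 0.1831]
orientation: [-0.302, 0.641, -0.301, -0.639]
contact_force: [0.9, 0.3, -1.4]
gripper_width: 0.0298
```

carry_out:
  rows:
    - [[0, 0, 15, 0], [0, 0, 30, 0], [0, 0, 40, 0], [0, 0, 40, 0], [0, 0, 40, 0], [0, 0, 40, 0], [0, 0, 30, 0], [0, 0, 15, 0], [0, 0, 0, 0], [0, 0, 0, 0]]

```text
t: 98.4
position: [0.4556, 0.0676, 0.1799]
orientation: [-0.301, 0.64, -0.301, -0.64]
contact_force: [0.2, -1.0, 0.6]
gripper_width: 0.0296
```

```bash
python3 - <<'E'
from vp import *
from fit import overlay
plan()
s=grab("side","s38"); t=grab("top","t38")
crop(s,360,180,120,130,5,"s38c"); crop(t,320,110,110,120,5,"t38c")
overlay(s,"side",[(.6627,-.1054,.058)]*4,"ov38",(360,180,120,130),5,[.052,.038,.024,.01])
E
```

```text
t98.4 pos [455.6  67.6 179.9] head 129.63 xaxis [ 4.e-04 -2.e-04 -1.e+00] F [ 0.2 -1.   0.6] w 29.6 j7 2.04
```

View pics/s38c.png

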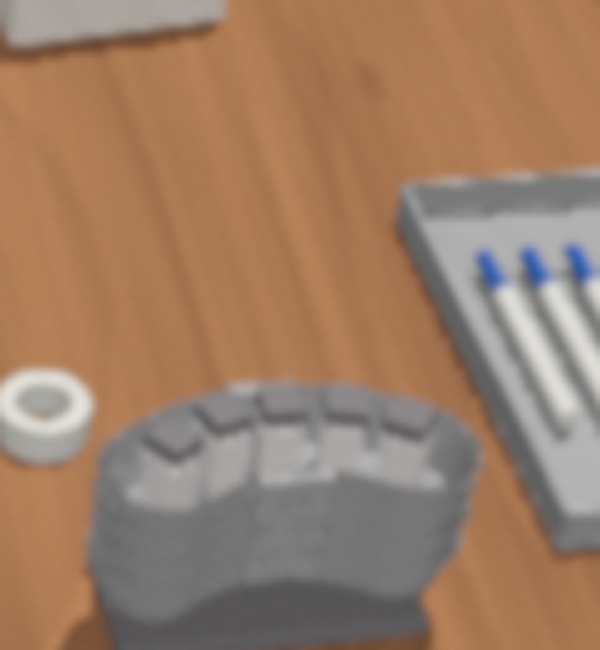

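View pics/t38c.png

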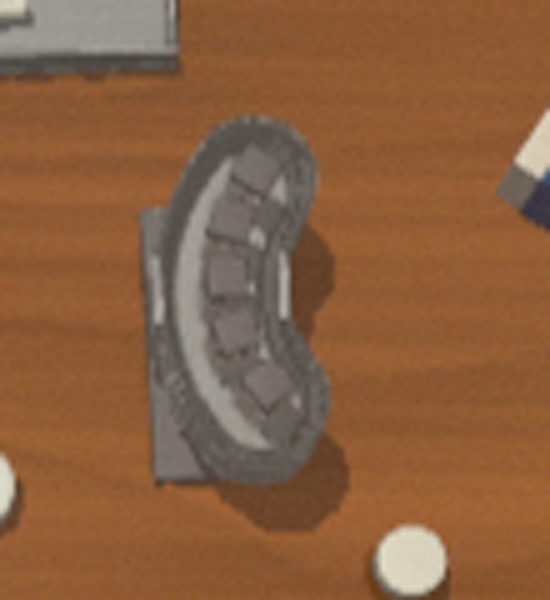

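View pics/ov38.png

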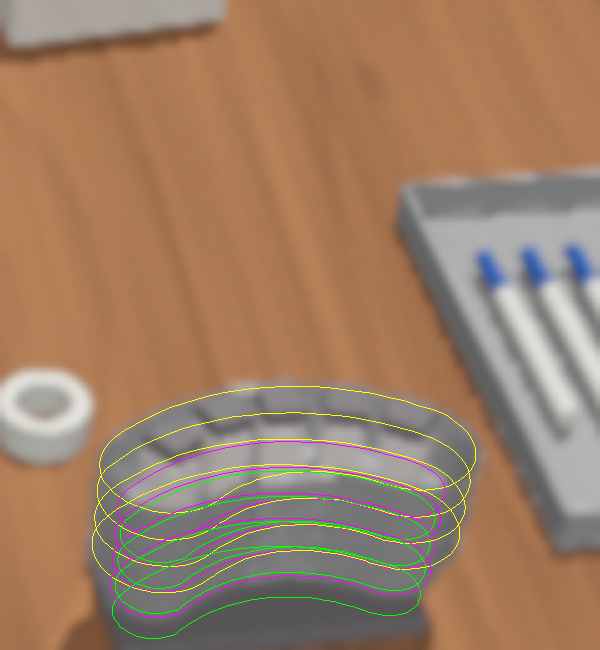

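View pics/t38.png

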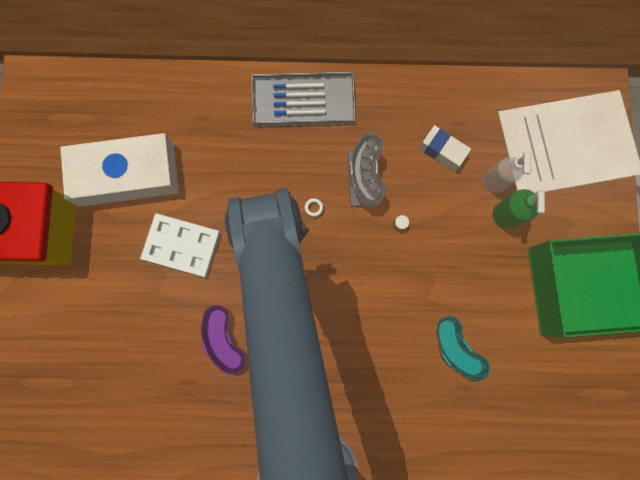

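carry_out:
  rows:
    - [[0, 0, 0, 0], [0, 0, 0, 0], [0, 0, 0, 0], [0, 0, 0, 0], [0, 0, 0, 0], [0, 0, 0, 0], [0, 0, 0, 0], [0, 0, 0, 0], [0, 0, 0, 0], [0, 0, 0, 0]]

```text
t: 99.5
position: [0.4559, 0.0677, 0.1799]
orientation: [-0.301, 0.64, -0.301, -0.64]
contact_force: [0.2, -0.4, -0.2]
gripper_width: 0.0293
```

```bash
python3 - <<'E'
from h import *
a=cv2.imread("pics/s38.png").astype(int); b=grab("side").astype(int)
print(np.abs(a-b)[255:330,370:465].max())
print(ctrl.job_done())
E
```

```text
5
the job is handed in; nothing more can be done
None
```

All three loose dishes are nested on the plate dish, all five vials stand in the topmost dish, and I handed the job in at about 99.5 s. The hand-in reports no verdict.

- **Dishes:** each dish bottomed out within about 1 mm of its expected height. One dish had been knocked a few centimetres aside before I reached it, so I measured it again before gripping.
- **Vials:** each vial met the top dish's floor at the expected height. The tray is empty in the last top picture.
- **Last checks:**
  - The drawn outlines of the four stacked dishes match the side picture to about 1 pixel.
  - The stack did not move between the last two pictures.
  - The tape, jar, bottles and boxes looked unmoved in the last top picture.
  - The arm stood clear, with its force reading within noise.
- **What disagreed:** the two cameras differed by 1–3 mm on dish positions, so I used a value between them. An automatic position fit on the stack failed after the first dish because the arm was in the way, and I judged that one from the drawn outlines instead. I saw no sign of the grip slackening.

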